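Charge one lane of the clip hopper, then hold its change-over flap on the balance

ROBOT

A 6-joint arm with a two-finger parallel gripper is mounted at the origin on a cart in front of the work surface, level with it; the furniture and walls round the work are solid. World frame = base frame: x ahead of the robot, y to its left, z up, the work surface at z = 0. Lengths are in m, angles in rad, forces in N, time in s.
With the tool pointing down it reaches from about 0.4 to 0.825 m from the base axis. Payload 7 kg.
Tool frame: the origin (TCP) lies midway between the tips of the shut fingers; the grasp point (between the pads) lies 19 mm behind it; y points along the fingers, z is the direction in which the jaws open and shut, and the axes are right-handed (so a half turn about y gives the same grasp; the last joint's range is limited). The gripper opens to 88 mm and grips with 3 to 60 N. Pads are 19 mm wide; open, the fingers measure 130 mm over their backs; the gripper's body (78 mm by 193 mm) begins 47 mm behind the grasp point.
Start: joints at [1.549, 0.359, 0.012, 0, -1.224, -0.288], TCP at [0.206, 0.643, 0.227] pointing down, gripper open.
Joint ranges: [-3.07, 3.07], [-1.43, 2.12], [-1.02, 1.25], [-3.03, 1.67], [-3.05, -0], [-3.03, 3.03]. Speed limits (rad/s): [2.39, 2.39, 3.01, 3.14, 3.14, 3.14].

INTERFACE

Orientations are given as [roll, pitch, yaw] about the fixed x, y, z axes, in that order (R = Rz(yaw) Ry(pitch) Rx(roll)).
In Python, from station import arm gives the robot as it stands.
- The arm moves only by the tool move_arm, never from a script. Its argument "deltas" is a list of rows, each an object with "dp": the shift along the tool's x, y, z in mm, a list of three; "rotation": the turn, a rotation vector about the tool's x, y, z in degrees, a list of three. A call has 1 to 5 rows; each row shifts and turns the pose as measured when the row begins, along the tool's axes as they then stand; what a row does not reach is not made up. A row lasts 1/12 s, in which the tool goes at most 41.7 mm and 7.16 degrees, less where a joint would pass 70% of its speed; a pose out of reach is approached as far as the arm can. A call is refused whole if a number of a shift passes 41.7 or a number of a turn 7.16, either way. A call with a gripper value outside its range is refused whole. "jaw" is the closure in counts, from 0 (fully open) to 255 (shut), set as the call begins (left out, the last holds). The fingers move at their own pace and stop on an object; "squeeze" is the grip in N (left out, the last holds). Time passes only in rows, so rows that do not move let the fingers close. It gives the time, the measured TCP pose, the force and the opening at its end, in the units of the state.
- arm.get_state(): the state, without advancing time (a new reading comes with each control period).
- arm.grab_frame(name): name is "side" or "top"; returns a dict with "pixels" (384x512x3 uint8, red, green, blue), "z_map" (384x512 float32, m along the optical axis (not along the pixel's ray), 0 where there is no reading), "fx", "fy", "cx", "cy" (pixels), "cam_to_world" (4x4, takes a point from camera to world coordinates). Camera axes: x right, y down, z forward; pixel columns grow to the right and rows downward; lengths in m; the calibration is good to about 2 mm. A picture is of the moment at which its call begins.
- arm.job_done(): hands the job in, once; it reports no verdict.
The state is a dict: "t": time; "q": joint angles; "qd": joint speeds; "joint_efforts": joint torques, N m; "eef_pos": TCP position; "ee_rot": TCP orientation; "force": force on the tool from outside, world axes, zero at the start; "moment": the same for the moment, N m; "width": finger opening in m.
Only numpy, scipy, OpenCV 4.12 (cv2) and the standard library are available. Lean on these libraries where they do the work, as an engineer would, in place of code of your own. Each camera call takes 0.05 s, during which the arm holds its last target.

TASK

The hopper's flap lies over the left lane, which is stocked already: tip all the clips out of the steel cup into the hopper so that they run into the empty right lane, and stand the cup upright on the bench again, clear of the hopper. Then take the flap's lever by its knob, swing the flap up to its balance point, upright in the middle between the lanes, and finish there still holding the knob, so that the next batch I pour splits evenly over both lanes. Do not let the flap fall over to the other side, and leave the tools lying round the work where they are.

Things in the scene. Friction and masses are not known exactly. Their poses are not given: they have to be found in the camera images.
- parts_cup: Plain round steel dipper cup, open at the top, with a straight black side handle, standing on the bench with five loose clips in it. 70 mm high, 56 mm outside diameter at the foot widening to 75 mm at the rim, wall 3 mm, floor 4 mm; about 0.16 kg empty, centre of mass near its axis. Origin: centre of its underside; z points up through the mouth, the handle sticks out level along -y.
- cup_rim (a point): Centre of the cup's mouth, 70 mm above its underside. The clips slide out freely once the cup is tipped about 25 degrees past level.
- cup_handle (a point): Middle of the handle's black grip, 94 mm from the cup's axis along its -y and 50 mm above its underside. The grip is a rounded bar 70 mm long (along y), 16 mm wide and 16 mm thick; its near end is 59 mm from the cup's axis.
- batch_clip_1: First: a loose black moulded clip, an open-sided channel 18 x 34 x 12 mm, about 10 g, one of five that start lying in the parts cup. Origin: centre of the face it lay on at the start.
- batch_clip_2: Likewise: a loose black moulded clip, an open-sided channel 18 x 34 x 12 mm, about 10 g, one of five that start lying in the parts cup. Origin: centre of the face it lay on at the start.
- batch_clip_3: Likewise: a loose black moulded clip, an open-sided channel 18 x 34 x 12 mm, about 10 g, one of five that start lying in the parts cup. Origin: centre of the face it lay on at the start.
- batch_clip_4: Likewise: a loose black moulded clip, an open-sided channel 18 x 34 x 12 mm, about 10 g, one of five that start lying in the parts cup. Origin: centre of the face it lay on at the start.
- batch_clip_5: Likewise: a loose black moulded clip, an open-sided channel 18 x 34 x 12 mm, about 10 g, one of five that start lying in the parts cup. Origin: centre of the face it lay on at the start.
- hopper: Two-lane clip hopper of grey sheet, screwed to the bench: open-topped box 110 mm deep (x), 166 wide (y), rim 128 mm above the bench, inside 104 x 160 mm, base flange 136 x 206 mm. Origin: centre of the underside; -x is the front (two low pick windows, lever), +y the left lane, -y the right lane seen from the robot. A partition 51 mm high along x at y = 0 parts the lanes (79 mm wide each).
- right_lane (a point): On the floor in the middle of the hopper's right lane, which is empty (hopper frame x 0, y -41 mm, 18 mm up). The lane floors slope from 5 mm high at the front to 30 mm at the back; at the front a lip 36 mm high, then an open pick window up to 54 mm.
- left_lane (a point): On the floor in the middle of the hopper's left lane, which already holds a few clips (hopper frame x 0, y +41 mm, 18 mm up).
- flap (a joint): Angle of the change-over flap, a steel plate 99 mm wide, 103 mm tall on a shaft along the hopper's x axis, over the partition. 0: upright, its balance point. Positive: leaning left over the left lane; starts on the left stop, +0.8, and funnels what is poured in to the right lane. Right stop -0.8. No spring, hardly any friction: let go over 0.02 rad from 0 it falls. 0.3 kg with lever.
- flap_shaft (a point): Point on the axis of the flap's shaft, 58 mm above the bench, in the plane in which the lever's knob swings, 88 mm in front of the hopper's centre. The axis runs along the hopper's x.
- lever_knob (a point): Centre of the black ball knob, 27 mm in diameter, on the flap's hand lever, 33 mm in front of the hopper's front wall. The lever points the same way as the flap; the knob swings on a circle of radius 126 mm round flap_shaft: 184 mm above the bench when upright, 146 mm above it and 90 mm left of the middle on the left stop. Moving it takes about 1 N.
- pin_gauge: Bystander: a double-ended pin gauge lying on the bench, 22 x 128 x 25 mm.
- driver_0: Bystander: a screwdriver lying on the bench at the front, 27 x 182 x 27 mm.
- side_cutters: Bystander: a pair of side cutters lying on the bench behind the hopper, 42 x 141 x 12 mm.

How it is judged:
On the way, in this order (a step that is already met when the one before it is completed fails the run):
1. the cup is tipped out over the hopper, with the flap still over the left lane (angle between parts_cup's own z axis and vertical above 1.3 rad and horizontal distance between cup_rim and hopper below 0.14 m and value of joint flap above 0.6 rad), for 0.1 s.
2. all five clips lie in the hopper's right lane, with the flap still over the left lane (x of batch_clip_1 in the frame of hopper between -0.056 and 0.056 m and y of batch_clip_1 in the frame of hopper between -0.083 and 0 m and z of each of batch_clip_1, batch_clip_2, batch_clip_3, batch_clip_4, batch_clip_5 in the frame of hopper below 0.07 m and x of batch_clip_2 in the frame of hopper between -0.056 and 0.056 m and y of batch_clip_2 in the frame of hopper between -0.083 and 0 m and x of batch_clip_3 in the frame of hopper between -0.056 and 0.056 m and y of batch_clip_3 in the frame of hopper between -0.083 and 0 m and x of batch_clip_4 in the frame of hopper between -0.056 and 0.056 m and y of batch_clip_4 in the frame of hopper between -0.083 and 0 m and x of batch_clip_5 in the frame of hopper between -0.056 and 0.056 m and y of batch_clip_5 in the frame of hopper between -0.083 and 0 m and value of joint flap above 0.6 rad), for 0.2 s.
3. the cup stands upright on the bench, let go and clear of the hopper (angle between parts_cup's own z axis and vertical below 0.1 rad and height (world z) of parts_cup below 0.006 m and linear speed of parts_cup below 0.02 m/s and contact force between the fingers and parts_cup below 0.1 N and contact force between parts_cup and hopper below 0.1 N and value of joint flap above 0.6 rad), for 0.2 s.
At the end, for the whole second after the job is handed in: All five clips lie in the right lane; the cup stands upright on the bench (within 6 degrees), untouched and clear of the hopper; the flap is upright within 0.08 rad (10 mm at the knob) and still (under 0.05 rad/s), and the fingers still hold its lever (at least 0.5 N) (x of batch_clip_1 in the frame of hopper between -0.056 and 0.056 m and y of batch_clip_1 in the frame of hopper between -0.083 and 0 m and z of each of batch_clip_1, batch_clip_2, batch_clip_3, batch_clip_4, batch_clip_5 in the frame of hopper below 0.07 m and x of batch_clip_2 in the frame of hopper between -0.056 and 0.056 m and y of batch_clip_2 in the frame of hopper between -0.083 and 0 m and x of batch_clip_3 in the frame of hopper between -0.056 and 0.056 m and y of batch_clip_3 in the frame of hopper between -0.083 and 0 m and x of batch_clip_4 in the frame of hopper between -0.056 and 0.056 m and y of batch_clip_4 in the frame of hopper between -0.083 and 0 m and x of batch_clip_5 in the frame of hopper between -0.056 and 0.056 m and y of batch_clip_5 in the frame of hopper between -0.083 and 0 m and angle between parts_cup's own z axis and vertical below 0.1 rad and height (world z) of parts_cup below 0.006 m and linear speed of parts_cup below 0.02 m/s and contact force between each of the fingers, the arm and parts_cup below 0.1 N and contact force between parts_cup and hopper below 0.1 N and value of joint flap between -0.08 and 0.08 rad and velocity of joint flap between -0.05 and 0.05 rad/s and contact force between the fingers and flap above 0.5 N); the arm keeps its last pose, push and grip.
It fails at once if the flap is let fall or thrown over to the right (beyond -0.35 rad) (value of joint flap below -0.35 rad).
It fails at once if a tool lying round the work (pin gauge, screwdriver, side cutters) is shifted by more than 30 mm (distance of any of pin_gauge, driver_0, side_cutters from where it was at the start of the episode above 0.03 m).
It also fails if it takes over 70 s, if anything falls off the work surface, if the arm or the gripper's body presses on something with over 40 N, if the wrist force passes 120 N, or if a joint passes its speed limit or range.

## Working session

There is one attempt and no reset: what is moved stays moved. The work goes in short steps, Python scripts to look and compute and a tool call to move; the robot and the scene stay as the last step left them, time stands still between calls to the robot, and variables do not carry over. Pictures are saved under pics/ and viewed, and the job is handed in when it is done.

Besides the shell and the picture viewer there is one more tool, called after "Emit:" as name(argument=value, ...), one argument or row to a line, values as JSON. move_arm: Moves the arm, as the interface text tells. Its arguments: {"type":"object","properties":{"deltas":{"type":"array","items":{"type":"object","properties":{"dp":{"type":"array","items":{"type":"number"}},"rotation":{"type":"array","items":{"type":"number"}}}}},"jaw":{"type":"number"},"squeeze":{"type":"number"}},"required":["deltas"]}

```bash
ls; mkdir -p pics
python3 - <<'E'
from station import arm
import cv2,numpy as np,pickle
s=arm.get_state()
for k,v in s.items(): print(k,np.round(v,4))
for n in("side","top"):
    f=arm.grab_frame(n); pickle.dump(f,open(f"pics/{n}0.pkl","wb"))
    cv2.imwrite(f"pics/{n}0.png",f["pixels"][:,:,::-1])
    print(n,f["fx"],f["cx"],f["cy"],np.round(f["cam_to_world"],3))
E
```

```text
pics
t 0.0
q [ 1.5491e+00  3.5940e-01  1.1100e-02 -4.0000e-04 -1.2241e+00 -2.8810e-01]
qd [ 0.0008  0.0015 -0.0004 -0.0008 -0.0002  0.0001]
joint_efforts [-1.30000e-03 -5.82710e+01  2.93048e+01  6.99740e+00  6.80000e-03
 -2.00000e-04]
eef_pos [0.2057 0.6424 0.2256]
ee_rot [-1.5691e+00  1.0000e-04  2.8317e+00]
force [-0.8775 -0.1137  0.0855]
moment [-0.0743  0.0374 -0.0134]
width 0.0878
side 486.4689707643694 255.64636667094328 183.66246511735963 [[-0.979 -0.146  0.14   0.401]
 [-0.202  0.669 -0.715  1.103]
 [ 0.011 -0.729 -0.685  0.968]
 [ 0.     0.     0.     1.   ]]
top 450.70147630254985 253.84978070419524 193.413268736874 [[ 0.019 -0.986  0.168  0.34 ]
 [-1.    -0.016  0.021  0.227]
 [-0.018 -0.168 -0.986  1.423]
 [ 0.     0.     0.     1.   ]]
```

View pics/side0.png

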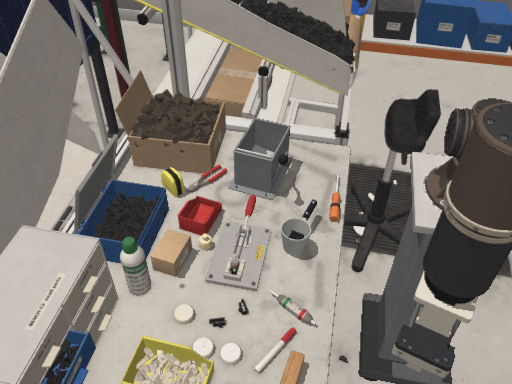

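View pics/top0.png

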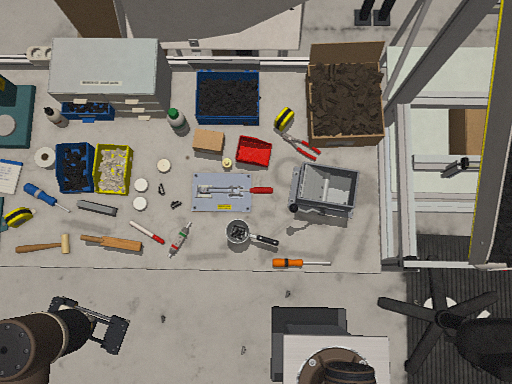

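```bash
cat > h.py <<'E'
import numpy as np,cv2,pickle
def load(n): return pickle.load(open(f"pics/{n}.pkl","rb"))
def pts(f):
    z=f["z_map"];v,u=np.mgrid[:z.shape[0],:z.shape[1]]
    P=np.stack([(u-f["cx"])/f["fx"]*z,(v-f["cy"])/f["fy"]*z,z],-1)
    T=f["cam_to_world"];W=P@T[:3,:3].T+T[:3,3];W[z==0]=np.nan;return W
def proj(f,p):
    T=np.linalg.inv(f["cam_to_world"]);p=np.atleast_2d(p);c=p@T[:3,:3].T+T[:3,3]
    return np.stack([c[:,0]/c[:,2]*f["fx"]+f["cx"],c[:,1]/c[:,2]*f["fy"]+f["cy"]],-1)
def crop(f,x0,y0,x1,y1,s,name):
    cv2.imwrite(name,cv2.resize(f["pixels"][y0:y1,x0:x1,::-1],None,fx=s,fy=s,interpolation=cv2.INTER_CUBIC))
E
python3 - <<'E'
from h import *
s=load("side0");t=load("top0")
crop(s,210,110,360,250,5,"pics/s0c.png");crop(t,210,130,370,280,5,"pics/t0c.png")
for n,f in(("s",s),("t",t)):
    W=pts(f)
    print(n,"bench z",np.nanmedian(W[:,:,2][(W[...,2]>-.02)&(W[...,2]<.02)]))
W=pts(t)
for p in [(238,232),(262,239),(228,221),(295,207),(325,190),(290,263),(320,263),(260,190),(310,265),(180,238),(330,215),(340,200)]:
    print(p,np.round(W[p[1],p[0]],3))
E
```

```text
s bench z 0.0018805958231820075
t bench z 0.0005657780010001057
(238, 232) [0.457 0.305 0.005]
(262, 239) [0.433 0.229 0.053]
(228, 221) [ 0.492  0.338 -0.002]
(295, 207) [0.517 0.137 0.164]
(325, 190) [0.585 0.039 0.066]
(290, 263) [0.364 0.142 0.021]
(320, 263) [0.366 0.049 0.015]
(260, 190) [0.583 0.237 0.062]
(310, 265) [0.359 0.078 0.001]
(180, 238) [0.434 0.484 0.02 ]
(330, 215) [0.516 0.015 0.003]
(340, 200) [ 0.563 -0.015  0.013]
```

View pics/s0c.png

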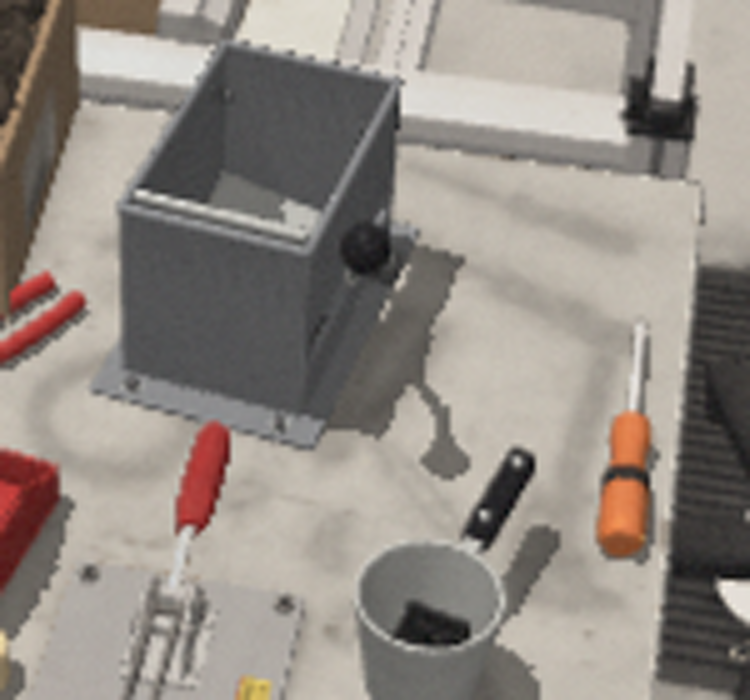

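View pics/t0c.png

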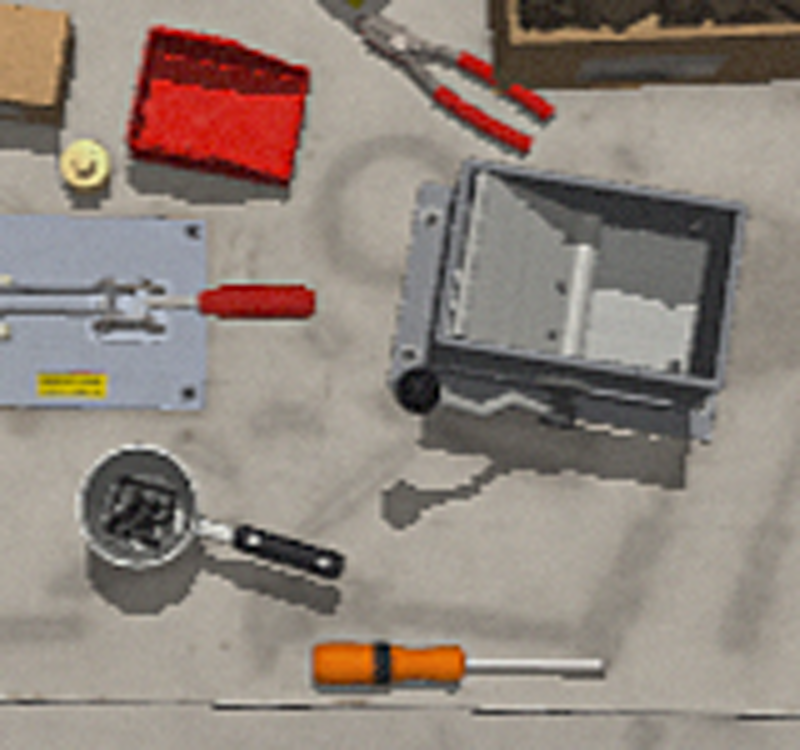

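Run:
```python
from h import *
from scipy.optimize import least_squares
s=load("side0");t=load("top0")
for n,f in(("side",s),("top",t)):
    W=pts(f);P=W.reshape(-1,3);C=f["pixels"].reshape(-1,3).astype(int)
    d=np.hypot(P[:,0]-.457,P[:,1]-.305)
    m=(d<.06)&(P[:,2]>.062)&(P[:,2]<.08)
    Q=P[m]
    fit=least_squares(lambda c:np.hypot(Q[:,0]-c[0],Q[:,1]-c[1])-c[2],[.457,.305,.036],loss="soft_l1",f_scale=.002).x
    print(n,"rim",fit,np.median(Q[:,2]),m.sum())
    m=(P[:,0]>.39)&(P[:,0]<.47)&(P[:,1]>.17)&(P[:,1]<.26)&(P[:,2]>.035)&(P[:,2]<.08)&(C.max(1)<70)
    Q=P[m];c=Q.mean(0);u,_,vt=np.linalg.svd(Q[:,:2]-c[:2]);dr=vt[0]*np.sign(-vt[0][1])
    pr=(Q[:,:2]-c[:2])@dr
    print("handle",c,m.sum(),"ext",pr.min(),pr.max(),"zmax",np.percentile(Q[:,2],[5,50,95]),"dir",dr,np.degrees(np.arctan2(dr[1],dr[0])),"from rim",np.degrees(np.arctan2(*(c[:2]-fit[:2])[::-1])),np.linalg.norm(c[:2]-fit[:2]))
    # hopper rim
    m=(np.hypot(P[:,0]-.585,P[:,1]-.04)<.16)&(P[:,2]>.118)&(P[:,2]<.136)
    Q=P[m];Qd=cv2.minAreaRect((Q[:,:2]*1000).astype(np.float32));print("rim rect",Qd,np.median(Q[:,2]),m.sum())
    m=(np.hypot(P[:,0]-.517,P[:,1]-.137)<.04)&(P[:,2]>.13)&(C.max(1)<60)
    Q=P[m]
    k=least_squares(lambda c:np.linalg.norm(Q-c,axis=1)-.0135,Q.mean(0)-[0,0,.01],loss="soft_l1",f_scale=.001).x
    print("knob",k,m.sum())
    m=(P[:,0]>.33)&(P[:,0]<.40)&(P[:,1]>-.02)&(P[:,1]<.18)&(P[:,2]>.008)&(P[:,2]<.04);Q=P[m]
    print("driver",Q.min(0),Q.max(0))
```

```text
side rim [0.45738627 0.30416551 0.03509846] 0.06861478377646801 223
handle [0.4305526  0.21807713 0.05728495] 96 ext -0.029999648280101036 0.03511214338473533 zmax [0.05098382 0.05761068 0.06129711] dir [-0.27196459 -0.96230726] -105.78120504690139 from rim -107.31220795159119 0.09017346983668953
rim rect ((639.3634033203125, 32.761329650878906), (173.4010772705078, 207.09326171875), 81.6612319946289) 0.1279852438740176 578
knob [0.51917713 0.14055719 0.14704615] 82
driver [0.3538836  0.01287843 0.01057167] [0.38013475 0.17960112 0.0310588 ]
top rim [0.45553745 0.30438378 0.03506739] 0.06864192698348903 107
handle [0.43043339 0.21349113 0.05740406] 97 ext -0.032375139856488946 0.0322937534356384 zmax [0.05183978 0.05747843 0.06242532] dir [-0.27955672 -0.96012918] -106.23375011214672 from rim -105.43986737477728 0.09429574155959772
rim rect ((627.71630859375, 42.73099136352539), (225.91029357910156, 183.4910125732422), 4.188755512237549) 0.12735516707618033 587
knob [0.51805466 0.14245737 0.14643963] 63
driver [0.34451724 0.00480371 0.00814266] [0.39850539 0.17856614 0.03149966]
```

```bash
cat >> h.py <<'E'
def ray(f,uv,z):
    T=f["cam_to_world"];d=T[:3,:3]@np.array([(uv[0]-f["cx"])/f["fx"],(uv[1]-f["cy"])/f["fy"],1]);return T[:3,3]+d*(z-T[2,3])/d[2]
E
python3 - <<'E'
from h import *
s=load("side0");t=load("top0")
c=[ray(t,(210+a/5,130+b/5),.128) for a,b in((468,160),(745,205),(718,388),(437,345))]
print(np.round(c,3),np.mean(c,0))
c=[ray(s,(210+a/5,110+b/5),.128) for a,b in((120,207),(312,250),(400,85),(225,42))]
print(np.round(c,3),np.mean(c,0))
for n in(s,t):
    for i in range(4):pass
E
```

```text
[[ 0.657  0.11   0.128]
 [ 0.632 -0.052  0.128]
 [ 0.524 -0.034  0.128]
 [ 0.546  0.128  0.128]] [0.5895316  0.03777416 0.128     ]
[[ 0.656  0.114  0.128]
 [ 0.548  0.127  0.128]
 [ 0.525 -0.028  0.128]
 [ 0.632 -0.047  0.128]] [0.59013931 0.0414401  0.128     ]
```

Emit:
move_arm(
  deltas=[
    {"dp":[-29,0,28],"rotation":[0,0,0]},
    {"dp":[-29,0,28],"rotation":[0,0,0]},
    {"dp":[-29,0,28],"rotation":[0,0,3]},
    {"dp":[-29,0,28],"rotation":[0,0,3]},
    {"dp":[-29,0,28],"rotation":[3,0,3]},
  ],
  jaw=130,
  squeeze=30,
)

```text
t: 0.52
eef_pos: [0.3014, 0.4625, 0.2259]
ee_rot: [-1.512, 0.161, 2.837]
force: [-0.1, -1.1, 0.4]
width: 0.0598
```

```bash
cat > rec.py <<'E'
from station import arm
import numpy as np,json
s=arm.get_state()
open("log.txt","a").write(json.dumps([list(map(float,s["q"])),list(map(float,s["eef_pos"])),list(map(float,s["ee_rot"]))])+"\n")
for k in("t","q","eef_pos","ee_rot","force","width"):print(k,np.round(s[k],4))
E
python3 rec.py
```

```text
t 0.5167
q [ 1.4523  0.1757 -0.3175  0.1594 -1.1706 -0.2596]
eef_pos [0.3014 0.4625 0.2259]
ee_rot [-1.512   0.1607  2.8373]
force [-0.1238 -1.1083  0.3615]
width 0.0598
```

Emit:
move_arm(
  deltas=[
    {"dp":[-15,0,30],"rotation":[-5,0,0]},
    {"dp":[-15,0,30],"rotation":[-5,0,0]},
    {"dp":[0,0,20],"rotation":[-5,5,0]},
  ],
)

```text
t: 0.77
eef_pos: [0.3088, 0.3751, 0.2201]
ee_rot: [-1.766, 0.158, 2.756]
force: [0.3, 0.2, 2.4]
width: 0.0444
```

```bash
python3 rec.py; cat >> log.txt <<'E'
[[1.5491,0.3594,0.0111,-0.0004,-1.2241,-0.2881],[0.2057,0.6424,0.2256],[-1.5691,0.0001,2.8317]]
E
cat > kin.py <<'E'
import numpy as np
from scipy.spatial.transform import Rotation as R
def Rx(a):return R.from_euler('x',a).as_matrix()
def Ry(a):return R.from_euler('y',a).as_matrix()
def Rz(a):return R.from_euler('z',a).as_matrix()
# par: H,L1,a3,L2,d,Lt,off1
SG=[1,1,-1,-1,1,-1]
def fk(q,p,sg=None):
    H,a1,L1,a3,L2,d,Lt=p; s4,s5,s6=sg or (1,-1,-1)
    T=Rz(q[0]);x=np.array([0,0,H])+T@[a1,0,0]
    A=T@Ry(q[1]);x=x+A@[0,0,L1]
    B=T@Ry(q[1]-q[2]);x=x+B@[L2,0,a3]   # forearm along x at zero
    C=B@Rx(s4*q[3])@Ry(s5*q[4])         # J5 bends down for negative q5 with s5=-1
    x=x+C@[0,-d,0]+C@[Lt,0,0]
    D=C@Rx(s6*q[5])
    # tool: y along C x-axis ; at q6=0 tool z?
    M=D
    return x,M
E
python3 - <<'E'
from kin import *
import json,itertools
from scipy.optimize import least_squares
L=[json.loads(l) for l in open("log.txt")]
for sg in itertools.product((1,-1),(-1,),(1,-1)):
    off=[]
    for q,x,r in L:
        _,M=fk(q,[0]*7,sg);Rt=R.from_euler('xyz',r).as_matrix();off.append(M.T@Rt)
    e=max(R.from_matrix(off[0].T@o).magnitude() for o in off)
    print(sg,e);
    if e<.03:print(np.round(off[0],3))
    f=lambda p:np.concatenate([fk(q,p,sg)[0]-x for q,x,r in L]+[1e-3*(p-[.3,0,.5,0,.5,.19,.3])])
    s=least_squares(f,[.3,0,.5,0,.5,.19,.3]);print(np.round(s.x,4),np.abs(s.fun[:9]).max())
E
```

```text
t 0.7667
q [ 1.4476 -0.1025 -0.6802  0.266  -0.8596 -0.408 ]
eef_pos [0.3088 0.3751 0.2201]
ee_rot [-1.7663  0.1577  2.7556]
force [0.2506 0.1521 2.432 ]
width 0.0444
(1, -1, 1) 0.34574384909540423
[ 2.2684  1.0127 -0.5791 -1.8008  0.4791  0.1939 -0.3602] 0.012984547699436216
(1, -1, -1) 0.31952713106696895
[ 2.2684  1.0127 -0.5791 -1.8008  0.4791  0.1939 -0.3602] 0.012984547699436216
(-1, -1, 1) 0.29689677063154807
[ 1.997e-01  3.000e-04  6.011e-01 -8.000e-04  4.637e-01  1.919e-01
  3.777e-01] 1.0989426386831536e-05
(-1, -1, -1) 6.558321576445841e-05
[[ 0.  1. -0.]
 [ 1. -0. -0.]
 [-0. -0. -1.]]
[ 1.997e-01  3.000e-04  6.011e-01 -8.000e-04  4.637e-01  1.919e-01
  3.777e-01] 1.0989426386831536e-05
```

```bash
cat > kin.py <<'E'
import numpy as np
from scipy.spatial.transform import Rotation as R
from scipy.optimize import least_squares
def Rx(a):c,s=np.cos(a),np.sin(a);return np.array([[1,0,0],[0,c,-s],[0,s,c]])
def Ry(a):c,s=np.cos(a),np.sin(a);return np.array([[c,0,s],[0,1,0],[-s,0,c]])
def Rz(a):c,s=np.cos(a),np.sin(a);return np.array([[c,-s,0],[s,c,0],[0,0,1]])
PAR=[.1997,.0003,.6011,-.0008,.4637,.1919,.3777]
OFF=np.array([[0,1,0],[1,0,0],[0,0,-1.]])
LO=np.array([-3.07,-1.43,-1.02,-3.03,-3.05,-3.03]);HI=np.array([3.07,2.12,1.25,1.67,0,3.03])
def fk(q,full=False):
    H,a1,L1,a3,L2,d,Lt=PAR
    T=Rz(q[0]);x=np.array([0,0,H])+T@[a1,0,0]
    x1=x+T@Ry(q[1])@[0,0,L1]
    B=T@Ry(q[1]-q[2]);x2=x1+B@[L2,0,a3]
    C=B@Rx(-q[3])@Ry(-q[4]);x3=x2+C@[0,-d,0];x4=x3+C@[Lt,0,0]
    M=C@Rx(-q[5])@OFF
    return (x4,M,x1,x2,x3) if full else (x4,M)
def ik(x,M,q0,m=.05):
    def f(q):
        y,N=fk(q);return np.concatenate([(y-x)*5,(N-M).ravel()])
    s=least_squares(f,np.clip(q0,LO+m+.001,HI-m-.001),bounds=(LO+m,HI-m))
    return s.x,np.abs(s.fun).max()
def ikall(x,M,n=40,rng=np.random.default_rng(0)):
    out=[]
    for _ in range(n):
        q0=rng.uniform([-1.2,-1.2,-1,-3,-3,-3],[1.8,1.6,1.2,1.6,0,3])
        q,e=ik(x,M,q0)
        if e<1e-3 and not any(np.abs(q-o).max()<.05 for o in out):out.append(q)
    return out
def unit(v):v=np.asarray(v,float);return v/np.linalg.norm(v)
def toolM(t,z): # y=t, z jaw
    y=unit(t);z=unit(z-np.dot(z,y)*y);return np.stack([np.cross(y,z),y,z],1)
G=np.array([.430,.214,.050]);CY=np.radians(-16)
h=np.array([np.cos(CY+np.pi/2),np.sin(CY+np.pi/2),0])
def grasp(beta,sz):
    t=np.cos(beta)*h+np.sin(beta)*np.array([0,0,-1]);z=sz*np.array([np.cos(CY),np.sin(CY),0])
    return G+.019*t,toolM(t,z)
E
python3 - <<'E'
from kin import *
for b in(30,45,60,90):
    for sz in(1,-1):
        x,M=grasp(np.radians(b),sz)
        for q in ikall(x,M):
            f=fk(q,True)
            if min(f[3][2],f[4][2])<.05: continue
            print(b,sz,np.round(q,2),"elbow",np.round(f[2],2),"w",np.round(f[3],2),"w2",np.round(f[4],2))
E
```

```text
30 1 [-0.15  0.5  -0.55 -1.4  -1.06 -2.17] elbow [ 0.29 -0.04  0.73] w [ 0.51 -0.08  0.32] w2 [ 0.34 -0.08  0.23]
30 -1 [-0.15  0.5  -0.55 -1.4  -1.06  0.98] elbow [ 0.29 -0.04  0.73] w [ 0.51 -0.08  0.32] w2 [ 0.34 -0.08  0.23]
45 1 [ 0.11  0.31 -0.54 -1.19 -0.78 -2.61] elbow [0.18 0.02 0.77] w [0.49 0.06 0.42] w2 [ 0.36 -0.03  0.3 ]
45 -1 [ 0.11  0.31 -0.54 -1.19 -0.78  0.53] elbow [0.18 0.02 0.77] w [0.49 0.06 0.42] w2 [ 0.36 -0.03  0.3 ]
60 -1 [ 0.47  0.22 -0.58 -0.79 -0.54 -0.11] elbow [0.12 0.06 0.79] w [0.41 0.21 0.46] w2 [0.38 0.04 0.36]
90 1 [ 0.87  0.27 -0.65 -0.   -0.65  1.99] elbow [0.1  0.12 0.78] w [0.28 0.34 0.41] w2 [0.43 0.21 0.41]
90 -1 [ 0.87  0.27 -0.65 -0.   -0.65 -1.15] elbow [0.1  0.12 0.78] w [0.28 0.34 0.41] w2 [0.43 0.21 0.41]
```

```bash
cat >> kin.py <<'E'
HC=np.array([.590,.0395,0]);HY=np.radians(-8.6)
def cup_in_tool(beta,sz):
    # cup pose at grasp
    x,M=grasp(beta,sz);Rc=Rz(CY);c=G-Rc@[0,-.094,.05]
    return M.T@(c-x),M.T@Rc
def cup_pose(psi,tau,ctr):  # psi az of cup +y ; tau tip about cup y ; ctr point on handle axis line above hopper
    Rc=Rz(psi-np.pi/2)@Ry(tau);return ctr-Rc@[0,0,.05],Rc
def tool_for_cup(c,Rc,rel):
    M=Rc@rel[1].T;return c-M@rel[0],M
E
python3 - <<'E'
from kin import *
Q={(30,1):[-0.15,0.5,-0.55,-1.4,-1.06,-2.17],(30,-1):[-0.15,0.5,-0.55,-1.4,-1.06,.98],(45,1):[0.11,0.31,-0.54,-1.19,-0.78,-2.61],(45,-1):[0.11,0.31,-0.54,-1.19,-0.78,.53],(60,-1):[0.47,0.22,-0.58,-0.79,-0.54,-0.11]}
for (b,sz),q0 in Q.items():
    rel=cup_in_tool(np.radians(b),sz)
    for psi in range(-20,121,20):
        for sg in(1,-1):
            ctr=HC+Rz(HY)@[0,-.015,.215]
            q=np.array(q0);ok=True;zs=[];j=0
            xg,Mg=grasp(np.radians(b),sz)
            # lift, carry, tip continuous
            steps=[]
            for a in np.linspace(0,1,5): steps.append((74,0,G+h*.094+[0,0,.18*a]))
            for a in np.linspace(0,1,15): steps.append((74+(psi-74)*a,0,(1-a)*(G+h*.094+[0,0,.18])+a*ctr))
            for a in np.linspace(0,1,20): steps.append((psi,sg*2.2*a,ctr))
            qs=[]
            for st in steps:
                x,M=tool_for_cup(*cup_pose(np.radians(st[0]),st[1],st[2]),rel)
                qn,e=ik(x,M,q)
                if e>2e-3 or np.abs(qn-q).max()>.7: ok=False;break
                j=max(j,np.abs(qn-q).max());q=qn;f=fk(q,True);zs.append(min(f[3][2],f[4][2]));qs.append(q)
            if ok: print(b,sz,psi,sg,"minz",round(min(zs),2),"jump",round(j,2),np.round(q,2),np.round(f[3],2),np.round(f[4],2),"margin",round(np.minimum(np.array(qs)-LO,HI-np.array(qs)).min(),2))
E
```

```text
30 1 40 -1 minz 0.06 jump 0.25 [-0.88  1.04 -0.82 -1.9  -1.98  0.85] [ 0.25 -0.3   0.06] [ 0.18 -0.12  0.11] margin 0.06
30 1 60 -1 minz 0.11 jump 0.19 [-0.86  0.83 -0.52 -1.74 -1.84  0.33] [ 0.36 -0.41  0.15] [ 0.26 -0.25  0.11] margin 0.27
30 1 80 -1 minz 0.11 jump 0.16 [-0.76  0.83 -0.21 -1.6  -1.9   0.  ] [ 0.49 -0.47  0.21] [ 0.37 -0.35  0.11] margin 0.27
30 1 100 -1 minz 0.11 jump 0.15 [-0.64  0.89  0.09 -1.51 -2.05 -0.25] [ 0.63 -0.47  0.24] [ 0.52 -0.4   0.11] margin 0.27
30 1 120 -1 minz 0.11 jump 0.15 [-0.52  0.99  0.38 -1.49 -2.23 -0.47] [ 0.77 -0.44  0.27] [ 0.66 -0.4   0.11] margin 0.27
30 -1 20 1 minz 0.11 jump 0.15 [-0.8   0.83 -0.52 -1.62 -1.87 -0.79] [ 0.38 -0.39  0.15] [ 0.26 -0.25  0.11] margin 0.37
30 -1 40 1 minz 0.11 jump 0.15 [-0.72  0.83 -0.22 -1.48 -1.97 -1.11] [ 0.51 -0.44  0.2 ] [ 0.37 -0.35  0.11] margin 0.47
30 -1 60 1 minz 0.11 jump 0.15 [-0.61  0.89  0.07 -1.4  -2.14 -1.35] [ 0.64 -0.45  0.24] [ 0.51 -0.4   0.11] margin 0.47
30 -1 80 1 minz 0.11 jump 0.15 [-0.49  0.99  0.37 -1.37 -2.35 -1.55] [ 0.77 -0.42  0.26] [ 0.66 -0.4   0.11] margin 0.47
30 -1 100
[... 994 characters left out ...]
.17 [-0.59  0.99  0.21 -1.61 -2.17  2.72] [ 0.69 -0.46  0.2 ] [ 0.58 -0.38  0.07] margin 0.31
60 -1 20 1 minz 0.03 jump 0.37 [-0.61  0.98 -0.16 -1.51 -2.19 -0.85] [ 0.57 -0.4   0.11] [ 0.42 -0.3   0.03] margin 0.22
60 -1 40 1 minz 0.03 jump 0.16 [-0.53  1.01  0.09 -1.45 -2.35 -1.12] [ 0.68 -0.4   0.15] [ 0.54 -0.34  0.03] margin 0.44
60 -1 60 1 minz 0.03 jump 0.16 [-0.44  1.08  0.35 -1.47 -2.55 -1.39] [ 0.79 -0.37  0.17] [ 0.67 -0.34  0.03] margin 0.44
60 -1 80 1 minz 0.03 jump 0.16 [-0.36  1.15  0.59 -1.61 -2.77 -1.73] [ 0.88 -0.33  0.19] [ 0.79 -0.29  0.03] margin 0.28
60 -1 120 -1 minz 0.03 jump 0.17 [-0.64  1.    0.02 -1.73 -2.12  2.79] [ 0.61 -0.46  0.14] [ 0.51 -0.34  0.03] margin 0.24
```

Run:
```python
from h import *
Z=np.full((2,40,40),np.nan)
for k,n in enumerate(("side0","top0")):
    P=pts(load(n)).reshape(-1,3);P=P[~np.isnan(P[:,2])]
    i=((P[:,0]-0)/.05).astype(int);j=((P[:,1]+.8)/.05).astype(int)
    for a,b,z in zip(i,j,P[:,2]):
        if 0<=a<24 and 0<=b<24: Z[k,a,b]=np.nanmax([Z[k,a,b],z])
M=np.fmax(Z[0],Z[1])
print("y      ",*[f"{-.8+.05*b:5.2f}" for b in range(24)])
for a in range(23,-1,-1): print(f"x{a*.05:5.2f}",*[f"{M[a,b]*100:5.0f}" for b in range(24)])
```

```text
y       -0.80 -0.75 -0.70 -0.65 -0.60 -0.55 -0.50 -0.45 -0.40 -0.35 -0.30 -0.25 -0.20 -0.15 -0.10 -0.05  0.00  0.05  0.10  0.15  0.20  0.25  0.30  0.35
x 1.15   -27   -27   -27   -27   -27   -26   -27   nan   -27   -27    21    11   nan   nan   nan   nan   nan   nan    15    11     8   nan   nan   nan
x 1.10   -27   nan   -27   -27   -27   -27   -27    28    26   -27    14    13   nan   nan   nan   nan   nan    50    51    50    48    45    42    37
x 1.05   -27   -27   -27   -27   -27   -27    24    31    27   -27     7     6   nan   nan   nan   nan    36    49    48    45    44    40    37    35
x 1.00   nan   nan   nan   nan   nan   nan   nan    31   nan   nan   -27    -2   nan    21    20    20    20     4     4     4     4     4     4     4
x 0.95    -3    -3    -3    -3    -3    -4    -3    31    -3    -4    -4    38   -14    19    21    20    21    21    10     1    13    14    14    14
x 0.90    -3    -3    -3    -3    -3    -3    -3    31    -3    -3    55    56   nan    14    17    17    16    14    11     1    24    25    26    25
x 0.85   -11   -12   -11   -12   -12   -11
[... 1975 characters left out ...]
   -83   -83   -88   -88   -88   -88   -88   -88   -89   -88   -88   -88   -88   -88   -89   -89
x 0.15   -20   -19   -19   -19   -19   -19   -20   -81   -82   -83   -88   -88    -1     0     0     0     0     0     0    -0   -89   -88   -88   -88
x 0.10   -19   -19   -19   -19   -19   -19   -19   -22   -88   -88   -88   -89     1     1    22    26    26    24     1     1   -88   -89   -88   -88
x 0.05   -17   -11   -11   -11   -11   -11   -19   -88   -89   -88   -89   -88     1     1    24    28    28    24     2     1   -89   -88   -88   -88
x 0.00   -82   -10   -10   -10   -10   -10   -18   -88   -88   -88   -89   -88     1     1    28    28   nan    13     2     0   -88   -88   -88   -88
```

```bash
cat > plan.py <<'E'
from kin import *
from h import load,pts
import scipy.ndimage as nd
S=.02
def mk():
    Z=np.full((70,110),-.9)
    for n in("side0","top0"):
        P=pts(load(n)).reshape(-1,3);P=P[~np.isnan(P[:,2])];P=P[(P[:,2]<.6)]
        i=np.floor(P[:,0]/S).astype(int);j=np.floor((P[:,1]+1.0)/S).astype(int)
        k=(i>=0)&(i<70)&(j>=0)&(j<110)&~((P[:,1]>.45)&(P[:,0]<.35))
        np.maximum.at(Z,(i[k],j[k]),P[k,2])
    Z[7:,:]=np.where(Z[7:,:]<-.5,nd.grey_closing(Z,5)[7:,:],Z[7:,:])
    Z[:9,42:58]=np.maximum(Z[:9,42:58],.4)
    return Z
Zm=mk();Zd={r:nd.maximum_filter(Zm,size=2*int(np.ceil(r/S))+1) for r in(.0,.02,.04,.06)}
def h_at(p,r):
    i=int(np.clip(p[0]//S,0,69));j=int(np.clip((p[1]+1)//S,0,109));return Zd[r][i,j]
def clear(q):
    x,M,e,w,w2=fk(q,True);c=9
    for a in np.linspace(.3,1,5): p=e+(w-e)*a;c=min(c,p[2]-.06-h_at(p,.06))
    for a in np.linspace(0,1,4): p=w+(w2-w)*a;c=min(c,p[2]-.06-h_at(p,.06))
    for b in(0,.08,.16,.22):
        p=w2+M[:,1]*b;c=min(c,p[2]-.045-h_at(p,.04))
    for b in(.066,.14):
        for sx in(-.039,.039):
            for s in(-.096,0,.096):
                p=x-M[:,1]*b+M@[sx,0,s];c=min(c,p[2]-h_at(p,.0))
    return c
def tilt_cup(mu,tau,phi):
    # cup orientation: yaw phi (cup az of +x), then tip by tau toward az mu
    ax=np.array([-np.sin(mu),np.cos(mu),0])
    return R.from_rotvec(ax*tau).as_matrix()@Rz(phi)
def lip(c,Rc):
    m=c+Rc@[0,0,.07];d=np.array([0,0,-1.]);d=d-Rc[:,2]*np.dot(d,Rc[:,2]);return m+.0375*unit(d)
E
cat > search.py <<'E'
from plan import *
import sys,pickle
rng=np.random.default_rng(int(sys.argv[1]));best=[];import time;t0=time.time()
cache={}
while time.time()-t0<150:
    b=rng.choice([30,40,50,60,75,90]);sz=rng.choice([1,-1])
    if (b,sz) not in cache:
        x,M=grasp(np.radians(b),sz);cache[b,sz]=[q for q in ikall(x,M,25) if clear(q)>-.02]
    if not cache[b,sz]:continue
    q0=cache[b,sz][rng.integers(len(cache[b,sz]))]
    rel=cup_in_tool(np.radians(b),sz)
    mu=rng.uniform(-np.pi,np.pi);phi=rng.uniform(-np.pi,np.pi);tau=2.15
    zl=rng.choice([.15,.18,.2]);L=HC+Rz(HY)@[0,-.02,zl]
    Rc=tilt_cup(mu,tau,phi);c=-lip(np.zeros(3),Rc)+L
    x,M=tool_for_cup(c,Rc,rel)
    # quick feasibility
    ok=False
    for k in range(2):
        qf,e=ik(x,M,q0+rng.normal(size=6)*.4*k)
        if e<1e-3 and clear(qf)>-.01: ok=True;break
    if not ok: continue
    c0=G-Rz(CY)@[0,-.094,.05]
    dphi=(phi-CY+np.pi)%(2*np.pi)-np.pi
    for dp in (dphi,dphi-2*np.pi*np.sign(dphi)):
        up=L+[0,0,.06]
        steps=[(c0+[0,0,.2*a],Rz(CY)) for a in np.linspace(0,1,5)]
        n=15
        cpre=np.array([c[0],c[1],max(.2,c[2]-.03)])
        steps+=[(c0*(1-a)+a*cpre+[0,0,.2*(1-a)],Rz(CY+dp*a)) for a in np.linspace(0,1,n)]
        steps+=[(cpre*(1-a)+c*a,tilt_cup(mu,tau*a,phi)) for a in np.linspace(0,1,15)]
        q=q0;qs=[];cl=9
        for i,(cc,RR) in enumerate(steps):
            x,M=tool_for_cup(cc,RR,rel);qn,e=ik(x,M,q)
            if e>2e-3 or np.abs(qn-q).max()>.8: break
            q=qn;qs.append(q);k=clear(q)
            if i>2: cl=min(cl,k)
            if cl<-.02: break
        else:
            mg=np.minimum(np.array(qs)-LO,HI-np.array(qs)).min()
            best.append((cl,mg,b,sz,mu,phi,dp,zl,qs,steps,rel));print(round(cl,3),round(mg,2),b,sz,"mu",round(np.degrees(mu)),"phi",round(np.degrees(phi)),"dp",round(np.degrees(dp)),zl,np.round(q,2),"jump",round(np.abs(np.diff(qs,axis=0)).max(),2),flush=True)
pickle.dump(best,open(f"plan{sys.argv[1]}.pkl","wb"))
E
nproc; for i in 1 2 3 4; do OMP_NUM_THREADS=1 python3 search.py $i > o$i.txt & done; wait; cat o?.txt | sort -rn | head -40
```

```text
4
```

```bash
cat o?.txt; ls -la plan*.pkl; timeout 200 python3 - <<'E'
from plan import *
for b in (30,45,60,75,90):
    x,M=grasp(np.radians(b),-1)
    for q in ikall(x,M,15): print(b,np.round(q,2),round(clear(q),3))
rng=np.random.default_rng(5);import time;t0=time.time();n=0;f=0
b=45;rel=cup_in_tool(np.radians(b),-1);res=[]
while time.time()-t0<100:
    mu=rng.uniform(-np.pi,np.pi);phi=rng.uniform(-np.pi,np.pi);Rc=tilt_cup(mu,2.15,phi);L=HC+Rz(HY)@[0,-.02,.2]
    x,M=tool_for_cup(L-lip(np.zeros(3),Rc),Rc,rel);n+=1
    q,e=ik(x,M,rng.uniform([-1,0,-.8,-2.5,-2.5,-2],[1,1,.8,1.5,-.3,2]))
    if e<1e-3: f+=1;res.append((clear(q),np.degrees(mu),np.degrees(phi),*np.round(q,2)))
print(n,f)
for r in sorted(res,key=lambda r:-r[0])[:12]:print(np.round(r,2))
E
```

```text
-rw-r--r-- 1 agent agent 5 Dec  7 13:45 plan1.pkl
-rw-r--r-- 1 agent agent 5 Dec  7 13:45 plan2.pkl
-rw-r--r-- 1 agent agent 5 Dec  7 13:45 plan3.pkl
-rw-r--r-- 1 agent agent 5 Dec  7 13:45 plan4.pkl
30 [-0.15  0.5  -0.55 -1.4  -1.06  0.98] -0.125
45 [ 0.11  0.31 -0.54 -1.19 -0.78  0.53] -0.109
60 [ 0.47  0.22 -0.58 -0.79 -0.54 -0.11] -0.093
75 [ 0.75  0.21 -0.66 -0.29 -0.49 -0.79] -0.079
90 [ 0.87  0.27 -0.65 -0.   -0.65 -1.15] -0.065
4547 2124
[   0.26 -134.86  131.75   -0.67    0.19   -0.33   -1.43   -1.41   -2.69]
[   0.26 -130.22  140.63   -0.66    0.2    -0.32   -1.42   -1.43   -2.63]
[   0.26 -123.21  154.6    -0.66    0.22   -0.3    -1.4    -1.46   -2.52]
[   0.26 -128.47  140.89   -0.65    0.23   -0.28   -1.39   -1.46   -2.66]
[   0.26 -141.86  116.07   -0.68    0.21   -0.33   -1.44   -1.41   -2.81]
[   0.26 -119.5   161.61   -0.66    0.23   -0.29   -1.4    -1.48   -2.46]
[   0.26 -138.25  120.45   -0.67    0.23   -0.29   -1.42   -1.45   -2.8 ]
[   0.25 -113.86  172.57   -0.66    0.25   -0.28   -1.39   -1.51   -2.37]
[   0.25 -143.33  108.96   -0.68    0.25   -0.29   -1.43   -1.45   -2.88]
[   0.25 -111.16  177.74   -0.66    0.26   -0.28   -1.39   -1.53   -2.32]
[   0.24 -151.36   93.15   -0.71    0.26   -0.32   -1.47   -1.45   -2.94]
[   0.23 -106.07 -167.81   -0.69    0.28   -0.32   -1.42   -1.55   -2.13]
```

Run:
```python
from plan import *
q=np.array([0.87,0.27,-0.65,0,-0.65,-1.15]);x,M,e,w,w2=fk(q,True)
for a in np.linspace(.3,1,5): p=e+(w-e)*a;print("f",np.round(p,2),h_at(p,.06))
for a in np.linspace(0,1,4): p=w+(w2-w)*a;print("w",np.round(p,2),h_at(p,.06))
for b in(0,.08,.16,.22):
    p=w2+M[:,1]*b;print("g",np.round(p,2),h_at(p,.04))
for b in(.066,.14):
    for sx in(-.039,.039):
        for s in(-.096,0,.096):
            p=x-M[:,1]*b+M@[sx,0,s];print("c",np.round(p,2),h_at(p,.0))
```

```text
f [0.16 0.19 0.67] 0.4
f [0.19 0.22 0.6 ] 0.0033638497353261076
f [0.22 0.26 0.54] -0.8804953982728945
f [0.25 0.3  0.47] -0.8804953982728945
f [0.28 0.34 0.41] 0.00905634626153895
w [0.28 0.34 0.41] 0.00905634626153895
w [0.33 0.3  0.41] 0.00905634626153895
w [0.38 0.25 0.41] 0.07421229291436804
w [0.43 0.21 0.41] 0.07452589919867458
g [0.43 0.21 0.41] 0.06466402329089749
g [0.43 0.21 0.33] 0.06466402329089749
g [0.43 0.21 0.25] 0.06466402329089749
g [0.43 0.21 0.19] 0.06466402329089749
c [0.51 0.15 0.1 ] 0.16184351453768198
c [0.42 0.18 0.1 ] 0.04952056607321165
c [0.33 0.2  0.1 ] 0.0014345695506607914
c [0.53 0.22 0.1 ] 0.007046650865957682
c [0.44 0.25 0.1 ] 0.05917880636914119
c [0.35 0.28 0.1 ] 0.00905634626153895
c [0.51 0.15 0.17] 0.16184351453768198
c [0.42 0.18 0.17] 0.04952056607321165
c [0.33 0.2  0.17] 0.0014345695506607914
c [0.53 0.22 0.17] 0.007046650865957682
c [0.44 0.25 0.17] 0.05917880636914119
c [0.35 0.28 0.17] 0.00905634626153895
```

```bash
sed -i 's/^G=.*/CC=np.array([.4563,.3043,0]);CY=np.radians(-16);RG=.076/; ' kin.py; sed -i 's/^h=np.array/h=np.array/; /^h=np/a G=CC-RG*h+np.array([0,0,.05])' kin.py; sed -i 's/-\.094,\.05\]/-RG,.05]/' kin.py search.py
python3 - <<'E'
s=open('search.py').read()
s=s.replace("[30,40,50,60,75,90]","[30,45,60,75,90,100]").replace("if clear(q)>-.02]","]").replace("if i>2: cl","if i>3: cl").replace("if cl<-.02","if cl<-.01")
open('search.py','w').write(s)
E
grep -n "RG\|^G" kin.py search.py
for i in 1 2 3 4; do OMP_NUM_THREADS=1 python3 search.py $i > o$i.txt & done; wait; cat o?.txt | sort -rn | head -40
```

```text
kin.py:33:CC=np.array([.4563,.3043,0]);CY=np.radians(-16);RG=.076
kin.py:35:G=CC-RG*h+np.array([0,0,.05])
kin.py:42:    x,M=grasp(beta,sz);Rc=Rz(CY);c=G-Rc@[0,-RG,.05]
search.py:22:    c0=G-Rz(CY)@[0,-RG,.05]
0.099 0.42 60 -1 mu 105 phi 24 dp 40 0.18 [ 0.85  0.68 -0.6   0.94 -1.8  -1.21] jump 0.17
0.095 0.46 60 -1 mu 87 phi -17 dp -1 0.18 [ 0.84  0.72 -0.52  0.84 -1.87 -1.53] jump 0.19
0.094 0.49 45 -1 mu 97 phi 38 dp 54 0.18 [ 0.71  0.79 -0.14  0.67 -1.97 -0.74] jump 0.19
0.094 0.49 45 -1 mu 90 phi 29 dp 45 0.18 [ 0.68  0.82 -0.04  0.62 -2.03 -0.77] jump 0.19
0.094 0.49 45 -1 mu 76 phi -23 dp -7 0.2 [ 0.77  0.66 -0.26  0.68 -1.89 -1.3 ] jump 0.19
0.094 0.49 45 -1 mu 74 phi -10 dp 6 0.18 [ 0.69  0.77 -0.06  0.58 -2.   -1.1 ] jump 0.19
0.094 0.49 45 -1 mu 69 phi -12 dp 4 0.2 [ 0.64  0.81  0.07  0.53 -2.12 -1.05] jump 0.19
0.094 0.49 45 -1 mu 54 phi -46 dp -30 0.2 [ 0.65  0.8   0.07  0.5  -2.13 -1.35] jump 0.28
0.094 0.49 45 -1 mu 103 phi 38 dp 54 0.2 [ 0.77  0.68 -0.3   0.76 -1.86 -0.82] jump 0.19
0.094 0.46 45 -1 mu 105 phi 23 dp 39 0.18 [ 0.85  0.56 -0.56  0.87 -1.66 -1.11] jump 0.1
[... 1982 characters left out ...]
 mu 97 phi -1 dp 15 0.2 [ 0.86  0.37 -0.58  0.83 -1.51 -1.2 ] jump 0.18
0.078 0.4 30 -1 mu 61 phi -55 dp -39 0.2 [ 0.8   0.56 -0.3   0.64 -1.76 -1.54] jump 0.45
0.078 0.34 30 -1 mu 109 phi 18 dp 34 0.18 [ 0.87  0.34 -0.68  0.91 -1.41 -1.12] jump 0.18
0.078 0.29 30 -1 mu 133 phi 103 dp 119 0.18 [ 0.77  0.79 -0.25  0.74 -1.88 -0.41] jump 0.2
0.078 0.28 30 -1 mu 144 phi 103 dp 119 0.15 [ 0.87  0.62 -0.58  0.9  -1.59 -0.59] jump 0.2
0.078 0.28 30 -1 mu 111 phi 16 dp 32 0.2 [ 0.88  0.28 -0.74  0.96 -1.39 -1.15] jump 0.19
0.078 0.27 30 -1 mu 128 phi 97 dp 113 0.18 [ 0.75  0.81 -0.18  0.7  -1.92 -0.41] jump 0.19
0.078 0.26 30 -1 mu 29 phi -21 dp -5 0.2 [ 0.11  1.02  0.99 -0.62 -2.76 -1.63] jump 0.2
```

```bash
cat o?.txt | wc -l;  cat o?.txt | awk '$3>=75' | sort -rn | head -20
```

```text
169
0.033 0.2 75 -1 mu 109 phi 12 dp 28 0.18 [ 0.87  0.75 -0.82  1.06 -1.89 -1.68] jump 0.19
0.032 0.07 75 -1 mu 116 phi 18 dp 34 0.18 [ 0.87  0.72 -0.95  1.16 -1.85 -1.79] jump 0.21
0.031 0.35 75 1 mu -147 phi 130 dp -214 0.2 [-0.79  0.62 -0.67 -1.88 -1.81  1.39] jump 0.47
0.029 0.27 75 -1 mu 114 phi 43 dp 59 0.18 [ 0.83  0.79 -0.75  1.09 -1.92 -1.25] jump 0.18
0.028 0.08 75 -1 mu 127 phi 58 dp 74 0.18 [ 0.84  0.74 -0.93  1.25 -1.87 -1.36] jump 0.21
0.025 0.3 75 -1 mu 96 phi -19 dp -3 0.18 [ 0.87  0.8  -0.72  0.93 -1.94 -1.91] jump 0.19
0.023 0.23 75 -1 mu 120 phi 57 dp 73 0.18 [ 0.82  0.79 -0.78  1.14 -1.91 -1.15] jump 0.2
0.021 0.23 75 1 mu 84 phi -22 dp -6 0.2 [ 0.8   0.83 -0.5   0.83 -2.07  1.5 ] jump 0.17
0.017 0.37 75 -1 mu 88 phi -20 dp -4 0.18 [ 0.82  0.84 -0.57  0.85 -2.01 -1.73] jump 0.18
0.015 0.37 75 -1 mu 108 phi 48 dp 64 0.2 [ 0.77  0.83 -0.59  1.02 -2.01 -0.96] jump 0.18
0.01 0.37 75 -1 mu 79 phi -53 dp -37 0.2 [ 0.83  0.85 -0.56  0.79 -2.06 -2.1 ] jump 0.2
0.01 0.31 75 -1 mu 121 phi 78 dp 94 0.2 [ 0.78  0.83 -0.71  1.15 -1.98 -0.81] jump 0.24
0.004 0.37 75 1 mu 62 phi -43 dp -27 0.2 [ 0.66  0.96 -0.13  0.64 -2.31  1.65] jump 0.17
0.004 0.33 90 1 mu -143 phi -178 dp -162 0.2 [-0.61  0.96 -0.61 -1.89 -2.15  2.53] jump 0.47
0.003 0.12 75 1 mu 58 phi -16 dp 0 0.2 [ 0.54  1.04  0.09  0.59 -2.45  2.17] jump 0.15
0.001 0.37 75 -1 mu 82 phi 11 dp 27 0.2 [ 0.68  0.92 -0.26  0.8  -2.19 -1.  ] jump 0.15
0.001 0.27 75 -1 mu 103 phi 0 dp 16 0.15 [ 0.87  0.83 -0.75  0.98 -1.89 -1.78] jump 0.19
-0.003 0.37 75 -1 mu 82 phi -48 dp -32 0.18 [ 0.85  0.87 -0.59  0.8  -2.02 -2.1 ] jump 0.22
-0.004 0.36 75 1 mu -139 phi 143 dp -201 0.18 [-0.77  0.67 -0.59 -1.81 -1.83  1.44] jump 0.39
-0.005 0.37 75 1 mu 64 phi -56 dp -40 0.18 [ 0.72  0.96 -0.24  0.64 -2.23  1.35] jump 0.18
```

```bash
sed -i 's/RG=.076/RG=.078/' kin.py
cat > search2.py <<'E'
from plan import *
import kin,sys,pickle,time
CN=np.array([.436,.364,0]);kin.CC=CN;kin.G=CN-RG*h+np.array([0,0,.05]);G=kin.G
rng=np.random.default_rng(int(sys.argv[1]));best=[];t0=time.time();cache={}
while time.time()-t0<120:
    b=rng.choice([40,50,60]);sz=-1
    if b not in cache:
        x,M=kin.grasp(np.radians(b),sz);cache[b]=ikall(x,M,25);print(b,[(np.round(q,2),round(clear(q),3)) for q in cache[b]])
    if not cache[b]: continue
    q0=cache[b][rng.integers(len(cache[b]))];rel=kin.cup_in_tool(np.radians(b),sz)
    mu=np.radians(rng.uniform(40,120));phi=np.radians(rng.uniform(-40,40));tau=2.3
    zl=rng.choice([.16,.18]);L=HC+Rz(HY)@[0,-.03,zl]
    Rc=tilt_cup(mu,tau,phi);c=-lip(np.zeros(3),Rc)+L
    dp=phi-CY
    cpre=np.array([c[0],c[1],max(.2,c[2]-.03)])
    steps=[(CN+[0,0,.2*a],Rz(CY)) for a in np.linspace(0,1,5)]
    steps+=[(CN*(1-a)+a*cpre+[0,0,.2*(1-a)],Rz(CY+dp*a)) for a in np.linspace(0,1,12)]
    steps+=[(cpre*(1-a)+c*a,tilt_cup(mu,tau*a,phi)) for a in np.linspace(0,1,15)]
    q=q0;qs=[];cl=9;cs=[]
    for i,(cc,RR) in enumerate(steps):
        x,M=tool_for_cup(cc,RR,rel);qn,e=ik(x,M,q)
        if e>2e-3 or np.abs(qn-q).max()>.8: break
        q=qn;qs.append(q);k=clear(q);cs.append(k)
        if i>1: cl=min(cl,k)
    else:
        qq=np.array(qs);mg=np.minimum(qq-LO,HI-qq).min()
        best.append((cl,mg,b,sz,mu,phi,dp,zl,qs,steps,rel));print(round(cl,3),round(min(cs[-8:]),3),round(mg,2),b,sz,"mu",round(np.degrees(mu)),"phi",round(np.degrees(phi)),zl,np.round(q,2),"jump",np.round(np.abs(np.diff(qs,axis=0)).max(),2),flush=True)
pickle.dump(best,open(f"plan{sys.argv[1]}.pkl","wb"))
E
for i in 1 2 3 4; do OMP_NUM_THREADS=1 python3 search2.py $i > o$i.txt & done; wait; grep "(" o1.txt; cat o?.txt |grep mu| wc -l;  cat o?.txt |grep mu| sort -k2 -rn | head -30
python3 - <<'E'
from kin import *
x,M=grasp(np.pi/2,-1)
print(x,[np.round(q,2) for q in ikall(x,M,15)])
# lever
Hr=Rz(HY);sh=HC+Hr@[-.088,0,.058]
for a in(.8,.6,.4,.2,0):
    k=sh+Hr@[0,.126*np.sin(a),.126*np.cos(a)];t=Hr@[0,-np.sin(a),-np.cos(a)]
    for s in(1,-1):
        z=s*(Hr@[0,np.cos(a),-np.sin(a)])
        for q in ikall(k+.015*t,toolM(t,z),15):print(a,s,np.round(k,3),np.round(q,2))
E
```

```text
50 [(array([ 0.42,  0.26, -0.55, -1.13, -0.57,  0.23]), np.float64(0.047))]
60 [(array([ 0.68,  0.22, -0.59, -0.75, -0.43, -0.32]), np.float64(0.051))]
40 [(array([ 0.17,  0.35, -0.57, -1.39, -0.78,  0.68]), np.float64(0.029))]
1197
0.094 0.116 0.45 40 -1 mu 99 phi 8 0.18 [ 0.87  0.6  -0.56  0.85 -1.7  -1.26] jump 0.22
0.094 0.116 0.45 40 -1 mu 99 phi 8 0.18 [ 0.87  0.59 -0.57  0.86 -1.7  -1.27] jump 0.22
0.094 0.116 0.45 40 -1 mu 98 phi 6 0.18 [ 0.87  0.6  -0.55  0.85 -1.7  -1.28] jump 0.22
0.094 0.116 0.45 40 -1 mu 98 phi 6 0.18 [ 0.87  0.59 -0.57  0.86 -1.7  -1.29] jump 0.22
0.094 0.116 0.45 40 -1 mu 95 phi 2 0.18 [ 0.87  0.6  -0.55  0.85 -1.71 -1.31] jump 0.22
0.094 0.116 0.45 40 -1 mu 94 phi 2 0.18 [ 0.85  0.63 -0.49  0.81 -1.75 -1.26] jump 0.22
0.094 0.116 0.45 40 -1 mu 93 phi -4 0.18 [ 0.87  0.6  -0.55  0.85 -1.71 -1.35] jump 0.22
0.094 0.116 0.45 40 -1 mu 93 phi -3 0.18 [ 0.87  0.61 -0.54  0.84 -1.72 -1.33] jump 0.22
0.094 0.116 0.45 40 -1 mu 91 phi -6 0.18 [ 0.86  0.62 -0.51  0.82 -1.73 -1.34] jump 0.22
0.094 0.116 0.39 40 -1 mu 99 phi 3 0.18 [ 0.89  0.57 -0.63  0.9  -1.67 -
[... 1832 characters left out ...]
1     ] [array([ 0.89,  0.29, -0.63, -0.  , -0.66, -1.17])]
0.8 1 [0.517 0.142 0.146] [ 0.89  0.55 -0.34  0.38 -1.42 -2.81]
0.8 -1 [0.517 0.142 0.146] [ 0.89  0.55 -0.34  0.38 -1.42  0.33]
0.6 1 [0.514 0.123 0.162] [ 0.83  0.41 -0.39  0.33 -1.3  -2.73]
0.6 -1 [0.514 0.123 0.162] [ 0.83  0.41 -0.39  0.33 -1.3   0.41]
0.4 1 [0.51  0.101 0.174] [ 0.75  0.29 -0.43  0.26 -1.18 -2.61]
0.4 -1 [0.51  0.101 0.174] [ 0.75  0.29 -0.43  0.26 -1.18  0.53]
0.2 1 [0.507 0.077 0.181] [ 0.64  0.19 -0.45  0.16 -1.08 -2.45]
0.2 -1 [0.507 0.077 0.181] [ 0.64  0.19 -0.45  0.16 -1.08  0.7 ]
0 1 [0.503 0.053 0.184] [ 0.49  0.13 -0.44 -0.   -1.01 -2.21]
0 -1 [0.503 0.053 0.184] [ 0.49  0.13 -0.44 -0.   -1.01  0.93]
```

```bash
cat > nxt.py <<'E'
from station import arm
from kin import *
def rows(tgt,maxn=5,mm=38,deg=6.4,lin=True,start=None):
    s=arm.get_state();x=np.array(s["eef_pos"]);M=R.from_euler('xyz',s["ee_rot"]).as_matrix()
    if not isinstance(tgt,list): tgt=[tgt]
    out=[]
    q=np.array(s["q"])
    for xt,Mt in tgt:
        rv=R.from_matrix(M.T@Mt).as_rotvec();d=np.linalg.norm(xt-x)
        n=max(1,int(np.ceil(max(d*1000/mm,np.degrees(np.linalg.norm(rv))/deg))))
        x0,M0=x,M
        for k in range(1,n+1):
            xn=x0+(xt-x0)*k/n;Mn=M0@R.from_rotvec(rv*k/n).as_matrix()
            out.append((M.T@(xn-x)*1000,np.degrees(R.from_matrix(M.T@Mn).as_rotvec())));x,M=xn,Mn
            q2,e=ik(x,M,q);dq=np.abs(q2-q).max();q=q2
            if e>2e-3 or dq>.14: print("  row",len(out),"ik err",round(e,4),"dq",round(dq,3))
        print("wp rows",len(out),"q",np.round(q,2))
    for i in range(0,len(out),5):
        print("["+", ".join('{"dp": [%g, %g, %g], "rotation": [%g, %g, %g]}'%(*np.round(a,1)+0.,*np.round(b,1)+0.) for a,b in out[i:i+5])+"]")
E
python3 - <<'E'
from nxt import *
x,M=grasp(np.pi/2,-1);rows((x+[0,0,.09],M))
E
```

```text
wp rows 14 q [ 0.89  0.16 -0.53  0.   -0.88 -1.17]
[{"dp": [-11, 7.5, 7.9], "rotation": [1.1, 6, 0.1]}, {"dp": [-11.7, 7.7, 6.5], "rotation": [1.1, 6, 0.1]}, {"dp": [-12.3, 7.8, 5.1], "rotation": [1.1, 6, 0.1]}, {"dp": [-12.8, 7.9, 3.6], "rotation": [1.1, 6, 0.1]}, {"dp": [-13.1, 8, 2.1], "rotation": [1.1, 6, 0.1]}]
[{"dp": [-13.2, 8, 0.6], "rotation": [1.1, 6, 0.1]}, {"dp": [-13.2, 8, -1], "rotation": [1.1, 6, 0.1]}, {"dp": [-13, 8, -2.5], "rotation": [1.1, 6, 0.1]}, {"dp": [-12.6, 8, -4], "rotation": [1.1, 6, 0.1]}, {"dp": [-12.1, 7.9, -5.5], "rotation": [1.1, 6, 0.1]}]
[{"dp": [-11.5, 7.8, -6.9], "rotation": [1.1, 6, 0.1]}, {"dp": [-10.7, 7.6, -8.2], "rotation": [1.1, 6, 0.1]}, {"dp": [-9.8, 7.5, -9.4], "rotation": [1.1, 6, 0.1]}, {"dp": [-8.7, 7.3, -10.5], "rotation": [1.1, 6, 0.1]}]
```

Emit:
move_arm(
  deltas=[
    {"dp":[-11,4,8],"rotation":[1.1,6,0]},
    {"dp":[-12,4,6],"rotation":[1.1,6,0]},
    {"dp":[-12,4,5],"rotation":[1.1,6,0]},
    {"dp":[-13,4,4],"rotation":[1.1,6,0]},
    {"dp":[-13,4,2],"rotation":[1.1,6,0]},
  ],
)

```text
t: 1.18
eef_pos: [0.346, 0.3017, 0.1977]
ee_rot: [-1.725, 0.059, 2.215]
force: [-0.4, 0.0, -0.4]
width: 0.0431
```

Emit:
move_arm(
  deltas=[
    {"dp":[-13,6,1],"rotation":[1.1,6,0]},
    {"dp":[-13,6,-1],"rotation":[1.1,6,0]},
    {"dp":[-13,6,-2],"rotation":[1.1,6,0]},
    {"dp":[-13,6,-4],"rotation":[1.1,6,0]},
    {"dp":[-12,6,-5],"rotation":[1.1,6,0]},
  ],
)

```text
t: 1.6
eef_pos: [0.3873, 0.2447, 0.17]
ee_rot: [-1.637, -0.004, 1.668]
force: [0.2, -0.2, 0.2]
width: 0.0433
```

```bash
python3 rec.py
python3 - <<'E'
from nxt import *
x,M=grasp(np.pi/2,-1);rows((x+[0,0,.09],M))
E
```

```text
t 1.6
q [ 1.0412  0.0039 -0.6     0.0638 -0.9257 -0.9812]
eef_pos [0.3873 0.2447 0.17  ]
ee_rot [-1.6369 -0.0042  1.6683]
force [ 0.2489 -0.2067  0.1996]
width 0.0433
wp rows 4 q [ 0.89  0.16 -0.53  0.   -0.88 -1.17]
[{"dp": [-5, 13, -10.6], "rotation": [0.9, 5.4, 0.2]}, {"dp": [-3.9, 12.8, -11.2], "rotation": [0.9, 5.4, 0.2]}, {"dp": [-2.8, 12.6, -11.8], "rotation": [0.9, 5.4, 0.2]}, {"dp": [-1.6, 12.4, -12.2], "rotation": [0.9, 5.4, 0.2]}]
```

Emit:
move_arm(
  deltas=[
    {"dp":[-5,13,-11],"rotation":[0.9,5.4,0.2]},
    {"dp":[-4,13,-11],"rotation":[0.9,5.4,0.2]},
    {"dp":[-3,12,-12],"rotation":[0.9,5.4,0.2]},
    {"dp":[-2,12,-12],"rotation":[0.9,5.4,0.2]},
  ],
)

```text
t: 1.93
eef_pos: [0.4366, 0.2264, 0.121]
ee_rot: [-1.569, -0.005, 1.27]
force: [0.9, 0.9, -0.6]
width: 0.0427
```

Run:
```python
from nxt import *
x,M=grasp(np.pi/2,-1);rows((x+[0,0,.09],M),mm=18)
s=arm.get_state();print(s["eef_pos"],s["ee_rot"])
from h import *
for n in("side","top"):
    f=arm.grab_frame(n);pickle.dump(f,open(f"pics/{n}1.pkl","wb"))
    uv=proj(f,[x,G,x-M[:,1]*.066+M@[.039,0,-.0965],x-M[:,1]*.066+M@[-.039,0,-.0965],[.5185,.1415,.147]]);print(np.round(uv))
    c=uv.mean(0).astype(int);crop(f,max(0,c[0]-80),max(0,c[1]-75),c[0]+80,c[1]+75,4,f"pics/{n}1.png")
```

```text
wp rows 1 q [ 0.89  0.16 -0.53 -0.   -0.88 -1.17]
[{"dp": [2.2, 0, 2.6], "rotation": [-0.1, -1.2, 0.3]}]
[0.43661969 0.22644388 0.12097095] [-1.56894905 -0.00521215  1.27013636]
[[307. 219.]
 [307. 214.]
 [268. 198.]
 [281. 180.]
 [283. 160.]]
[[262. 239.]
 [262. 239.]
 [259. 203.]
 [284. 210.]
 [293. 207.]]
```

View pics/side1.png

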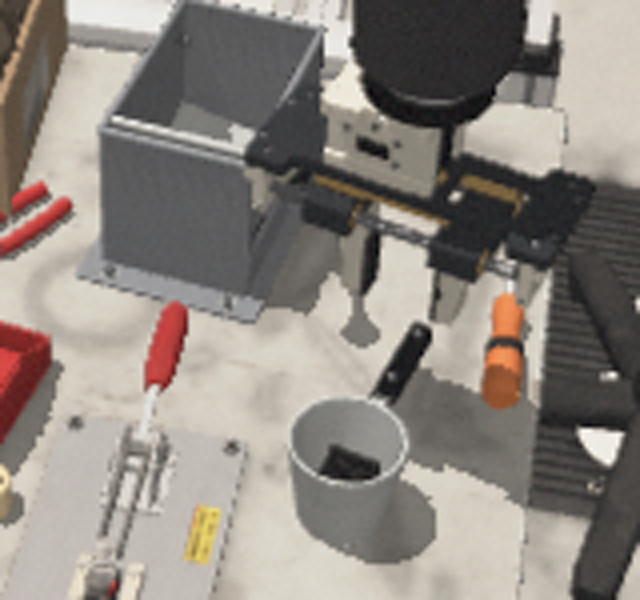

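View pics/top1.png

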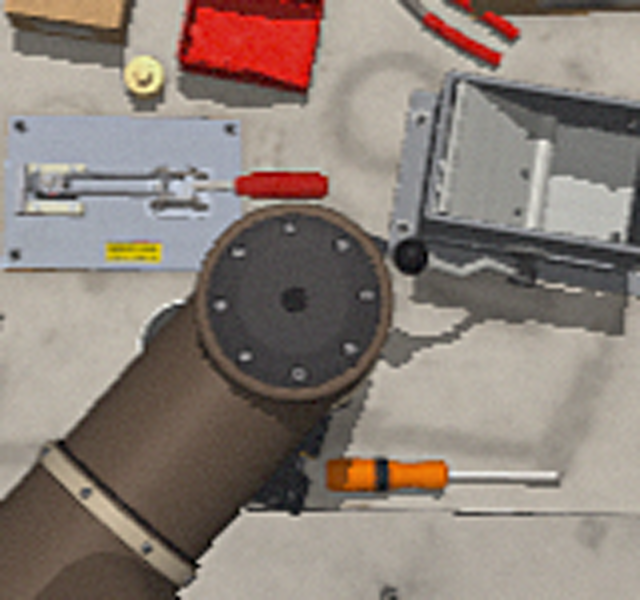

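```bash
sed -i 's/RG=.078/RG=.073/' kin.py
python3 - <<'E'
from nxt import *
x,M=grasp(np.radians(96),-1);rows([(x+[0,0,.08],M),(x,M)],mm=16)
k=np.array([.5185,.1415,.147]);p=M.T@(k-(x-M[:,1]*.066));print("knob rel body face (x<39? , y, z<96)",p*1000)
E
```

```text
wp rows 1 q [ 0.92  0.22 -0.5   0.05 -0.95 -1.23]
wp rows 6 q [ 0.92  0.33 -0.59  0.06 -0.75 -1.24]
[{"dp": [6.2, 8.2, 2.8], "rotation": [-0.3, -1.2, 6.1]}, {"dp": [1.7, 15.9, 0], "rotation": [0, 0, 0]}, {"dp": [1.7, 15.9, 0], "rotation": [0, 0, 0]}, {"dp": [1.7, 15.9, 0], "rotation": [0, 0, 0]}, {"dp": [1.7, 15.9, 0], "rotation": [0, 0, 0]}]
[{"dp": [1.7, 15.9, 0], "rotation": [0, 0, 0]}]
knob rel body face (x<39? , y, z<96) [ -76.12455605  -42.53328987 -104.66423901]
```

Emit:
move_arm(
  deltas=[
    {"dp":[6,8,3],"rotation":[-0.3,-1.2,6.1]},
    {"dp":[2,10,0],"rotation":[0,0,0]},
    {"dp":[1,16,0],"rotation":[0,0,0]},
  ],
)

```text
t: 2.28
eef_pos: [0.4372, 0.2328, 0.0869]
ee_rot: [-1.575, 0.106, 1.294]
force: [0.7, 0.2, -0.9]
width: 0.0434
```

Run:
```python
from nxt import *
x,M=grasp(np.radians(96),-1);rows([(x,M)],mm=16)
```

```text
wp rows 4 q [ 0.92  0.33 -0.59  0.06 -0.75 -1.24]
[{"dp": [1.2, 13.9, 0.4], "rotation": [0.1, 0, 0]}, {"dp": [1.2, 13.9, 0.4], "rotation": [0.1, 0, 0]}, {"dp": [1.2, 13.9, 0.4], "rotation": [0.1, 0, 0]}, {"dp": [1.2, 13.9, 0.4], "rotation": [0.1, 0, 0]}]
```

Emit:
move_arm(
  deltas=[
    {"dp":[1,14,0.5],"rotation":[0.1,0,0]},
    {"dp":[1,14,0.5],"rotation":[0.1,0,0]},
    {"dp":[1,14,0.5],"rotation":[0.1,0,0]},
    {"dp":[1,13,0],"rotation":[0,0,0]},
    {"dp":[0,0,0],"rotation":[0,0,0]},
  ],
)

```text
t: 2.7
eef_pos: [0.4326, 0.2325, 0.028]
ee_rot: [-1.569, 0.107, 1.307]
force: [-0.6, -1.0, -0.3]
width: 0.043
```

Run:
```python
from nxt import *
x,M=grasp(np.radians(96),-1);rows([(x,M)],mm=16)
```

```text
wp rows 1 q [ 0.92  0.33 -0.59  0.06 -0.75 -1.24]
[{"dp": [0.2, -3.2, -3], "rotation": [0, 0.9, -0.2]}]
```

Emit:
move_arm(
  deltas=[
    {"dp":[0,-3,-3],"rotation":[0,0.9,-0.2]},
    {"dp":[0,0,0],"rotation":[0,0,0]},
  ],
)

```text
t: 2.87
eef_pos: [0.4352, 0.2323, 0.0317]
ee_rot: [-1.57, 0.105, 1.293]
force: [0.0, 0.4, -0.2]
width: 0.0432
```

Emit:
move_arm(
  deltas=[
    {"dp":[0,0,0],"rotation":[0,0,0]},
    {"dp":[0,0,0],"rotation":[0,0,0]},
    {"dp":[0,0,0],"rotation":[0,0,0]},
    {"dp":[0,0,0],"rotation":[0,0,0]},
    {"dp":[0,0,0],"rotation":[0,0,0]},
  ],
  jaw=255,
  squeeze=60,
)

```text
t: 3.28
eef_pos: [0.4368, 0.2342, 0.0354]
ee_rot: [-1.573, 0.099, 1.294]
force: [1.7, -0.1, -1.4]
width: 0.0154
```

Emit:
move_arm(
  deltas=[
    {"dp":[0,0,0],"rotation":[0,0,0]},
    {"dp":[0,0,0],"rotation":[0,0,0]},
    {"dp":[0,0,0],"rotation":[0,0,0]},
  ],
)

```text
t: 3.53
eef_pos: [0.4367, 0.2342, 0.0355]
ee_rot: [-1.573, 0.098, 1.294]
force: [-0.0, 0.6, -1.5]
width: 0.0153
```

```bash
python3 rec.py
python3 - <<'E'
from nxt import *
from h import *
x,M=grasp(np.radians(96),-1);CN=np.array([.436,.364,0])
s=arm.get_state();x0=s["eef_pos"];M0=R.from_euler('xyz',s["ee_rot"]).as_matrix()
rows([(x0+[0,0,.03],M0),(x0+CN-CC+[0,0,.03],M0),(x0+CN-CC+[0,0,.0],M0)])
for n in("side",):
    f=arm.grab_frame(n);pickle.dump(f,open(f"pics/{n}2.pkl","wb"))
    crop(f,230,120,390,270,4,f"pics/{n}2.png")
E
```

```text
t 3.5333
q [ 0.9206  0.3213 -0.583   0.0551 -0.7578 -1.2388]
eef_pos [0.4367 0.2342 0.0355]
ee_rot [-1.573   0.0982  1.2942]
force [-0.0279  0.6075 -1.4848]
width 0.0153
wp rows 1 q [ 0.92  0.28 -0.55  0.05 -0.83 -1.23]
wp rows 3 q [ 1.02  0.3  -0.51  0.04 -0.85 -1.33]
wp rows 4 q [ 1.02  0.34 -0.54  0.04 -0.78 -1.33]
[{"dp": [-2.9, -29.9, -0.1], "rotation": [0, 0, 0]}, {"dp": [25.8, -2.6, 17.9], "rotation": [0, 0, 0]}, {"dp": [25.8, -2.6, 17.9], "rotation": [0, 0, 0]}, {"dp": [2.9, 29.9, 0.1], "rotation": [0, 0, 0]}]
```

View pics/side2.png

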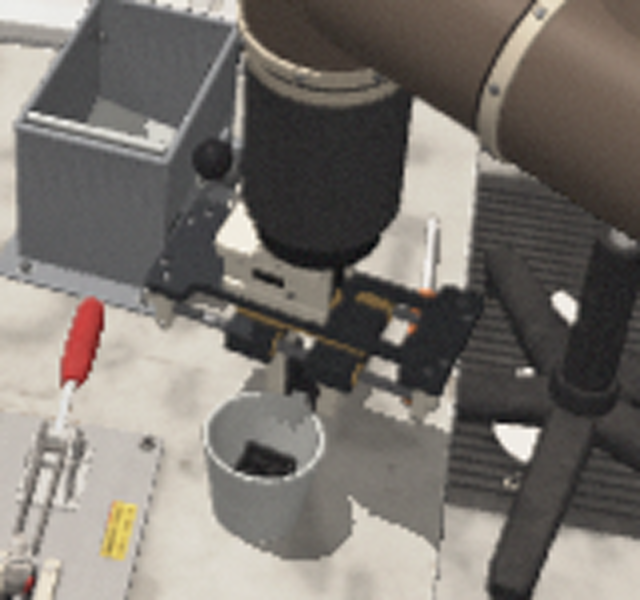

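Emit:
move_arm(
  deltas=[
    {"dp":[-1,-10,0],"rotation":[0,0,0]},
    {"dp":[-1,-15,0],"rotation":[0,0,0]},
    {"dp":[10,-2,7],"rotation":[0,0,0]},
    {"dp":[18,-2,12],"rotation":[0,0,0]},
    {"dp":[18,-2,12],"rotation":[0,0,0]},
  ],
)

```text
t: 4.0
eef_pos: [0.4178, 0.2849, 0.0635]
ee_rot: [-1.57, 0.103, 1.289]
force: [1.4, 0.1, -3.3]
width: 0.0155
```

```bash
python3 rec.py
python3 - <<'E'
from nxt import *
from h import *
for n in("side",):
    f=arm.grab_frame(n);pickle.dump(f,open(f"pics/{n}3.pkl","wb"))
    crop(f,230,120,390,270,4,f"pics/{n}3.png")
    P=pts(f).reshape(-1,3)
    m=(np.hypot(P[:,0]-.436,P[:,1]-.364)<.07)&(P[:,2]>.075)&(P[:,2]<.13);Q=P[m]
    A=np.c_[Q[:,:2],np.ones(len(Q))];print(len(Q),Q.mean(0),np.percentile(Q[:,2],[5,50,95]))
E
```

```text
t 4.0
q [ 1.01    0.3022 -0.5164  0.0372 -0.8521 -1.3176]
eef_pos [0.4178 0.2849 0.0635]
ee_rot [-1.5703  0.1034  1.2891]
force [ 1.4035  0.0681 -3.3419]
width 0.0155
513 [0.43592322 0.34482436 0.08958637] [0.07694175 0.08959509 0.10044819]
```

View pics/side3.png

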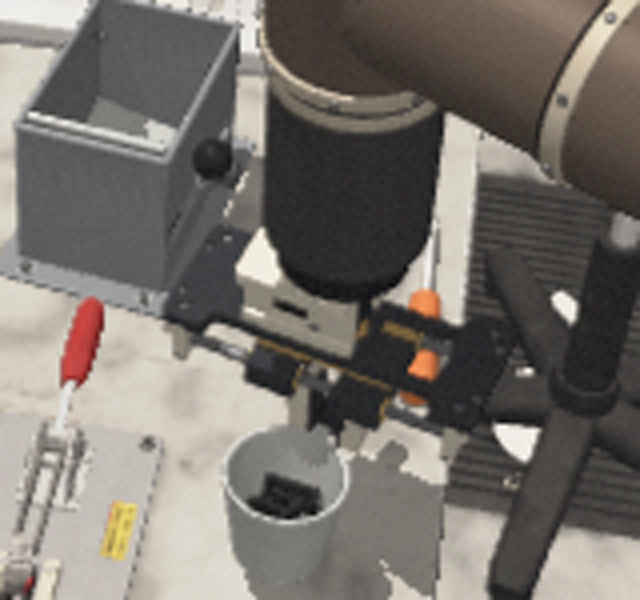

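Emit:
move_arm(
  deltas=[
    {"dp":[9,2,3],"rotation":[0,0,0]},
    {"dp":[1,9,0],"rotation":[0,0,0]},
    {"dp":[1,9,0],"rotation":[0,0,0]},
    {"dp":[0,5,0],"rotation":[0,0,0]},
    {"dp":[0,0,0],"rotation":[0,0,0]},
  ],
)

```text
t: 4.47
eef_pos: [0.4161, 0.3008, 0.0354]
ee_rot: [-1.571, 0.101, 1.294]
force: [-0.2, -0.8, -0.3]
width: 0.0155
```

Emit:
move_arm(
  deltas=[
    {"dp":[0,0,0],"rotation":[0,0,0]},
    {"dp":[0,0,0],"rotation":[0,0,0]},
    {"dp":[0,0,0],"rotation":[0,0,0]},
    {"dp":[0,0,0],"rotation":[0,0,0]},
    {"dp":[0,0,0],"rotation":[0,0,0]},
  ],
  jaw=130,
)

```text
t: 4.88
eef_pos: [0.417, 0.2997, 0.0356]
ee_rot: [-1.571, 0.101, 1.292]
force: [-0.3, -0.3, -1.0]
width: 0.0408
```

```bash
cat > cupfit.py <<'E'
from h import *
from scipy.optimize import least_squares
def fitrim(f,c0,zlo,zhi,r=.06):
    P=pts(f).reshape(-1,3);C=f["pixels"].reshape(-1,3).astype(int)
    m=(np.hypot(P[:,0]-c0[0],P[:,1]-c0[1])<r)&(P[:,2]>zlo)&(P[:,2]<zhi)&(C.max(1)>90)
    Q=P[m];s=least_squares(lambda c:np.hypot(Q[:,0]-c[0],Q[:,1]-c[1])-.0355,c0,loss="soft_l1",f_scale=.002);return s.x,np.median(np.abs(s.fun)),m.sum(),np.median(Q[:,2])
E
python3 - <<'E'
from nxt import *
from cupfit import *
s=arm.get_state();x0=np.array(s["eef_pos"]);M0=R.from_euler('xyz',s["ee_rot"]).as_matrix();g=x0-.019*M0[:,1]
print("grasp pt",g, "predict CN",g[:2]+RG*h[:2],"width",s["width"])
f=arm.grab_frame("side");pickle.dump(f,open("pics/side4.pkl","wb"));crop(f,230,120,390,270,4,"pics/side4.png")
print(fitrim(f,[.438,.370],.062,.078))
E
```

```text
grasp pt [0.4175169  0.3015051  0.05453793] predict CN [0.43763842 0.37167721] width 0.04080381995428517
(array([0.4362078 , 0.37095184]), np.float64(0.0010023664386141357), np.int64(229), np.float64(0.0685988120370391))
```

View pics/side4.png

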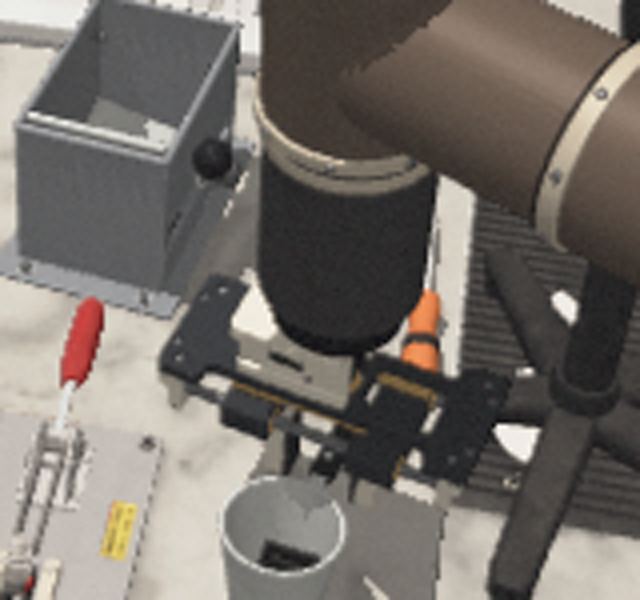

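```bash
sed -i 's/^CC=.*/CC=np.array([.4368,.3713,0]);CY=np.radians(-16);RG=.080/' kin.py
python3 - <<'E'
from nxt import *
w=[grasp(np.radians(b),-1) for b in (84,72,60,50)]
rows(w,deg=4)
E
```

```text
wp rows 3 q [ 0.98  0.27 -0.63 -0.06 -0.57 -1.21]
wp rows 7 q [ 0.9   0.23 -0.65 -0.3  -0.41 -0.92]
  row 10 ik err 0.0 dq 0.157
  row 11 ik err 0.0 dq 0.169
wp rows 11 q [ 0.7   0.22 -0.58 -0.75 -0.42 -0.34]
  row 12 ik err 0.0 dq 0.192
  row 13 ik err 0.0 dq 0.188
  row 14 ik err 0.0 dq 0.178
wp rows 14 q [ 0.43  0.26 -0.55 -1.14 -0.57  0.22]
[{"dp": [-1.1, 1.6, 0.2], "rotation": [0, 0, -3.9]}, {"dp": [-1.2, 1.6, 0.2], "rotation": [0, 0, -3.9]}, {"dp": [-1.3, 1.5, 0.2], "rotation": [0, 0, -3.9]}, {"dp": [1, -0.1, 0], "rotation": [0, 0, -3]}, {"dp": [1, -0.1, 0], "rotation": [0, 0, -3]}]
[{"dp": [1, 0, 0], "rotation": [0, 0, -3]}, {"dp": [1, 0.1, 0], "rotation": [0, 0, -3]}, {"dp": [1, -0.1, 0], "rotation": [0, 0, -3]}, {"dp": [1, -0.1, 0], "rotation": [0, 0, -3]}, {"dp": [1, 0, 0], "rotation": [0, 0, -3]}]
[{"dp": [1, 0.1, 0], "rotation": [0, 0, -3]}, {"dp": [1.1, -0.1, 0], "rotation": [0, 0, -3.3]}, {"dp": [1.1, 0, 0], "rotation": [0, 0, -3.3]}, {"dp": [1.1, 0, 0], "rotation": [0, 0, -3.3]}]
```

Emit:
move_arm(
  deltas=[
    {"dp":[-1,1.5,0],"rotation":[0,0,-4]},
    {"dp":[-1,1.5,0],"rotation":[0,0,-4]},
    {"dp":[-1,1.5,0],"rotation":[0,0,-4]},
    {"dp":[1,0,0],"rotation":[0,0,-3]},
    {"dp":[1,0,0],"rotation":[0,0,-3]},
  ],
)

```text
t: 5.35
eef_pos: [0.4186, 0.3015, 0.033]
ee_rot: [-1.576, -0.227, 1.296]
force: [0.3, -0.2, 0.2]
width: 0.0429
```

Emit:
move_arm(
  deltas=[
    {"dp":[1,0,0],"rotation":[0,0,-3]},
    {"dp":[1,0,0],"rotation":[0,0,-3]},
    {"dp":[1,0,0],"rotation":[0,0,-3]},
    {"dp":[1,0,0],"rotation":[0,0,-3]},
    {"dp":[1,0,0],"rotation":[0,0,-3]},
  ],
)

```text
t: 5.77
eef_pos: [0.4196, 0.3072, 0.0376]
ee_rot: [-1.583, -0.505, 1.304]
force: [-0.6, -1.9, -0.4]
width: 0.0429
```

```bash
python3 rec.py
python3 - <<'E'
from nxt import *
w=[grasp(np.radians(b),-1) for b in (50,)]
rows(w,deg=3)
E
```

```text
t 5.7667
q [ 0.7367  0.2124 -0.594  -0.684  -0.4057 -0.4212]
eef_pos [0.4196 0.3072 0.0376]
ee_rot [-1.5833 -0.5054  1.3036]
force [-0.6478 -1.855  -0.3785]
width 0.0429
  row 1 ik err 0.0 dq 0.165
  row 2 ik err 0.0 dq 0.166
  row 3 ik err 0.0 dq 0.161
  row 4 ik err 0.0 dq 0.152
wp rows 4 q [ 0.43  0.26 -0.55 -1.14 -0.57  0.22]
[{"dp": [-0.6, 0.3, 0.3], "rotation": [0.1, 0.2, -2.8]}, {"dp": [-0.6, 0.3, 0.3], "rotation": [0.1, 0.2, -2.8]}, {"dp": [-0.6, 0.2, 0.3], "rotation": [0.1, 0.2, -2.8]}, {"dp": [-0.6, 0.2, 0.3], "rotation": [0.1, 0.2, -2.8]}]
```

Emit:
move_arm(
  deltas=[
    {"dp":[-1,0,0.5],"rotation":[0.1,0.2,-2.8]},
    {"dp":[-1,0,0.5],"rotation":[0.1,0.2,-2.8]},
    {"dp":[-1,0,0],"rotation":[0.1,0.2,-2.8]},
    {"dp":[-1,0,0],"rotation":[0.1,0.2,-2.8]},
  ],
)

```text
t: 6.1
eef_pos: [0.4208, 0.3087, 0.0407]
ee_rot: [-1.581, -0.72, 1.3]
force: [-1.7, -1.3, -1.2]
width: 0.0428
```

```bash
python3 rec.py
python3 - <<'E'
from nxt import *
w=[grasp(np.radians(b),-1) for b in (50,)]
rows(w,deg=3)
from h import *
f=arm.grab_frame("side");pickle.dump(f,open("pics/side5.pkl","wb"));crop(f,230,120,390,270,4,"pics/side5.png")
E
```

```text
t 6.1
q [ 0.4103  0.2578 -0.5444 -1.1633 -0.5838  0.2663]
eef_pos [0.4208 0.3087 0.0407]
ee_rot [-1.5808 -0.7202  1.3   ]
force [-1.6856 -1.2903 -1.2202]
width 0.0428
wp rows 1 q [ 0.43  0.26 -0.55 -1.14 -0.57  0.22]
[{"dp": [-5.9, 1.8, 1.9], "rotation": [0.3, 0.4, 1.3]}]
```

View pics/side5.png

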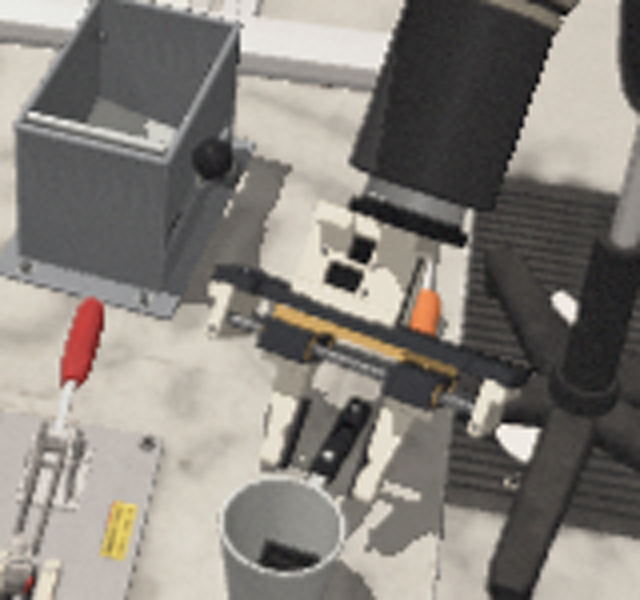

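Emit:
move_arm(
  deltas=[
    {"dp":[-3,1,1],"rotation":[0.2,0.2,0.7]},
    {"dp":[-3,1,1],"rotation":[0.1,0.2,0.6]},
    {"dp":[0,0,0],"rotation":[0,0,0]},
  ],
)

```text
t: 6.4
eef_pos: [0.4197, 0.3009, 0.0331]
ee_rot: [-1.567, -0.694, 1.28]
force: [-0.3, 0.1, -0.5]
width: 0.0427
```

Emit:
move_arm(
  deltas=[
    {"dp":[0,0,0],"rotation":[0,0,0]},
    {"dp":[0,0,0],"rotation":[0,0,0]},
    {"dp":[0,0,0],"rotation":[0,0,0]},
    {"dp":[0,0,0],"rotation":[0,0,0]},
    {"dp":[0,0,0],"rotation":[0,0,0]},
  ],
  jaw=255,
  squeeze=60,
)

```text
t: 6.82
eef_pos: [0.4174, 0.3047, 0.0342]
ee_rot: [-1.569, -0.693, 1.291]
force: [0.4, -0.5, -0.3]
width: 0.0155
```

Emit:
move_arm(
  deltas=[
    {"dp":[0,0,0],"rotation":[0,0,0]},
    {"dp":[0,0,0],"rotation":[0,0,0]},
    {"dp":[0,0,0],"rotation":[0,0,0]},
  ],
)

```text
t: 7.07
eef_pos: [0.4173, 0.305, 0.0342]
ee_rot: [-1.57, -0.692, 1.293]
force: [-0.1, -0.6, -1.3]
width: 0.0151
```

```bash
python3 rec.py
python3 - <<'E'
from nxt import *
from cupfit import *
f=arm.grab_frame("side");print(fitrim(f,[.438,.370],.062,.078))
t=arm.grab_frame("top");crop(t,190,150,290,250,5,"pics/top6.png");print(fitrim(t,[.438,.370],.062,.078))
s=arm.get_state();M=R.from_euler('xyz',s["ee_rot"]).as_matrix();print("gp",s["eef_pos"]-.019*M[:,1],"jaw az",np.degrees(np.arctan2(M[1,2],M[0,2])),"tool dir",M[:,1])
E
```

```text
t 7.0667
q [ 0.4362  0.2596 -0.5491 -1.127  -0.5638  0.2139]
eef_pos [0.4173 0.305  0.0342]
ee_rot [-1.57   -0.6922  1.2926]
force [-0.0901 -0.6125 -1.3173]
width 0.0151
(array([0.43625373, 0.37132721]), np.float64(0.0007965742791969169), np.int64(235), np.float64(0.06891847128835271))
(array([0.43472892, 0.37104905]), np.float64(0.0008121890262638119), np.int64(90), np.float64(0.06988076198455906))
gp [0.41389443 0.29329904 0.04885148] jaw az 164.08099708768674 tool dir [ 0.17444251  0.61398462 -0.76980043]
```

View pics/top6.png

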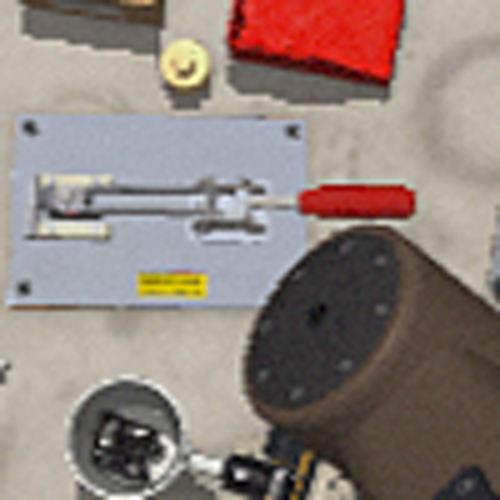

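```bash
cat > pour.py <<'E'
from plan import *
import json,os
CS=np.array([.4357,.3712,0]);CYW=np.radians(-16)
X0=np.array([0.4173,0.305,0.0342]);M0=R.from_euler('xyz',[-1.57,-.6922,1.2926]).as_matrix()
REL=(M0.T@(CS-X0),M0.T@Rz(CYW))
MU=np.radians(90)+HY;PHI=HY
def cup_edge(tau,L):
    Rc=tilt_cup(MU,tau,PHI);u=np.array([np.cos(MU),np.sin(MU),0])
    e=R.from_rotvec(np.array([-np.sin(MU),np.cos(MU),0])*tau).as_matrix()@(u*.0375+np.array([0,0,.07]))
    return L-e,Rc
def Lp(y,z):return HC+Rz(HY)@[0,y,z]
def T(c,Rc):return tool_for_cup(c,Rc,REL)
def cupmin(c,Rc):
    a=np.linspace(0,2*np.pi,24);p=np.concatenate([np.c_[.028*np.cos(a),.028*np.sin(a),0*a],np.c_[.0375*np.cos(a),.0375*np.sin(a),0*a+.07]]);return (c+p@Rc.T)[:,2].min()
taus=np.radians(np.arange(0,133,6))
def Lz(t):return .25-.08*min(1,t/1.3)
TIP=[cup_edge(t,Lp(-.03,Lz(t))) for t in taus]
CARRY=[(CS+[0,0,.08*k],Rz(CYW)) for k in (1,2)]
e=TIP[0]
CARRY+=[(CS+[0,0,.18],Rz(CYW)),(.5*(CS+[0,0,.18])+.5*e[0],Rz(.5*CYW+.5*PHI)),e]
E
python3 - <<'E'
from pour import *
from nxt import rows
q=np.array([.4362,.2596,-.5491,-1.127,-.5638,.2139])
for c,Rc in CARRY+TIP:
    x,M=T(c,Rc);qn,e=ik(x,M,q);print(np.round(c,3),"tcp",np.round(x,3),"q",np.round(qn,2),"dq",round(np.abs(qn-q).max(),2),"e",round(e,4),"clr",round(clear(qn),3),"cupmin",round(cupmin(c,Rc),3));q=qn
E
```

```text
[0.436 0.371 0.08 ] tcp [0.417 0.305 0.114] q [ 0.55  0.08 -0.54 -0.89 -0.59 -0.15] dq 0.36 e 0.0 clr 0.126 cupmin 0.08
[0.436 0.371 0.16 ] tcp [0.417 0.305 0.194] q [ 0.63 -0.06 -0.51 -0.7  -0.66 -0.44] dq 0.29 e 0.0 clr 0.206 cupmin 0.16
[0.436 0.371 0.18 ] tcp [0.417 0.305 0.214] q [ 0.64 -0.09 -0.5  -0.66 -0.69 -0.5 ] dq 0.06 e 0.0 clr 0.185 cupmin 0.18
[0.508 0.172 0.18 ] tcp [0.494 0.105 0.214] q [ 0.02  0.09 -0.28 -0.75 -1.14  0.08] dq 0.62 e 0.0 clr 0.164 cupmin 0.18
[ 0.58  -0.027  0.18 ] tcp [ 0.57  -0.095  0.214] q [-0.32  0.35  0.04 -0.69 -1.44  0.33] dq 0.34 e 0.0 clr 0.24 cupmin 0.18
[ 0.58  -0.027  0.18 ] tcp [ 0.57  -0.095  0.214] q [-0.32  0.35  0.04 -0.69 -1.44  0.33] dq 0.0 e 0.0 clr 0.24 cupmin 0.18
[ 0.579 -0.034  0.178] tcp [ 0.57  -0.098  0.219] q [-0.26  0.31  0.02 -0.59 -1.39  0.25] dq 0.09 e 0.0 clr 0.253 cupmin 0.175
[ 0.578 -0.041  0.176] tcp [ 0.569 -0.1    0.224] q [-0.19  0.28 -0.01 -0.5  -1.34  0.17] dq 0.1 e 0.0 clr 0.265 cupmin 0.171
[ 0.577 -0.047  0.176] tcp [ 0.569 -0.101  0.229] q [-0.11  0.25 -0.04 -0.39 -1.29  0.07] dq 0.1 e 0.0 clr 0.277 cupmi
[... 1688 characters left out ...]
03  0.281] q [ 0.7   0.52 -0.3   0.63 -1.68 -1.1 ] dq 0.06 e 0.0 clr 0.15 cupmin 0.17
[ 0.577 -0.045  0.227] tcp [0.586 0.009 0.282] q [ 0.72  0.58 -0.3   0.65 -1.74 -1.14] dq 0.06 e 0.0 clr 0.147 cupmin 0.17
[ 0.578 -0.038  0.233] tcp [0.588 0.02  0.282] q [ 0.74  0.64 -0.29  0.68 -1.8  -1.17] dq 0.06 e 0.0 clr 0.132 cupmin 0.17
[ 0.579 -0.032  0.237] tcp [0.589 0.032 0.28 ] q [ 0.75  0.7  -0.29  0.69 -1.87 -1.2 ] dq 0.06 e 0.0 clr 0.116 cupmin 0.17
[ 0.58  -0.024  0.241] tcp [0.591 0.043 0.277] q [ 0.76  0.76 -0.28  0.71 -1.93 -1.23] dq 0.06 e 0.0 clr 0.078 cupmin 0.17
[ 0.581 -0.017  0.245] tcp [0.593 0.054 0.273] q [ 0.77  0.82 -0.28  0.72 -1.98 -1.26] dq 0.06 e 0.0 clr 0.067 cupmin 0.17
```

Run:
```python
from pour import *
from nxt import rows
rows([T(*c) for c in (CARRY[1],)],mm=16,deg=4)
```

```text
wp rows 10 q [ 0.63 -0.06 -0.51 -0.7  -0.66 -0.44]
[{"dp": [10.2, -12.3, 0], "rotation": [0, 0, 0]}, {"dp": [10.2, -12.3, 0], "rotation": [0, 0, 0]}, {"dp": [10.2, -12.3, 0], "rotation": [0, 0, 0]}, {"dp": [10.2, -12.3, 0], "rotation": [0, 0, 0]}, {"dp": [10.2, -12.3, 0], "rotation": [0, 0, 0]}]
[{"dp": [10.2, -12.3, 0], "rotation": [0, 0, 0]}, {"dp": [10.2, -12.3, 0], "rotation": [0, 0, 0]}, {"dp": [10.2, -12.3, 0], "rotation": [0, 0, 0]}, {"dp": [10.2, -12.3, 0], "rotation": [0, 0, 0]}, {"dp": [10.2, -12.3, 0], "rotation": [0, 0, 0]}]
```

Emit:
move_arm(
  deltas=[
    {"dp":[5,-6,0],"rotation":[0,0,0]},
    {"dp":[10,-12,0],"rotation":[0,0,0]},
    {"dp":[10,-12,0],"rotation":[0,0,0]},
    {"dp":[10,-12,0],"rotation":[0,0,0]},
    {"dp":[10,-12,0],"rotation":[0,0,0]},
  ],
)

```text
t: 7.58
eef_pos: [0.4144, 0.302, 0.1004]
ee_rot: [-1.556, -0.683, 1.28]
force: [-0.2, -0.2, -2.5]
width: 0.0153
```

```bash
python3 rec.py
python3 - <<'E'
from pour import *
from nxt import *
from h import *
s=arm.get_state();M=R.from_euler('xyz',s["ee_rot"]).as_matrix();print("cup",s["eef_pos"]+M@REL[0],"tilt deg",np.degrees(np.arccos((M@REL[1])[2,2])))
f=arm.grab_frame("side");pickle.dump(f,open("pics/side7.pkl","wb"));crop(f,230,120,390,270,4,"pics/side7.png")
P=pts(f).reshape(-1,3);c=s["eef_pos"]+M@REL[0]
m=(np.hypot(P[:,0]-c[0],P[:,1]-c[1])<.05)&(P[:,2]>c[2]+.05);Q=P[m]
m2=np.abs(np.hypot(Q[:,0]-c[0],Q[:,1]-c[1])-.036)<.004;Q=Q[m2];print(len(Q))
# top rim by azimuth
a=np.degrees(np.arctan2(Q[:,1]-c[1],Q[:,0]-c[0]))
for k in range(-180,180,30):
    z=Q[(a>=k)&(a<k+30),2]
    if len(z):print(k,round(z.max()-c[2],4),len(z))
rows([T(*c) for c in (CARRY[1],)],mm=16,deg=4)
E
```

```text
t 7.5833
q [ 0.534   0.1077 -0.5486 -0.9147 -0.5876 -0.1203]
eef_pos [0.4144 0.302  0.1004]
ee_rot [-1.5556 -0.6827  1.2798]
force [-0.2098 -0.1747 -2.4847]
width 0.0153
cup [0.43261174 0.36796566 0.06551444] tilt deg 0.838334232747658
417
-180 0.0748 15
-150 0.0743 33
-120 0.0742 52
-90 0.0724 55
-60 0.0733 47
-30 0.0727 31
0 0.0732 15
30 0.0737 29
60 0.0733 48
90 0.0737 44
120 0.0729 32
150 0.0757 16
wp rows 6 q [ 0.63 -0.06 -0.51 -0.7  -0.66 -0.44]
[{"dp": [9.9, -11.4, 0], "rotation": [0, -0.1, -0.1]}, {"dp": [9.9, -11.4, 0], "rotation": [0, -0.1, -0.1]}, {"dp": [9.9, -11.4, 0], "rotation": [0, -0.1, -0.1]}, {"dp": [9.9, -11.4, -0.1], "rotation": [0, -0.1, -0.1]}, {"dp": [9.9, -11.3, -0.1], "rotation": [0, -0.1, -0.1]}]
[{"dp": [10, -11.3, -0.1], "rotation": [0, -0.1, -0.1]}]
```

View pics/side7.png

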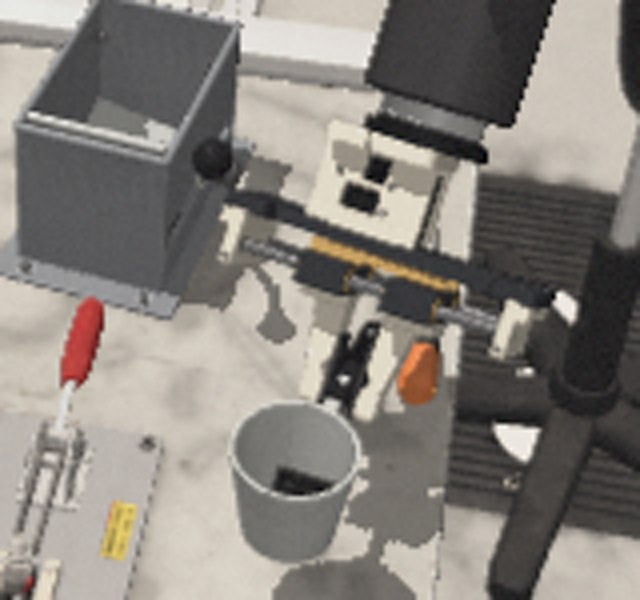

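Emit:
move_arm(
  deltas=[
    {"dp":[10,-12,0],"rotation":[0,0,0]},
    {"dp":[12,-15,0],"rotation":[0,0,0]},
    {"dp":[12,-15,0],"rotation":[0,0,0]},
    {"dp":[12,-15,0],"rotation":[0,0,0]},
    {"dp":[10,-12,0],"rotation":[0,0,0]},
  ],
)

```text
t: 8.05
eef_pos: [0.4123, 0.2999, 0.1903]
ee_rot: [-1.549, -0.678, 1.276]
force: [0.5, 0.7, -2.5]
width: 0.0158
```

```bash
python3 rec.py
python3 - <<'E'
from pour import *
from nxt import *
rows([T(*c) for c in CARRY[3:]],mm=20,deg=4)
E
```

```text
t 8.05
q [ 0.6239 -0.0585 -0.5175 -0.6894 -0.6762 -0.4579]
eef_pos [0.4123 0.2999 0.1903]
ee_rot [-1.5492 -0.6782  1.2765]
force [ 0.487   0.7228 -2.4769]
width 0.0158
wp rows 11 q [ 0.02  0.09 -0.28 -0.75 -1.14  0.08]
wp rows 22 q [-0.32  0.35  0.04 -0.69 -1.44  0.33]
[{"dp": [-10.2, -11.3, -12], "rotation": [0.2, -0.3, -0.1]}, {"dp": [-10.2, -11.3, -11.9], "rotation": [0.2, -0.3, -0.1]}, {"dp": [-10.3, -11.3, -11.8], "rotation": [0.2, -0.3, -0.1]}, {"dp": [-10.3, -11.4, -11.7], "rotation": [0.2, -0.3, -0.1]}, {"dp": [-10.4, -11.4, -11.6], "rotation": [0.2, -0.3, -0.1]}]
[{"dp": [-10.4, -11.5, -11.5], "rotation": [0.2, -0.3, -0.1]}, {"dp": [-10.5, -11.5, -11.4], "rotation": [0.2, -0.3, -0.1]}, {"dp": [-10.6, -11.6, -11.4], "rotation": [0.2, -0.3, -0.1]}, {"dp": [-10.6, -11.6, -11.3], "rotation": [0.2, -0.3, -0.1]}, {"dp": [-10.7, -11.7, -11.2], "rotation": [0.2, -0.3, -0.1]}]
[{"dp": [-10.7, -11.7, -11.1], "rotation": [0.2, -0.3, -0.1]}, {"dp": [-12.5, -10.4, -10.6], "rotation": [0.2, -0.3, 0]}, {"dp": [-12.6, -10.4, -10.5], "rotation": [0.2, -0.3, 0]}, {"dp": [-12.6, -10.5, -10.4], "rotation": [0.2, -0.3, 0]}, {"dp": [-12.7, -10.5, -10.4], "rotation": [0.2, -0.3, 0]}]
[{"dp": [-12.7, -10.6, -10.3], "rotation": [0.2, -0.3, 0]}, {"dp": [-12.8, -10.6, -10.2], "rotation": [0.2, -0.3, 0]}, {"dp": [-12.8, -10.6, -10.1], "rotation": [0.2, -0.3, 0]}, {"dp": [-12.9, -10.7, -10], "rotation": [0.2, -0.3, 0]}, {"dp": [-12.9, -10.7, -9.9], "rotation": [0.2, -0.3, 0]}]
[{"dp": [-13, -10.8, -9.8], "rotation": [0.2, -0.3, 0]}, {"dp": [-13, -10.8, -9.7], "rotation": [0.2, -0.3, 0]}]
```

Emit:
move_arm(
  deltas=[
    {"dp":[-7,-12,-8],"rotation":[0.2,-0.3,0]},
    {"dp":[-10,-15,-12],"rotation":[0.2,-0.3,0]},
    {"dp":[-10,-15,-12],"rotation":[0.2,-0.3,0]},
    {"dp":[-10,-14,-12],"rotation":[0.2,-0.3,0]},
    {"dp":[-10,-14,-12],"rotation":[0.2,-0.3,0]},
  ],
)

```text
t: 8.47
eef_pos: [0.4413, 0.2078, 0.2168]
ee_rot: [-1.553, -0.683, 1.323]
force: [1.6, 0.7, -2.6]
width: 0.0156
```

Emit:
move_arm(
  deltas=[
    {"dp":[-10,-12,-12],"rotation":[0.2,-0.3,-0.1]},
    {"dp":[-10,-12,-12],"rotation":[0.2,-0.3,-0.1]},
    {"dp":[-10,-12,-12],"rotation":[0.2,-0.3,-0.1]},
    {"dp":[-10,-12,-11],"rotation":[0.2,-0.3,-0.1]},
    {"dp":[-11,-12,-11],"rotation":[0.2,-0.3,-0.1]},
  ],
)

```text
t: 8.88
eef_pos: [0.4802, 0.114, 0.2285]
ee_rot: [-1.552, -0.694, 1.357]
force: [0.5, -0.1, -2.1]
width: 0.0156
```

```bash
python3 rec.py
python3 - <<'E'
from pour import *
from nxt import *
s=arm.get_state();M=R.from_euler('xyz',s["ee_rot"]).as_matrix();print("cup",s["eef_pos"]+M@REL[0],"z",(M@REL[1])[:,2])
rows([T(*c) for c in CARRY[4:]],mm=20,deg=4)
E
```

```text
t 8.8833
q [ 0.0395  0.0646 -0.2824 -0.7464 -1.1643  0.0394]
eef_pos [0.4802 0.114  0.2285]
ee_rot [-1.5523 -0.694   1.3568]
force [ 0.4622 -0.1147 -2.1296]
width 0.0156
cup [0.49313382 0.18158686 0.19439838] z [ 0.01295688 -0.00453467  0.99990577]
wp rows 12 q [-0.32  0.35  0.04 -0.69 -1.44  0.33]
[{"dp": [-12.6, -9.2, -10.9], "rotation": [0.1, -0.2, 0]}, {"dp": [-12.7, -9.2, -10.8], "rotation": [0.1, -0.2, 0]}, {"dp": [-12.7, -9.2, -10.7], "rotation": [0.1, -0.2, 0]}, {"dp": [-12.8, -9.2, -10.6], "rotation": [0.1, -0.2, 0]}, {"dp": [-12.8, -9.2, -10.6], "rotation": [0.1, -0.2, 0]}]
[{"dp": [-12.9, -9.3, -10.5], "rotation": [0.1, -0.2, 0]}, {"dp": [-12.9, -9.3, -10.4], "rotation": [0.1, -0.2, 0]}, {"dp": [-13, -9.3, -10.4], "rotation": [0.1, -0.2, 0]}, {"dp": [-13, -9.3, -10.3], "rotation": [0.1, -0.2, 0]}, {"dp": [-13, -9.3, -10.2], "rotation": [0.1, -0.2, 0]}]
[{"dp": [-13.1, -9.4, -10.1], "rotation": [0.1, -0.2, 0]}, {"dp": [-13.1, -9.4, -10.1], "rotation": [0.1, -0.2, 0]}]
```

Emit:
move_arm(
  deltas=[
    {"dp":[-13,-11,-11],"rotation":[0.1,-0.2,0]},
    {"dp":[-13,-11,-11],"rotation":[0.1,-0.2,0]},
    {"dp":[-13,-10,-11],"rotation":[0.1,-0.2,0]},
    {"dp":[-13,-10,-11],"rotation":[0.1,-0.2,0]},
    {"dp":[-13,-10,-11],"rotation":[0.1,-0.2,0]},
  ],
)

```text
t: 9.3
eef_pos: [0.5182, 0.0163, 0.2229]
ee_rot: [-1.553, -0.697, 1.378]
force: [-0.6, 0.3, -1.7]
width: 0.0154
```

Emit:
move_arm(
  deltas=[
    {"dp":[-13,-10,-11],"rotation":[0.1,-0.2,0]},
    {"dp":[-13,-10,-10],"rotation":[0.1,-0.2,0]},
    {"dp":[-13,-10,-10],"rotation":[0.1,-0.2,0]},
    {"dp":[-13,-10,-10],"rotation":[0.1,-0.2,0]},
    {"dp":[-13,-10,-10],"rotation":[0.1,-0.2,0]},
  ],
)

```text
t: 9.72
eef_pos: [0.5544, -0.0784, 0.214]
ee_rot: [-1.553, -0.701, 1.397]
force: [0.3, 0.4, -2.9]
width: 0.0156
```

```bash
python3 rec.py
python3 - <<'E'
from pour import *
from nxt import *
s=arm.get_state();M=R.from_euler('xyz',s["ee_rot"]).as_matrix();print("cup",s["eef_pos"]+M@REL[0],"z",(M@REL[1])[:,2])
rows([T(*c) for c in TIP],mm=20,deg=6.2)
E
```

```text
t 9.7167
q [-0.3092  0.3252 -0.0024 -0.6995 -1.4233  0.3136]
eef_pos [ 0.5544 -0.0784  0.214 ]
ee_rot [-1.5532 -0.7012  1.3968]
force [ 0.3148  0.4091 -2.8674]
width 0.0156
cup [ 0.56470255 -0.01019099  0.1804224 ] z [ 0.0111514  -0.01106312  0.99987662]
wp rows 2 q [-0.32  0.35  0.04 -0.69 -1.44  0.33]
wp rows 3 q [-0.26  0.31  0.02 -0.59 -1.39  0.25]
wp rows 4 q [-0.19  0.28 -0.01 -0.5  -1.34  0.17]
wp rows 5 q [-0.11  0.25 -0.04 -0.39 -1.29  0.07]
wp rows 6 q [-0.03  0.22 -0.07 -0.29 -1.26 -0.03]
wp rows 7 q [ 0.05  0.2  -0.11 -0.18 -1.23 -0.14]
wp rows 8 q [ 0.13  0.19 -0.15 -0.07 -1.21 -0.25]
wp rows 9 q [ 0.2   0.19 -0.19  0.04 -1.21 -0.37]
wp rows 10 q [ 0.28  0.19 -0.22  0.14 -1.22 -0.48]
wp rows 11 q [ 0.34  0.2  -0.25  0.23 -1.24 -0.58]
wp rows 12 q [ 0.41  0.22 -0.28  0.31 -1.28 -0.68]
wp rows 13 q [ 0.46  0.25 -0.3   0.38 -1.32 -0.77]
wp rows 14 q [ 0.51  0.29 -0.31  0.44 -1.37 -0.84]
wp rows 15 q [ 0.56  0.33 -0.32  0.49 -1.42 -0.91]
wp rows 16 q [ 0.6   0.37 -0.32  0.54 -1.49 -0.97]
wp rows 17 q [ 0.64  0.42 -0.31  0.57 -1.55 -1.02]
wp rows 18 q [ 0.67  0.47 -0.31  0.6 
[... 771 characters left out ...]
4.3, 0], "rotation": [0, 0, 6]}]
[{"dp": [5.7, -4.3, 0], "rotation": [0, 0, 6]}, {"dp": [6.4, -4.5, 0], "rotation": [0, 0, 6]}, {"dp": [7, -4.7, 0], "rotation": [0, 0, 6]}, {"dp": [7.6, -4.9, 0], "rotation": [0, 0, 6]}, {"dp": [6.2, -8.5, 0], "rotation": [0, 0, 6]}]
[{"dp": [4.8, -10.7, 0], "rotation": [0, 0, 6]}, {"dp": [4.8, -10.7, 0], "rotation": [0, 0, 6]}, {"dp": [4.8, -10.7, 0], "rotation": [0, 0, 6]}, {"dp": [4.8, -10.7, 0], "rotation": [0, 0, 6]}, {"dp": [4.8, -10.7, 0], "rotation": [0, 0, 6]}]
[{"dp": [4.8, -10.7, 0], "rotation": [0, 0, 6]}, {"dp": [4.8, -10.7, 0], "rotation": [0, 0, 6]}, {"dp": [4.8, -10.7, 0], "rotation": [0, 0, 6]}, {"dp": [4.8, -10.7, 0], "rotation": [0, 0, 6]}]
```

Emit:
move_arm(
  deltas=[
    {"dp":[-5,-6,-9],"rotation":[0,-0.5,0.3]},
    {"dp":[-5,-6,-9],"rotation":[0,-0.5,0.3]},
    {"dp":[1,-6,0],"rotation":[0,0,5]},
    {"dp":[1,-6,0],"rotation":[0,0,6]},
    {"dp":[2,-5,0],"rotation":[0,0,6]},
  ],
)

```text
t: 10.13
eef_pos: [0.5696, -0.1126, 0.2221]
ee_rot: [-1.553, -0.391, 1.403]
force: [-0.6, -0.0, -3.5]
width: 0.0156
```

```bash
cat > tipnext.py <<'E'
from pour import *
from nxt import *
import sys,io,contextlib
yl=float(sys.argv[1]) if len(sys.argv)>1 else -.03
s=arm.get_state();M=R.from_euler('xyz',s["ee_rot"]).as_matrix();c=s["eef_pos"]+M@REL[0];Rc=M@REL[1]
tau=np.arccos(Rc[2,2]);l=lip(c,Rc);print("t",s["t"],"tau",np.degrees(tau),"lip in hopper",Rz(HY).T@(l-HC),"cup",c,"mouth az",np.degrees(np.arctan2(Rc[1,2],Rc[0,2])),"F",np.round(s["force"],1),"w",s["width"])
tt=[t for t in np.radians(np.degrees(tau)+6*np.arange(1,6)) if t<np.radians(134)]
rows([T(*cup_edge(t,Lp(yl,Lz(t)))) for t in tt],mm=20,deg=7)
E
python3 tipnext.py
```

```text
t 10.1333 tau 17.290033257727323 lip in hopper [ 0.00539678 -0.04144219  0.22476208] cup [ 0.57724048 -0.05762876  0.16907054] mouth az 77.86685203370844 F [-0.6 -0.  -3.5] w 0.01564333386717446
wp rows 1 q [-0.04  0.23 -0.07 -0.3  -1.26 -0.02]
wp rows 2 q [ 0.04  0.21 -0.11 -0.19 -1.23 -0.13]
wp rows 3 q [ 0.12  0.19 -0.15 -0.08 -1.21 -0.24]
wp rows 4 q [ 0.2   0.19 -0.18  0.03 -1.21 -0.36]
wp rows 5 q [ 0.27  0.19 -0.22  0.13 -1.22 -0.47]
[{"dp": [15.4, -6.6, 2.4], "rotation": [-0.6, -0.9, 6]}, {"dp": [3, -4.5, 0], "rotation": [0, 0, 6]}, {"dp": [3.6, -4.4, 0], "rotation": [0, 0, 6]}, {"dp": [4.3, -4.3, 0], "rotation": [0, 0, 6]}, {"dp": [5, -4.3, 0], "rotation": [0, 0, 6]}]
```

Emit:
move_arm(
  deltas=[
    {"dp":[6,-6,1],"rotation":[-0.2,-0.3,6]},
    {"dp":[6,-5,1],"rotation":[-0.2,-0.3,6]},
    {"dp":[7,-5,0.5],"rotation":[-0.2,-0.3,6]},
    {"dp":[7,-5,0],"rotation":[0,0,6]},
    {"dp":[7,-5,0],"rotation":[0,0,6]},
  ],
)

```text
t: 10.55
eef_pos: [0.5743, -0.0843, 0.2564]
ee_rot: [-1.579, 0.152, 1.421]
force: [-0.1, -1.0, -3.5]
width: 0.0158
```

```bash
python3 tipnext.py
```

```text
t 10.55 tau 48.38074948415085 lip in hopper [ 0.00237568 -0.02745278  0.20077885] cup [ 0.57746736 -0.06448078  0.18232049] mouth az 81.97966429459588 F [-0.1 -1.  -3.5] w 0.015766356681646027
wp rows 1 q [ 0.35  0.2  -0.26  0.24 -1.25 -0.59]
wp rows 2 q [ 0.41  0.22 -0.28  0.32 -1.28 -0.68]
wp rows 3 q [ 0.47  0.25 -0.3   0.39 -1.32 -0.77]
wp rows 4 q [ 0.52  0.29 -0.31  0.45 -1.37 -0.85]
wp rows 5 q [ 0.56  0.33 -0.32  0.5  -1.43 -0.91]
[{"dp": [3.7, -1.3, 2.4], "rotation": [0.6, 0, 6]}, {"dp": [6.4, -4.5, 0], "rotation": [0, 0, 6]}, {"dp": [7.1, -4.7, 0], "rotation": [0, 0, 6]}, {"dp": [7.7, -5, 0], "rotation": [0, 0, 6]}, {"dp": [6, -8.8, 0], "rotation": [0, 0, 6]}]
```

Emit:
move_arm(
  deltas=[
    {"dp":[4,-2,2],"rotation":[0.6,0,6]},
    {"dp":[6,-4,0],"rotation":[0,0,6]},
    {"dp":[7,-5,0],"rotation":[0,0,6]},
    {"dp":[8,-5,0],"rotation":[0,0,6]},
    {"dp":[6,-9,0],"rotation":[0,0,6]},
  ],
)

```text
t: 10.97
eef_pos: [0.5784, -0.0392, 0.2713]
ee_rot: [-1.582, 0.693, 1.42]
force: [0.9, -0.4, -3.1]
width: 0.0156
```

```bash
python3 tipnext.py
```

```text
t 10.9667 tau 79.38095569628324 lip in hopper [-2.21578415e-05 -2.47705828e-02  1.73483503e-01] cup [ 0.5756095  -0.05994553  0.19744182] mouth az 81.90255726068216 F [ 0.9 -0.4 -3.1] w 0.015631090968713155
wp rows 1 q [ 0.61  0.38 -0.32  0.55 -1.5  -0.98]
wp rows 2 q [ 0.64  0.43 -0.31  0.58 -1.57 -1.03]
wp rows 3 q [ 0.67  0.48 -0.31  0.61 -1.63 -1.07]
wp rows 4 q [ 0.7   0.53 -0.3   0.64 -1.7  -1.11]
wp rows 5 q [ 0.72  0.59 -0.3   0.66 -1.76 -1.14]
[{"dp": [3, -4.7, -0.3], "rotation": [0.7, -0.1, 6]}, {"dp": [4.8, -10.7, 0], "rotation": [0, 0, 6]}, {"dp": [4.8, -10.7, 0], "rotation": [0, 0, 6]}, {"dp": [4.8, -10.7, 0], "rotation": [0, 0, 6]}, {"dp": [4.8, -10.7, 0], "rotation": [0, 0, 6]}]
```

Emit:
move_arm(
  deltas=[
    {"dp":[4,-7,0],"rotation":[0.5,0,6]},
    {"dp":[4,-11,0],"rotation":[0.2,0,6]},
    {"dp":[5,-11,0],"rotation":[0,0,6]},
    {"dp":[5,-11,0],"rotation":[0,0,6]},
    {"dp":[5,-11,0],"rotation":[0,0,6]},
  ],
)

```text
t: 11.38
eef_pos: [0.5868, 0.0222, 0.2839]
ee_rot: [-1.58, 1.233, 1.415]
force: [1.3, -1.2, -0.9]
width: 0.0154
```

```bash
python3 tipnext.py
```

```text
t 11.3833 tau 110.31568011169317 lip in hopper [-0.00081732 -0.02090195  0.17187047] cup [ 0.57837226 -0.0331051   0.2313412 ] mouth az 81.59307980111434 F [ 1.3 -1.2 -0.9] w 0.015431949415354173
wp rows 1 q [ 0.74  0.66 -0.29  0.68 -1.83 -1.18]
wp rows 2 q [ 0.75  0.72 -0.28  0.7  -1.89 -1.21]
wp rows 3 q [ 0.76  0.78 -0.28  0.72 -1.95 -1.24]
[{"dp": [3.5, -1.5, -1.2], "rotation": [0.4, -0.2, 6]}, {"dp": [4.8, -10.7, 0], "rotation": [0, 0, 6]}, {"dp": [4.8, -10.7, 0], "rotation": [0, 0, 6]}]
```

Emit:
move_arm(
  deltas=[
    {"dp":[4,-5,0],"rotation":[0.4,0,6]},
    {"dp":[4,-8,0],"rotation":[0,0,6]},
    {"dp":[5,-11,0],"rotation":[0,0,6]},
    {"dp":[0,0,0],"rotation":[0,0,0]},
    {"dp":[0,0,0],"rotation":[0,0,0]},
  ],
)

```text
t: 11.8
eef_pos: [0.5915, 0.056, 0.265]
ee_rot: [0.239, 1.559, -3.05]
force: [-0.2, -0.2, -0.8]
width: 0.0158
```

```bash
python3 tipnext.py | head -1
python3 - <<'E'
from nxt import *
from h import *
for n in("side","top"):
    f=arm.grab_frame(n);pickle.dump(f,open(f"pics/{n}8.pkl","wb"))
crop(load("side8"),190,60,350,200,4,"pics/side8.png");crop(load("top8"),260,130,400,260,4,"pics/top8.png")
E
```

```text
t 11.8 tau 129.81633189758048 lip in hopper [-0.00192032 -0.02395431  0.1604594 ] cup [ 0.58046687 -0.01337533  0.2340862 ] mouth az 82.17238918747759 F [-0.2 -0.2 -0.8] w 0.015761746762015215
```

View pics/side8.png

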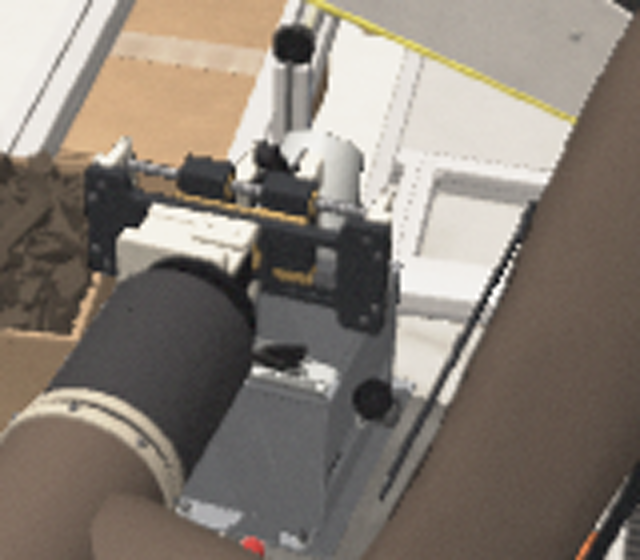

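View pics/top8.png

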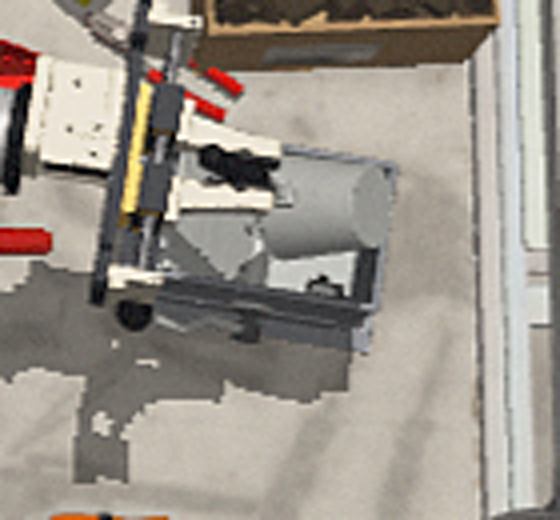

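Emit:
move_arm(
  deltas=[
    {"dp":[0,0,0],"rotation":[0,0,0]},
    {"dp":[0,0,0],"rotation":[0,0,0]},
    {"dp":[0,0,0],"rotation":[0,0,0]},
    {"dp":[0,0,0],"rotation":[0,0,0]},
    {"dp":[0,0,0],"rotation":[0,0,0]},
  ],
)

```text
t: 12.32
eef_pos: [0.5909, 0.0532, 0.2723]
ee_rot: [-1.48, 1.554, 1.511]
force: [-0.6, -0.6, -2.2]
width: 0.0156
```

```bash
python3 tipnext.py | head -1
python3 - <<'E'
from nxt import *
from h import *
for n in("side","top"):
    f=arm.grab_frame(n);pickle.dump(f,open(f"pics/{n}9.pkl","wb"))
crop(load("side9"),190,60,350,200,4,"pics/side9.png");crop(load("top9"),260,130,400,260,4,"pics/top9.png")
E
```

```text
t 12.3167 tau 128.6943597753467 lip in hopper [-0.00175426 -0.02476527  0.16703434] cup [ 0.57994726 -0.01557192  0.24006439] mouth az 81.49139418687781 F [-0.6 -0.6 -2.2] w 0.015568007717982486
```

View pics/side9.png

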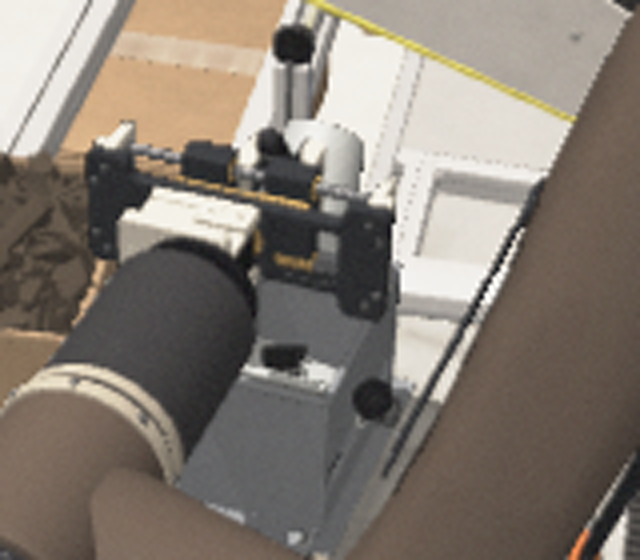

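View pics/top9.png

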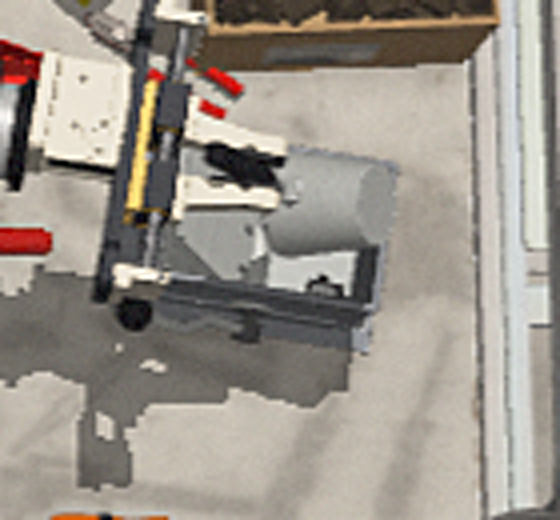

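Run:
```python
from h import *
from kin import HC,HY,Rz
for n,b in(("side9",(245,135,285,165)),("top9",(330,190,350,206)),("side8",(245,135,285,165))):
    f=load(n);W=pts(f);C=f["pixels"].max(2)
    for v in range(b[1],b[3],2):
        for u in range(b[0],b[2],2):
            if C[v,u]<60:
                p=Rz(HY).T@(W[v,u]-HC)
                if p[2]<.25: print(n,(u,v),np.round(p,3))
```

```text
side9 (275, 135) [-0.071  0.123  0.246]
side9 (277, 135) [-0.077  0.123  0.248]
side9 (279, 135) [-0.081  0.123  0.249]
side9 (277, 137) [-0.076  0.122  0.241]
side9 (279, 137) [-0.081  0.119  0.24 ]
side9 (281, 137) [-0.087  0.124  0.246]
side9 (283, 137) [-0.092  0.125  0.248]
side9 (281, 139) [-0.088  0.125  0.24 ]
side9 (283, 139) [-0.092  0.123  0.24 ]
side9 (257, 147) [ 0.041 -0.063  0.036]
side9 (259, 147) [ 0.034 -0.063  0.039]
side9 (261, 147) [ 0.03  -0.069  0.035]
side9 (263, 147) [ 0.025 -0.073  0.034]
side9 (265, 147) [ 0.019 -0.075  0.034]
side9 (257, 149) [ 0.036 -0.052  0.039]
side9 (259, 149) [ 0.03  -0.053  0.04 ]
side9 (261, 149) [ 0.028 -0.065  0.031]
side9 (263, 149) [ 0.022 -0.065  0.033]
side9 (265, 149) [ 0.02  -0.078  0.023]
side9 (257, 151) [ 0.037 -0.053  0.03 ]
side9 (259, 151) [ 0.031 -0.054  0.031]
side9 (261, 151) [ 0.025 -0.056  0.031]
side9 (263, 151) [ 0.022 -0.067  0.024]
side9 (281, 155) [-0.08   0.09   0.161]
side9 (283, 155) [-0.085  0.088  0.16 ]
side9 (279, 157) [-0.077  0.095  0.157]
side9 (281, 157) [-0.081  0.092  0.156]
side9 (283, 157) [-0
[... 1794 characters left out ...]
0.018 -0.074  0.027]
side8 (257, 151) [ 0.027 -0.025  0.055]
side8 (259, 151) [ 0.017 -0.016  0.064]
side8 (261, 151) [ 0.024 -0.054  0.033]
side8 (263, 151) [ 0.02  -0.061  0.029]
side8 (281, 155) [-0.08   0.088  0.159]
side8 (283, 155) [-0.085  0.089  0.161]
side8 (279, 157) [-0.076  0.092  0.154]
side8 (281, 157) [-0.082  0.096  0.159]
side8 (283, 157) [-0.087  0.096  0.16 ]
side8 (279, 159) [-0.078  0.098  0.153]
side8 (281, 159) [-0.083  0.097  0.153]
side8 (283, 159) [-0.088  0.097  0.155]
side8 (279, 161) [-0.079  0.101  0.149]
side8 (281, 161) [-0.084  0.099  0.148]
side8 (283, 161) [-0.089  0.1    0.151]
side8 (281, 163) [-0.085  0.103  0.145]
side8 (283, 163) [-0.09   0.103  0.146]
```

Emit:
move_arm(
  deltas=[
    {"dp":[4,-10,0],"rotation":[0,0,6]},
    {"dp":[4,-10,0],"rotation":[0,0,6]},
    {"dp":[0,0,0],"rotation":[0,0,-5]},
    {"dp":[0,0,0],"rotation":[0,0,6]},
    {"dp":[0,0,0],"rotation":[0,0,0]},
  ],
)

```text
t: 12.83
eef_pos: [0.5957, 0.0748, 0.2479]
ee_rot: [1.495, 1.341, -1.795]
force: [-1.7, -2.7, -7.2]
width: 0.0155
```

```bash
sed -i 's/^tt=.*/d=int(sys.argv[2]) if len(sys.argv)>2 else 1\ntt=[np.radians(a) for a in (np.degrees(tau)+6*d*np.arange(1,21)) if 0<=a<136]/' tipnext.py; python3 tipnext.py -.03 -1 | grep -v wp
python3 - <<'E'
from nxt import *
from h import *
for n in("side","top"):
    f=arm.grab_frame(n);pickle.dump(f,open(f"pics/{n}10.pkl","wb"))
a=cv2.resize(load("side10")["pixels"][120:200,230:310,::-1],None,fx=4.9,fy=4.9,interpolation=2)
b=cv2.resize(load("top10")["pixels"][150:230,290:370,::-1],None,fx=4.9,fy=4.9,interpolation=2)
cv2.imwrite("pics/c10.png",np.hstack([a,b]))
E
```

```text
t 12.8333 tau 142.76638046628054 lip in hopper [-0.00060888 -0.02711725  0.15513868] cup [5.83770929e-01 3.79878607e-04 2.33560920e-01] mouth az 82.77399893055603 F [-1.7 -2.7 -7.2] w 0.01553773707475799
[{"dp": [-10, 14.4, 0.1], "rotation": [0.1, 0.5, -6]}, {"dp": [-11.4, 13.3, 0], "rotation": [0.1, 0.5, -6]}, {"dp": [-3.6, 11.2, 0], "rotation": [0, 0, -6]}, {"dp": [-3.6, 11.2, 0], "rotation": [0, 0, -6]}, {"dp": [-3.6, 11.2, 0], "rotation": [0, 0, -6]}]
[{"dp": [-3.6, 11.2, 0], "rotation": [0, 0, -6]}, {"dp": [-3.6, 11.2, 0], "rotation": [0, 0, -6]}, {"dp": [-3.6, 11.2, 0], "rotation": [0, 0, -6]}, {"dp": [-3.6, 11.2, 0], "rotation": [0, 0, -6]}, {"dp": [-3.6, 11.2, 0], "rotation": [0, 0, -6]}]
[{"dp": [-3.6, 11.2, 0], "rotation": [0, 0, -6]}, {"dp": [-6, 8, 0], "rotation": [0, 0, -6]}, {"dp": [-7, 5.6, 0], "rotation": [0, 0, -6]}, {"dp": [-6.4, 5.3, 0], "rotation": [0, 0, -6]}, {"dp": [-5.7, 5.1, 0], "rotation": [0, 0, -6]}]
[{"dp": [-5.1, 4.9, 0], "rotation": [0, 0, -6]}, {"dp": [-4.4, 4.8, 0], "rotation": [0, 0, -6]}, {"dp": [-3.8, 4.7, 0], "rotation": [0, 0, -6]}, {"dp": [-3.1, 4.7, 0], "rotation": [0, 0, -6]}, {"dp": [-2.4, 4.8, 0], "rotation": [0, 0, -6]}]
```

View pics/c10.png

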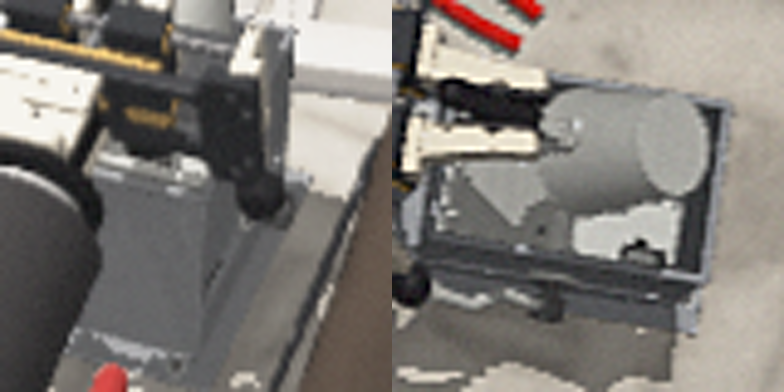

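Emit:
move_arm(
  deltas=[
    {"dp":[-12,8,0],"rotation":[0,0.2,-3]},
    {"dp":[-11,13,0],"rotation":[0,0.3,-6]},
    {"dp":[-6,12,0],"rotation":[0,0.3,-6]},
    {"dp":[-4,11,0],"rotation":[0,0,-6]},
    {"dp":[-4,11,0],"rotation":[0,0,-6]},
  ],
)

```text
t: 13.35
eef_pos: [0.5904, 0.0268, 0.3029]
ee_rot: [-1.643, 1.271, 1.362]
force: [-0.0, 1.1, -0.8]
width: 0.0158
```

```bash
python3 tipnext.py -.03 -1 | grep -v wp
```

```text
t 13.35 tau 112.53078686884766 lip in hopper [ 0.00338138 -0.02008617  0.19107521] cup [ 0.58293078 -0.03060511  0.25253557] mouth az 81.52769911307374 F [-0.   1.1 -0.8] w 0.01579232510976522
[{"dp": [6.8, 13.4, 1.2], "rotation": [0.5, -0.5, -3]}, {"dp": [6.1, 13.7, 1], "rotation": [0.5, -0.5, -3]}, {"dp": [-3.6, 11.2, 0], "rotation": [0, 0, -6]}, {"dp": [-3.6, 11.2, 0], "rotation": [0, 0, -6]}, {"dp": [-3.6, 11.2, 0], "rotation": [0, 0, -6]}]
[{"dp": [-3.6, 11.2, 0], "rotation": [0, 0, -6]}, {"dp": [-3.6, 11.2, 0], "rotation": [0, 0, -6]}, {"dp": [-6.2, 7.8, 0], "rotation": [0, 0, -6]}, {"dp": [-6.9, 5.6, 0], "rotation": [0, 0, -6]}, {"dp": [-6.3, 5.3, 0], "rotation": [0, 0, -6]}]
[{"dp": [-5.7, 5.1, 0], "rotation": [0, 0, -6]}, {"dp": [-5.1, 4.9, 0], "rotation": [0, 0, -6]}, {"dp": [-4.4, 4.8, 0], "rotation": [0, 0, -6]}, {"dp": [-3.7, 4.7, 0], "rotation": [0, 0, -6]}, {"dp": [-3.1, 4.7, 0], "rotation": [0, 0, -6]}]
[{"dp": [-2.4, 4.8, 0], "rotation": [0, 0, -6]}, {"dp": [-1.7, 5, 0], "rotation": [0, 0, -6]}, {"dp": [-1.1, 5.2, 0], "rotation": [0, 0, -6]}, {"dp": [-0.5, 5.5, 0], "rotation": [0, 0, -6]}]
```

Emit:
move_arm(
  deltas=[
    {"dp":[-2,12,0],"rotation":[0.3,0,-6]},
    {"dp":[-2,12,0],"rotation":[0.3,0,-6]},
    {"dp":[-3,11,0],"rotation":[0,0,-6]},
    {"dp":[-4,11,0],"rotation":[0,0,-6]},
    {"dp":[-4,11,0],"rotation":[0,0,-6]},
  ],
)

```text
t: 13.77
eef_pos: [0.5827, -0.0286, 0.3138]
ee_rot: [-1.651, 0.672, 1.38]
force: [0.3, -0.3, -1.8]
width: 0.0156
```

Emit:
move_arm(
  deltas=[
    {"dp":[-4,10,0],"rotation":[0,0,-6]},
    {"dp":[-6,7,0],"rotation":[0,0,-6]},
    {"dp":[-7,6,0],"rotation":[0,0,-6]},
    {"dp":[-6,5,0],"rotation":[0,0,-6]},
    {"dp":[-6,5,0],"rotation":[0,0,-6]},
  ],
)

```text
t: 14.18
eef_pos: [0.5746, -0.071, 0.3303]
ee_rot: [-1.695, 0.089, 1.424]
force: [0.9, -1.5, -2.6]
width: 0.0155
```

```bash
python3 tipnext.py -.03 -1 | grep -v wp
```

```text
t 14.1833 tau 45.26295689971997 lip in hopper [-0.00102805 -0.01146311  0.2807897 ] cup [ 0.5864536  -0.04779477  0.25815783] mouth az 89.38594588441767 F [ 0.9 -1.5 -2.6] w 0.01550199109518241
[{"dp": [-3.2, 16.8, 2.3], "rotation": [1.4, 0.1, -1.1]}, {"dp": [-3.5, 16.8, 1.8], "rotation": [1.4, 0.1, -1.1]}, {"dp": [-3.8, 16.8, 1.4], "rotation": [1.4, 0.1, -1.1]}, {"dp": [-4.1, 16.7, 1], "rotation": [1.4, 0.1, -1.1]}, {"dp": [-4.5, 16.6, 0.6], "rotation": [1.4, 0.1, -1.1]}]
[{"dp": [-3.6, 4.7, 0], "rotation": [0, 0, -6]}, {"dp": [-2.9, 4.8, 0], "rotation": [0, 0, -6]}, {"dp": [-2.2, 4.9, 0], "rotation": [0, 0, -6]}, {"dp": [-1.6, 5, 0], "rotation": [0, 0, -6]}, {"dp": [-1, 5.3, 0], "rotation": [0, 0, -6]}]
[{"dp": [-0.4, 5.6, 0], "rotation": [0, 0, -6]}]
```

Emit:
move_arm(
  deltas=[
    {"dp":[-3,4,0],"rotation":[1.2,0,-6]},
    {"dp":[-3,4,0],"rotation":[1.2,0,-6]},
    {"dp":[-2,4,0],"rotation":[1.2,0,-6]},
    {"dp":[-2,4,0],"rotation":[1.2,0,-6]},
    {"dp":[-1,4,0],"rotation":[1.2,0,-6]},
  ],
)

```text
t: 14.6
eef_pos: [0.5697, -0.0791, 0.3521]
ee_rot: [-1.682, -0.466, 1.516]
force: [-1.3, -0.8, -3.3]
width: 0.0158
```

Run:
```python
from pour import *
from nxt import *
s=arm.get_state();M=R.from_euler('xyz',s["ee_rot"]).as_matrix();c=s["eef_pos"]+M@REL[0];Rc=M@REL[1];print(c,Rc[:,2],s["q"])
e=(np.array([c[0],c[1],.24]),Rz(PHI))
rows([T(*e)],mm=20,deg=5)
```

```text
[ 0.58035322 -0.0205437   0.30366267] [-0.07345046  0.2311354   0.97014507] [-0.13982878  0.14671486  0.10651142 -0.47435314 -1.46204798  0.09422628]
wp rows 4 q [-0.31  0.3   0.11 -0.68 -1.52  0.25]
[{"dp": [-10.8, 16.3, 1.5], "rotation": [0.9, 1.3, -3.2]}, {"dp": [-11.7, 15.7, 1], "rotation": [0.9, 1.3, -3.2]}, {"dp": [-12.6, 15, 0.5], "rotation": [0.9, 1.3, -3.2]}, {"dp": [-13.4, 14.3, -0.1], "rotation": [0.9, 1.3, -3.2]}]
```

Emit:
move_arm(
  deltas=[
    {"dp":[-6,8,1],"rotation":[0.9,1.3,-3.2]},
    {"dp":[-6,8,1],"rotation":[0.9,1.3,-3.2]},
    {"dp":[-6,8,0],"rotation":[0.9,1.3,-3.2]},
    {"dp":[-6,8,0],"rotation":[0.9,1.3,-3.2]},
  ],
)

```text
t: 14.93
eef_pos: [0.5667, -0.0858, 0.3402]
ee_rot: [-1.632, -0.702, 1.464]
force: [0.6, 1.2, -1.4]
width: 0.0154
```

Run:
```python
from pour import *
from nxt import *
from h import *
s=arm.get_state();M=R.from_euler('xyz',s["ee_rot"]).as_matrix();c=s["eef_pos"]+M@REL[0];Rc=M@REL[1];print(c,Rc[:,2],s["q"])
for n in("side","top"):
    f=arm.grab_frame(n);pickle.dump(f,open(f"pics/{n}11.pkl","wb"))
a=cv2.resize(load("side11")["pixels"][80:190,220:320,::-1],None,fx=4,fy=4,interpolation=2)
b=cv2.resize(load("top11")["pixels"][120:230,290:390,::-1],None,fx=4,fy=4,interpolation=2)
cv2.imwrite("pics/c11.png",np.hstack([a,b]))
```

```text
[ 0.57799062 -0.0176995   0.30671307] [-0.04866564 -0.00315883  0.99881013] [-0.31871635  0.23424784  0.16396383 -0.69825295 -1.59203547  0.20677996]
```

View pics/c11.png

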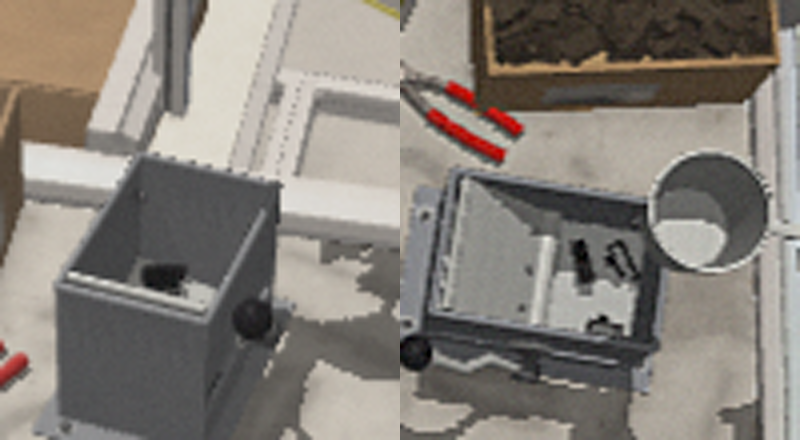

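Run:
```python
from pour import *
from nxt import *
from h import *
rows([T(.5*np.array([.578,-.018,.307])+.5*(CS+[0,0,.25]),Rz(-.21)),T(CS+[0,0,.16],Rz(CYW))],mm=30,deg=5)
crop(load("top11"),320,150,380,225,8,"pics/t11.png")
```

```text
wp rows 8 q [ 0.05 -0.   -0.16 -0.7  -1.29 -0.09]
wp rows 17 q [ 0.63 -0.06 -0.51 -0.7  -0.66 -0.44]
[{"dp": [15.8, 16.7, 12.8], "rotation": [0, 0.5, 0.1]}, {"dp": [15.7, 16.6, 13], "rotation": [0, 0.5, 0.1]}, {"dp": [15.6, 16.6, 13.1], "rotation": [0, 0.5, 0.1]}, {"dp": [15.5, 16.6, 13.3], "rotation": [0, 0.5, 0.1]}, {"dp": [15.4, 16.6, 13.4], "rotation": [0, 0.5, 0.1]}]
[{"dp": [15.3, 16.5, 13.6], "rotation": [0, 0.5, 0.1]}, {"dp": [15.2, 16.5, 13.7], "rotation": [0, 0.5, 0.1]}, {"dp": [15.1, 16.5, 13.9], "rotation": [0, 0.5, 0.1]}, {"dp": [6.6, 22.6, 12.7], "rotation": [-0.3, 0.3, 0]}, {"dp": [6.6, 22.5, 12.9], "rotation": [-0.3, 0.3, 0]}]
[{"dp": [6.5, 22.5, 13], "rotation": [-0.3, 0.3, 0]}, {"dp": [6.4, 22.4, 13.2], "rotation": [-0.3, 0.3, 0]}, {"dp": [6.3, 22.4, 13.3], "rotation": [-0.3, 0.3, 0]}, {"dp": [6.2, 22.3, 13.5], "rotation": [-0.3, 0.3, 0]}, {"dp": [6.2, 22.2, 13.6], "rotation": [-0.3, 0.3, 0]}]
[{"dp": [6.1, 22.2, 13.8], "rotation": [-0.3, 0.3, 0]}, {"dp": [6, 22.1, 13.9], "rotation": [-0.3, 0.3, 0]}]
```

View pics/t11.png

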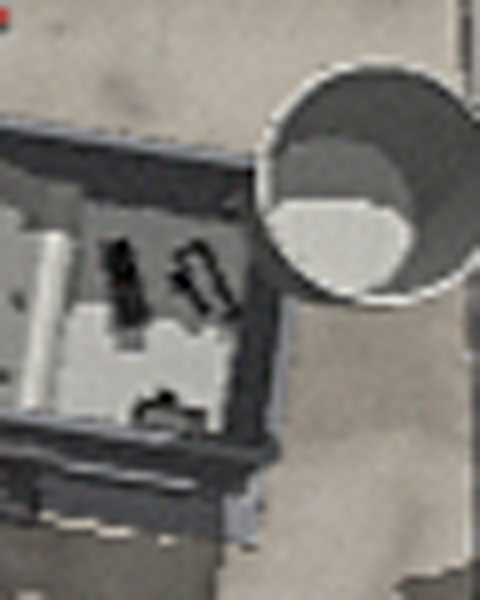

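Emit:
move_arm(
  deltas=[
    {"dp":[10,10,8],"rotation":[0,0.5,0.1]},
    {"dp":[16,16,13],"rotation":[0,0.5,0.1]},
    {"dp":[16,16,13],"rotation":[0,0.5,0.1]},
    {"dp":[16,16,13],"rotation":[0,0.5,0.1]},
    {"dp":[16,16,13],"rotation":[0,0.5,0.1]},
  ],
)

```text
t: 15.45
eef_pos: [0.5212, 0.024, 0.3419]
ee_rot: [-1.635, -0.682, 1.424]
force: [-0.0, 0.9, -1.4]
width: 0.0157
```

Emit:
move_arm(
  deltas=[
    {"dp":[15,16,14],"rotation":[0,0.5,0.1]},
    {"dp":[15,16,14],"rotation":[0,0.5,0.1]},
    {"dp":[15,16,14],"rotation":[0,0.5,0.1]},
    {"dp":[10,18,13],"rotation":[-0.3,0.3,0]},
    {"dp":[10,18,13],"rotation":[-0.3,0.3,0]},
  ],
)

```text
t: 15.87
eef_pos: [0.4691, 0.1438, 0.3361]
ee_rot: [-1.681, -0.681, 1.423]
force: [-0.5, 0.3, -1.5]
width: 0.0157
```

Run:
```python
from pour import *
from nxt import *
s=arm.get_state();M=R.from_euler('xyz',s["ee_rot"]).as_matrix();c=s["eef_pos"]+M@REL[0];Rc=M@REL[1];print(s["t"],c,Rc[:,2],s["q"])
rows([T(CS+[0,0,.16],Rz(CYW)),T(CS+[0,0,.04],Rz(CYW))],mm=24,deg=5)
```

```text
15.8667 [0.48632279 0.21008678 0.30143764] [-0.08184     0.02697115  0.99628047] [ 0.17946539 -0.1261293  -0.23888211 -0.64951807 -1.17017051 -0.19428399]
wp rows 10 q [ 0.63 -0.06 -0.51 -0.7  -0.66 -0.44]
wp rows 16 q [ 0.49  0.17 -0.55 -1.01 -0.57  0.02]
[{"dp": [2.9, 19.6, 9.7], "rotation": [0.2, 0.6, 0]}, {"dp": [2.8, 19.7, 9.7], "rotation": [0.2, 0.6, 0]}, {"dp": [2.6, 19.7, 9.7], "rotation": [0.2, 0.6, 0]}, {"dp": [2.5, 19.7, 9.6], "rotation": [0.2, 0.6, 0]}, {"dp": [2.4, 19.7, 9.6], "rotation": [0.2, 0.6, 0]}]
[{"dp": [2.3, 19.8, 9.6], "rotation": [0.2, 0.6, 0]}, {"dp": [2.2, 19.8, 9.5], "rotation": [0.2, 0.6, 0]}, {"dp": [2.1, 19.8, 9.5], "rotation": [0.2, 0.6, 0]}, {"dp": [2, 19.9, 9.5], "rotation": [0.2, 0.6, 0]}, {"dp": [1.9, 19.9, 9.4], "rotation": [0.2, 0.6, 0]}]
[{"dp": [-12.8, 15.4, 0], "rotation": [0, 0, 0]}, {"dp": [-12.8, 15.4, 0], "rotation": [0, 0, 0]}, {"dp": [-12.8, 15.4, 0], "rotation": [0, 0, 0]}, {"dp": [-12.8, 15.4, 0], "rotation": [0, 0, 0]}, {"dp": [-12.8, 15.4, 0], "rotation": [0, 0, 0]}]
[{"dp": [-12.8, 15.4, 0], "rotation": [0, 0, 0]}]
```

Emit:
move_arm(
  deltas=[
    {"dp":[3,20,10],"rotation":[0.2,0.6,0]},
    {"dp":[3,20,10],"rotation":[0.2,0.6,0]},
    {"dp":[3,20,10],"rotation":[0.2,0.6,0]},
    {"dp":[3,20,10],"rotation":[0.2,0.6,0]},
    {"dp":[2,20,10],"rotation":[0.2,0.6,0]},
  ],
)

```text
t: 16.28
eef_pos: [0.4359, 0.2311, 0.2877]
ee_rot: [-1.687, -0.705, 1.408]
force: [0.3, 0.2, -2.3]
width: 0.0157
```

Emit:
move_arm(
  deltas=[
    {"dp":[2,20,9],"rotation":[0.3,0.6,0]},
    {"dp":[2,20,9],"rotation":[0.3,0.6,0]},
    {"dp":[2,20,9],"rotation":[0.3,0.6,0]},
    {"dp":[2,20,9],"rotation":[0.3,0.6,0]},
    {"dp":[0,15,6],"rotation":[0.3,0.6,0]},
  ],
)

```text
t: 16.7
eef_pos: [0.4114, 0.3113, 0.2395]
ee_rot: [-1.666, -0.739, 1.385]
force: [0.1, -0.5, -2.4]
width: 0.016
```

```bash
cat > down.py <<'E'
from pour import *
from nxt import *
import sys
z=float(sys.argv[1])
s=arm.get_state();M=R.from_euler('xyz',s["ee_rot"]).as_matrix();c=s["eef_pos"]+M@REL[0];Rc=M@REL[1];print(s["t"],c,Rc[:,2],s["q"],"F",np.round(s["force"],1))
rows([T(CS+[0,0,z],Rz(CYW))],mm=float(sys.argv[2]),deg=5)
E
python3 down.py .05 22
```

```text
16.7 [0.43051732 0.37896274 0.20874769] [-0.08079617 -0.02984182  0.99628382] [ 0.67822083 -0.15128274 -0.52183272 -0.64834603 -0.64448248 -0.4853073 ] F [ 0.1 -0.5 -2.4]
wp rows 8 q [ 0.51  0.15 -0.55 -0.98 -0.58 -0.02]
[{"dp": [-13.5, 13.9, 0.5], "rotation": [0.3, 0.5, 0.4]}, {"dp": [-13.5, 14, 0.3], "rotation": [0.3, 0.5, 0.4]}, {"dp": [-13.4, 14.1, 0.1], "rotation": [0.3, 0.5, 0.4]}, {"dp": [-13.3, 14.2, -0.1], "rotation": [0.3, 0.5, 0.4]}, {"dp": [-13.2, 14.3, -0.2], "rotation": [0.3, 0.5, 0.4]}]
[{"dp": [-13.1, 14.4, -0.4], "rotation": [0.3, 0.5, 0.4]}, {"dp": [-13, 14.4, -0.6], "rotation": [0.3, 0.5, 0.4]}, {"dp": [-12.9, 14.5, -0.8], "rotation": [0.3, 0.5, 0.4]}]
```

Emit:
move_arm(
  deltas=[
    {"dp":[-13,14,0],"rotation":[0.8,1.2,0.5]},
    {"dp":[-13,14,0],"rotation":[0.8,1.2,0.5]},
    {"dp":[-13,14,0],"rotation":[0.8,1.2,0.5]},
    {"dp":[-13,14,0],"rotation":[0.5,0.6,0.4]},
    {"dp":[-13,14,0],"rotation":[0.5,0.6,0.4]},
  ],
)

```text
t: 17.12
eef_pos: [0.412, 0.316, 0.1668]
ee_rot: [-1.579, -0.736, 1.321]
force: [0.3, 0.4, -2.5]
width: 0.0157
```

```bash
python3 down.py .03 16
```

```text
17.1167 [0.42945519 0.38394909 0.13560874] [-0.01706699 -0.04030599  0.99904161] [ 0.57010778 -0.00453572 -0.51971055 -0.84531144 -0.64892537 -0.2357038 ] F [ 0.3  0.4 -2.5]
wp rows 7 q [ 0.48  0.19 -0.55 -1.04 -0.57  0.07]
[{"dp": [-10.8, 10, -1], "rotation": [-0.1, 0.2, 0.4]}, {"dp": [-10.8, 10, -1.1], "rotation": [-0.1, 0.2, 0.4]}, {"dp": [-10.7, 10.1, -1.1], "rotation": [-0.1, 0.2, 0.4]}, {"dp": [-10.6, 10.2, -1.1], "rotation": [-0.1, 0.2, 0.4]}, {"dp": [-10.6, 10.2, -1.1], "rotation": [-0.1, 0.2, 0.4]}]
[{"dp": [-10.5, 10.3, -1.1], "rotation": [-0.1, 0.2, 0.4]}, {"dp": [-10.4, 10.4, -1.2], "rotation": [-0.1, 0.2, 0.4]}]
```

Emit:
move_arm(
  deltas=[
    {"dp":[-11,10,-1],"rotation":[0,0.2,0.7]},
    {"dp":[-11,10,-1],"rotation":[0,0.2,0.7]},
    {"dp":[-11,10,-1],"rotation":[0,0.2,0.7]},
    {"dp":[-11,10,-1],"rotation":[0,0.2,0.7]},
    {"dp":[-9,9,-1],"rotation":[0,0.2,0.4]},
  ],
)

```text
t: 17.53
eef_pos: [0.4186, 0.3103, 0.1135]
ee_rot: [-1.61, -0.704, 1.339]
force: [0.6, -0.8, -1.5]
width: 0.0157
```

```bash
python3 down.py .012 10
```

```text
17.5333 [0.436672   0.37701149 0.08017388] [-0.03239902 -0.0038257   0.99946769] [ 0.54742709  0.08700202 -0.54407146 -0.91823879 -0.57586744 -0.09328284] F [ 0.6 -0.8 -1.5]
wp rows 7 q [ 0.45  0.23 -0.55 -1.09 -0.57  0.16]
[{"dp": [-6.8, 6.8, 0.3], "rotation": [0.1, 0.3, 0.1]}, {"dp": [-6.8, 6.8, 0.2], "rotation": [0.1, 0.3, 0.1]}, {"dp": [-6.8, 6.8, 0.2], "rotation": [0.1, 0.3, 0.1]}, {"dp": [-6.8, 6.9, 0.1], "rotation": [0.1, 0.3, 0.1]}, {"dp": [-6.8, 6.9, 0.1], "rotation": [0.1, 0.3, 0.1]}]
[{"dp": [-6.8, 6.9, 0], "rotation": [0.1, 0.3, 0.1]}, {"dp": [-6.8, 6.9, 0], "rotation": [0.1, 0.3, 0.1]}]
```

Emit:
move_arm(
  deltas=[
    {"dp":[-8,8,0],"rotation":[0.3,0.5,0.1]},
    {"dp":[-8,8,0],"rotation":[0.3,0.5,0.1]},
    {"dp":[-8,8,0],"rotation":[0.3,0.5,0.1]},
    {"dp":[-7,8,0],"rotation":[0.2,0.4,0.1]},
    {"dp":[-6,6,0],"rotation":[0,0.2,0]},
  ],
)

```text
t: 17.95
eef_pos: [0.4235, 0.3114, 0.0808]
ee_rot: [-1.611, -0.722, 1.339]
force: [-0.3, -0.6, -1.8]
width: 0.0155
```

```bash
python3 down.py .0 8;  python3 - <<'E'
from nxt import *
from h import *
f=arm.grab_frame("side");pickle.dump(f,open("pics/side12.pkl","wb"));crop(f,230,140,390,290,4,"pics/side12.png")
E
```

```text
17.95 [0.44185455 0.3786175  0.04870716] [-0.03760069 -0.02151139  0.99906128] [ 0.47054249  0.16883377 -0.53765721 -1.05155735 -0.58302986  0.10970296] F [-0.3 -0.6 -1.8]
wp rows 6 q [ 0.44  0.26 -0.55 -1.13 -0.56  0.21]
[{"dp": [-6.1, 5, 1], "rotation": [0.1, 0.3, 0.3]}, {"dp": [-6.1, 5, 0.9], "rotation": [0.1, 0.3, 0.3]}, {"dp": [-6, 5, 0.9], "rotation": [0.1, 0.3, 0.3]}, {"dp": [-6, 5.1, 0.8], "rotation": [0.1, 0.3, 0.3]}, {"dp": [-6, 5.1, 0.8], "rotation": [0.1, 0.3, 0.3]}]
[{"dp": [-6, 5.1, 0.7], "rotation": [0.1, 0.3, 0.3]}]
```

View pics/side12.png

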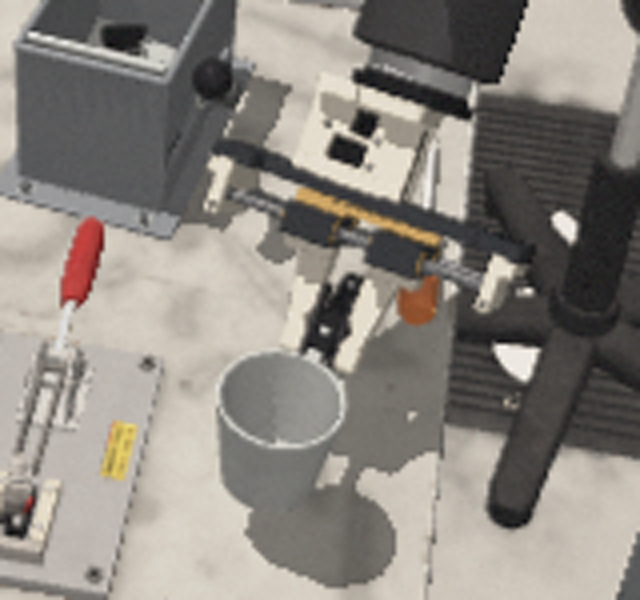

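Emit:
move_arm(
  deltas=[
    {"dp":[-8,7,1],"rotation":[0.3,0.5,0.3]},
    {"dp":[-8,7,1],"rotation":[0.3,0.5,0.3]},
    {"dp":[-8,7,1],"rotation":[0.3,0.4,0.3]},
    {"dp":[-3,2,0],"rotation":[0.3,0.4,0.3]},
    {"dp":[0,0,0],"rotation":[0.2,0.3,0.2]},
  ],
)

```text
t: 18.42
eef_pos: [0.4246, 0.3096, 0.0612]
ee_rot: [-1.593, -0.715, 1.323]
force: [1.0, -0.6, -1.8]
width: 0.0154
```

```bash
python3 down.py .0 8
```

```text
18.4167 [0.44270912 0.37669859 0.02861285] [-0.02279824 -0.01767945  0.99958375] [ 0.44572438  0.21405585 -0.53461944 -1.08898703 -0.58579053  0.16861182] F [ 1.  -0.6 -1.8]
wp rows 4 q [ 0.44  0.26 -0.55 -1.13 -0.56  0.21]
[{"dp": [-5.6, 4, 1.6], "rotation": [0, 0.3, 0.3]}, {"dp": [-5.6, 4.1, 1.5], "rotation": [0, 0.3, 0.3]}, {"dp": [-5.6, 4.1, 1.5], "rotation": [0, 0.3, 0.3]}, {"dp": [-5.6, 4.1, 1.5], "rotation": [0, 0.3, 0.3]}]
```

Emit:
move_arm(
  deltas=[
    {"dp":[-7,6,1],"rotation":[0.1,0.5,0.4]},
    {"dp":[-7,6,1],"rotation":[0.1,0.5,0.4]},
    {"dp":[-5,4,1],"rotation":[0.1,0.4,0.3]},
    {"dp":[-2,2,0],"rotation":[0,0.3,0.2]},
    {"dp":[0,0,0],"rotation":[0,0.3,0.2]},
  ],
)

```text
t: 18.83
eef_pos: [0.4226, 0.3076, 0.0377]
ee_rot: [-1.568, -0.693, 1.285]
force: [0.4, 0.5, -1.6]
width: 0.0155
```

```bash
python3 down.py .0 8
```

```text
18.8333 [0.44143568 0.3737245  0.00356801] [ 9.88424590e-04 -1.39159174e-03  9.99998543e-01] [ 0.44345695  0.25711973 -0.54053577 -1.11616236 -0.56114685  0.18779403] F [ 0.4  0.5 -1.6]
wp rows 1 q [ 0.44  0.26 -0.55 -1.13 -0.56  0.21]
[{"dp": [-5.3, 0.1, 4.4], "rotation": [0.2, -0.3, 0.1]}]
```

Level to within 0.1°, 3.6 mm left. Set down gently and check before release.

Emit:
move_arm(
  deltas=[
    {"dp":[-1.5,2,0],"rotation":[0,0,0]},
    {"dp":[-1.5,2,0],"rotation":[0,0,0]},
    {"dp":[0,0,0],"rotation":[0,0,0]},
  ],
)

```text
t: 19.08
eef_pos: [0.4233, 0.3085, 0.0336]
ee_rot: [-1.569, -0.695, 1.287]
force: [-2.5, -0.6, 4.8]
width: 0.0157
```

```bash
python3 down.py .0 8
python3 - <<'E'
from nxt import *
from cupfit import *
f=arm.grab_frame("side");print(fitrim(f,[.441,.3737],.06,.085))
P=pts(f).reshape(-1,3);c=np.array([.441,.3737])
m=(np.abs(np.hypot(P[:,0]-c[0],P[:,1]-c[1])-.036)<.004)&(P[:,2]>.05)&(P[:,2]<.09);Q=P[m];a=np.degrees(np.arctan2(Q[:,1]-c[1],Q[:,0]-c[0]))
print([(k,round(Q[(a>=k)&(a<k+45),2].max(),4)) for k in range(-180,180,45)])
E
```

```text
19.0833 [ 4.42080408e-01  3.74654637e-01 -4.07615079e-04] [-2.05055984e-04 -2.76078921e-03  9.99996168e-01] [ 0.4364179   0.26831355 -0.53884615 -1.1310488  -0.56195907  0.21178918] F [-2.5 -0.6  4.8]
wp rows 1 q [ 0.44  0.26 -0.55 -1.13 -0.56  0.21]
[{"dp": [-3.5, -3.7, 4.8], "rotation": [0.2, -0.3, 0.2]}]
(array([0.44246294, 0.37459602]), np.float64(0.0010819908349093826), np.int64(271), np.float64(0.06839082454968415))
[(-180, np.float64(0.0757)), (-135, np.float64(0.075)), (-90, np.float64(0.0739)), (-45, np.float64(0.0736)), (0, np.float64(0.0746)), (45, np.float64(0.0745)), (90, np.float64(0.0743)), (135, np.float64(0.0746))]
```

Emit:
move_arm(
  deltas=[
    {"dp":[0,0,0],"rotation":[0,0,0]},
    {"dp":[0,0,0],"rotation":[0,0,0]},
    {"dp":[0,0,0],"rotation":[0,0,0]},
    {"dp":[0,0,0],"rotation":[0,0,0]},
    {"dp":[0,0,0],"rotation":[0,0,0]},
  ],
  jaw=130,
  squeeze=30,
)

```text
t: 19.55
eef_pos: [0.4243, 0.309, 0.034]
ee_rot: [-1.57, -0.696, 1.287]
force: [-0.1, 0.8, -0.8]
width: 0.0408
```

```bash
python3 rec.py
python3 - <<'E'
from nxt import *
from cupfit import *
f=arm.grab_frame("side");pickle.dump(f,open("pics/side13.pkl","wb"));crop(f,230,140,390,290,4,"pics/side13.png");print(fitrim(f,[.441,.3737],.06,.085))
E
```

```text
t 19.55
q [ 0.4358  0.2688 -0.5373 -1.1324 -0.5621  0.2129]
eef_pos [0.4243 0.309  0.034 ]
ee_rot [-1.5702 -0.6963  1.2866]
force [-0.1109  0.8463 -0.8265]
width 0.0408
(array([0.44259557, 0.37529842]), np.float64(0.0009220309323208775), np.int64(264), np.float64(0.0680882162342683))
```

View pics/side13.png

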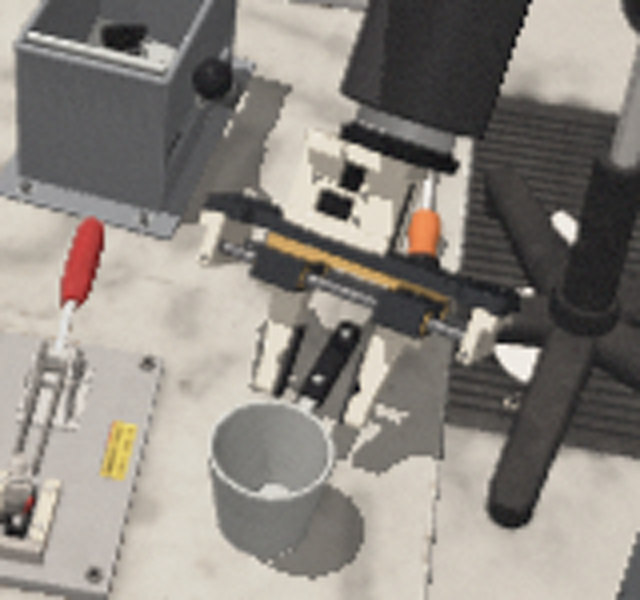

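```bash
cat > lev.py <<'E'
from plan import *
from nxt import *
Hr=Rz(HY);KN=np.array([.518,.1418,.147])
SH=np.array([0,0,0.])
# shaft from knob at a=.8 (nominal)
def shaft(a0=.8): return KN-Hr@[0,.126*np.sin(a0),.126*np.cos(a0)]
def pose(a,back=.019,tilt=None):
    ta=a if tilt is None else tilt
    k=shaft()+Hr@[0,.126*np.sin(a),.126*np.cos(a)];t=Hr@[0,-np.sin(ta),-np.cos(ta)];z=-(Hr@[0,np.cos(ta),-np.sin(ta)])
    return k+back*t,toolM(t,z)
E
python3 - <<'E'
from lev import *
print("shaft",shaft(),"nominal",HC+Hr@[-.088,0,.058])
s=arm.get_state();x=np.array(s["eef_pos"]);M=R.from_euler('xyz',s["ee_rot"]).as_matrix()
rows([(x+[0,0,.06],M),(x+[0,-.02,.2],M),pose(.8,-.12)],mm=30,deg=6)
E
```

```text
shaft [0.50448397 0.05242941 0.05921495] nominal [0.50298944 0.05265911 0.058     ]
  row 1 ik err 0.0 dq 0.142
wp rows 2 q [ 0.52  0.14 -0.53 -0.96 -0.58 -0.06]
wp rows 7 q [ 0.59 -0.11 -0.47 -0.65 -0.75 -0.5 ]
wp rows 28 q [ 0.96  0.56 -0.05  0.33 -1.7   0.38]
[{"dp": [19.2, -23, 0], "rotation": [0, 0, 0]}, {"dp": [19.2, -23, 0], "rotation": [0, 0, 0]}, {"dp": [15, -23.9, -1.1], "rotation": [0, 0, 0]}, {"dp": [15, -23.9, -1.1], "rotation": [0, 0, 0]}, {"dp": [15, -23.9, -1.1], "rotation": [0, 0, 0]}]
[{"dp": [15, -23.9, -1.1], "rotation": [0, 0, 0]}, {"dp": [15, -23.9, -1.1], "rotation": [0, 0, 0]}, {"dp": [-1.2, -0.8, -5.7], "rotation": [3.2, -3.8, 3.2]}, {"dp": [-1.6, -1, -5.6], "rotation": [3.2, -3.8, 3.2]}, {"dp": [-2, -1.2, -5.4], "rotation": [3.2, -3.8, 3.2]}]
[{"dp": [-2.5, -1.4, -5.2], "rotation": [3.2, -3.8, 3.2]}, {"dp": [-2.9, -1.5, -4.9], "rotation": [3.2, -3.8, 3.2]}, {"dp": [-3.3, -1.6, -4.6], "rotation": [3.2, -3.8, 3.2]}, {"dp": [-3.7, -1.7, -4.3], "rotation": [3.2, -3.8, 3.2]}, {"dp": [-4, -1.7, -3.9], "rotation": [3.2, -3.8, 3.2]}]
[{"dp": [-4.4, -1.7, -3.6], "rotation": [3.2, -3.8, 3.2]}, {"dp": [-4.7, -1.6, -3.2], "rotation": [3.2, -3.8, 3.2]}, {"dp": [-5, -1.5, -2.8], "rotation": [3.2, -3.8, 3.2]}, {"dp": [-5.2, -1.3, -2.4], "rotation": [3.2, -3.8, 3.2]}, {"dp": [-5.4, -1.2, -1.9], "rotation": [3.2, -3.8, 3.2]}]
[{"dp": [-5.6, -0.9, -1.5], "rotation": [3.2, -3.8, 3.2]}, {"dp": [-5.7, -0.7, -1.1], "rotation": [3.2, -3.8, 3.2]}, {"dp": [-5.8, -0.4, -0.7], "rotation": [3.2, -3.8, 3.2]}, {"dp": [-5.9, -0.1, -0.3], "rotation": [3.2, -3.8, 3.2]}, {"dp": [-5.9, 0.2, 0.1], "rotation": [3.2, -3.8, 3.2]}]
[{"dp": [-5.8, 0.6, 0.5], "rotation": [3.2, -3.8, 3.2]}, {"dp": [-5.7, 0.9, 0.8], "rotation": [3.2, -3.8, 3.2]}, {"dp": [-5.6, 1.3, 1.1], "rotation": [3.2, -3.8, 3.2]}]
```

Emit:
move_arm(
  deltas=[
    {"dp":[9.5,-11.5,0],"rotation":[0,0,0]},
    {"dp":[16,-19,0],"rotation":[0,0,0]},
    {"dp":[16,-19,0],"rotation":[0,0,0]},
    {"dp":[16,-24,-1],"rotation":[0,0,0]},
    {"dp":[15,-24,-1],"rotation":[0,0,0]},
  ],
)

```text
t: 20.02
eef_pos: [0.4227, 0.2998, 0.1515]
ee_rot: [-1.555, -0.686, 1.272]
force: [0.4, 1.2, -0.4]
width: 0.0431
```

Run:
```python
from lev import *
from cupfit import *
s=arm.get_state();x=np.array(s["eef_pos"]);M=R.from_euler('xyz',s["ee_rot"]).as_matrix()
rows([(np.array([.424,.289,.234]),M),pose(.8,-.12)],mm=30,deg=6)
f=arm.grab_frame("side");pickle.dump(f,open("pics/side14.pkl","wb"));crop(f,230,140,390,290,4,"pics/side14.png");print(fitrim(f,[.4425,.375],.06,.085))
```

```text
wp rows 3 q [ 0.6  -0.11 -0.47 -0.63 -0.76 -0.52]
wp rows 24 q [ 0.96  0.56 -0.05  0.33 -1.7   0.38]
[{"dp": [14.8, -23.4, -1.1], "rotation": [0, 0, 0]}, {"dp": [14.8, -23.4, -1.1], "rotation": [0, 0, 0]}, {"dp": [14.8, -23.4, -1.1], "rotation": [0, 0, 0]}, {"dp": [-1.1, -0.8, -5.7], "rotation": [3.1, -3.8, 3.2]}, {"dp": [-1.6, -1, -5.6], "rotation": [3.1, -3.8, 3.2]}]
[{"dp": [-2, -1.2, -5.4], "rotation": [3.1, -3.8, 3.2]}, {"dp": [-2.4, -1.4, -5.2], "rotation": [3.1, -3.8, 3.2]}, {"dp": [-2.8, -1.5, -4.9], "rotation": [3.1, -3.8, 3.2]}, {"dp": [-3.2, -1.6, -4.6], "rotation": [3.1, -3.8, 3.2]}, {"dp": [-3.6, -1.7, -4.3], "rotation": [3.1, -3.8, 3.2]}]
[{"dp": [-4, -1.7, -4], "rotation": [3.1, -3.8, 3.2]}, {"dp": [-4.3, -1.7, -3.6], "rotation": [3.1, -3.8, 3.2]}, {"dp": [-4.7, -1.6, -3.2], "rotation": [3.1, -3.8, 3.2]}, {"dp": [-5, -1.5, -2.8], "rotation": [3.1, -3.8, 3.2]}, {"dp": [-5.2, -1.3, -2.4], "rotation": [3.1, -3.8, 3.2]}]
[{"dp": [-5.4, -1.2, -2], "rotation": [3.1, -3.8, 3.2]}, {"dp": [-5.6, -1, -1.6], "rotation": [3.1, -3.8, 3.2]}, {"dp": [-5.7, -0.7, -1.1], "rotation": [3.1, -3.8, 3.2]}, {"dp": [-5.8, -0.4, -0.7], "rotation": [3.1, -3.8, 3.2]}, {"dp": [-5.9, -0.1, -0.3], "rotation": [3.1, -3.8, 3.2]}]
[{"dp": [-5.9, 0.2, 0.1], "rotation": [3.1, -3.8, 3.2]}, {"dp": [-5.8, 0.5, 0.4], "rotation": [3.1, -3.8, 3.2]}, {"dp": [-5.8, 0.9, 0.8], "rotation": [3.1, -3.8, 3.2]}, {"dp": [-5.6, 1.3, 1.1], "rotation": [3.1, -3.8, 3.2]}]
(array([0.44233906, 0.37521621]), np.float64(0.0011782029643329396), np.int64(262), np.float64(0.06764871847675585))
```

View pics/side14.png

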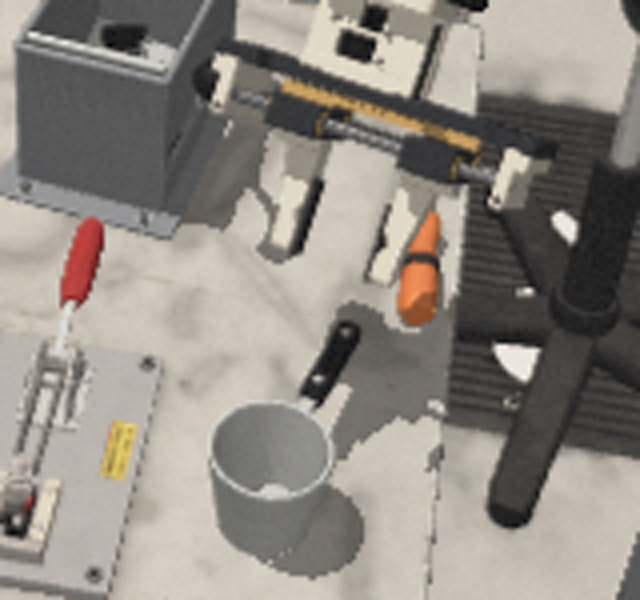

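Emit:
move_arm(
  deltas=[
    {"dp":[15,-23,-1],"rotation":[0,0,0]},
    {"dp":[15,-23,-1],"rotation":[0,0,0]},
    {"dp":[15,-23,-1],"rotation":[0,0,0]},
    {"dp":[0,-10,-5],"rotation":[3.1,-3.8,3.2]},
    {"dp":[-1,-5,-5],"rotation":[3.1,-3.8,3.2]},
  ],
  jaw=70,
)

```text
t: 20.48
eef_pos: [0.4286, 0.2763, 0.2575]
ee_rot: [-1.557, -0.583, 1.45]
force: [1.2, 1.2, 0.3]
width: 0.0628
```

Emit:
move_arm(
  deltas=[
    {"dp":[-2,-1,-5],"rotation":[3.1,-3.8,3.2]},
    {"dp":[-2,-1,-5],"rotation":[3.1,-3.8,3.2]},
    {"dp":[-3,-1,-5],"rotation":[3.1,-3.8,3.2]},
    {"dp":[-3,-1,-5],"rotation":[3.1,-3.8,3.2]},
    {"dp":[-3,-1,-4],"rotation":[3.1,-3.8,3.2]},
  ],
)

```text
t: 20.9
eef_pos: [0.4556, 0.2614, 0.2605]
ee_rot: [-1.456, -0.316, 1.857]
force: [0.6, 1.1, 0.4]
width: 0.0633
```

Emit:
move_arm(
  deltas=[
    {"dp":[-4,-1,-4],"rotation":[3.1,-3.8,3.2]},
    {"dp":[-4,-1,-4],"rotation":[3.1,-3.8,3.2]},
    {"dp":[-5,-1,-3],"rotation":[3.1,-3.8,3.2]},
    {"dp":[-5,-1,-3],"rotation":[3.1,-3.8,3.2]},
    {"dp":[-5,-1,-2],"rotation":[3.1,-3.8,3.2]},
  ],
)

```text
t: 21.32
eef_pos: [0.4836, 0.2474, 0.2567]
ee_rot: [-1.253, -0.105, 2.265]
force: [0.0, 0.3, 0.0]
width: 0.0635
```

```bash
python3 rec.py
python3 - <<'E'
from lev import *
rows([pose(.8,-.12)],mm=30,deg=6)
E
```

```text
t 21.3167
q [ 0.7465  0.34    0.0538 -0.1159 -1.5987 -0.0199]
eef_pos [0.4836 0.2474 0.2567]
ee_rot [-1.2529 -0.1049  2.2655]
force [0.039  0.2538 0.0216]
width 0.0635
wp rows 9 q [ 0.96  0.56 -0.05  0.33 -1.7   0.38]
[{"dp": [-5.4, 1.4, -3.2], "rotation": [3.2, -3.6, 3]}, {"dp": [-5.5, 1.5, -2.9], "rotation": [3.2, -3.6, 3]}, {"dp": [-5.6, 1.7, -2.7], "rotation": [3.2, -3.6, 3]}, {"dp": [-5.7, 1.8, -2.4], "rotation": [3.2, -3.6, 3]}, {"dp": [-5.7, 2, -2.2], "rotation": [3.2, -3.6, 3]}]
[{"dp": [-5.7, 2.2, -1.9], "rotation": [3.2, -3.6, 3]}, {"dp": [-5.7, 2.4, -1.7], "rotation": [3.2, -3.6, 3]}, {"dp": [-5.7, 2.6, -1.5], "rotation": [3.2, -3.6, 3]}, {"dp": [-5.6, 2.8, -1.2], "rotation": [3.2, -3.6, 3]}]
```

Emit:
move_arm(
  deltas=[
    {"dp":[-5.5,1,-3],"rotation":[3.2,-3.6,3]},
    {"dp":[-5.5,1,-3],"rotation":[3.2,-3.6,3]},
    {"dp":[-5.5,1,-3],"rotation":[3.2,-3.6,3]},
    {"dp":[-5.5,1,-2],"rotation":[3.2,-3.6,3]},
    {"dp":[-5.5,1,-2],"rotation":[3.2,-3.6,3]},
  ],
)

```text
t: 21.73
eef_pos: [0.5129, 0.2383, 0.2432]
ee_rot: [-0.977, -0.007, 2.682]
force: [-0.1, 0.2, -0.4]
width: 0.0635
```

Emit:
move_arm(
  deltas=[
    {"dp":[-5.5,2,-2],"rotation":[3.2,-3.6,3]},
    {"dp":[-5.5,2,-2],"rotation":[3.2,-3.6,3]},
    {"dp":[-5.5,2,-1.5],"rotation":[3.2,-3.6,3]},
    {"dp":[-5.5,2,-1],"rotation":[3.2,-3.6,3]},
  ],
)

```text
t: 22.07
eef_pos: [0.5353, 0.2326, 0.2294]
ee_rot: [-0.742, -0.018, 3.026]
force: [-0.1, -0.9, -0.1]
width: 0.0635
```

```bash
python3 rec.py
python3 - <<'E'
from lev import *
from h import *
rows([pose(.8,-.1),pose(.8,.0)],mm=25,deg=6)
for n in("side","top"):
    f=arm.grab_frame(n);pickle.dump(f,open(f"pics/{n}15.pkl","wb"))
a=cv2.resize(load("side15")["pixels"][90:200,220:320,::-1],None,fx=4,fy=4,interpolation=2)
b=cv2.resize(load("top15")["pixels"][130:240,260:360,::-1],None,fx=4,fy=4,interpolation=2)
cv2.imwrite("pics/c15.png",np.hstack([a,b]))
for n in("side15","top15"):
    f=load(n);P=pts(f).reshape(-1,3);C=f["pixels"].reshape(-1,3)
    m=(np.linalg.norm(P-KN,axis=1)<.025)&(C.max(1)<60);Q=P[m]
    from scipy.optimize import least_squares
    if m.sum()>10: print(n,m.sum(),least_squares(lambda c:np.linalg.norm(Q-c,axis=1)-.0135,KN,loss="soft_l1",f_scale=.001).x)
E
```

```text
t 22.0667
q [ 0.9649  0.5796 -0.0429  0.3465 -1.7105  0.4083]
eef_pos [0.5353 0.2326 0.2294]
ee_rot [-0.7418 -0.0182  3.0261]
force [-0.0736 -0.868  -0.0606]
width 0.0635
wp rows 1 q [ 0.95  0.55 -0.1   0.33 -1.66  0.37]
wp rows 5 q [ 0.89  0.55 -0.31  0.37 -1.45  0.34]
[{"dp": [4, 23.8, 4.4], "rotation": [-1.7, 2.1, -0.7]}, {"dp": [0, 25, 0], "rotation": [0, 0, 0]}, {"dp": [0, 25, 0], "rotation": [0, 0, 0]}, {"dp": [0, 25, 0], "rotation": [0, 0, 0]}, {"dp": [0, 25, 0], "rotation": [0, 0, 0]}]
top15 59 [0.51784797 0.14275137 0.14686629]
```

View pics/c15.png

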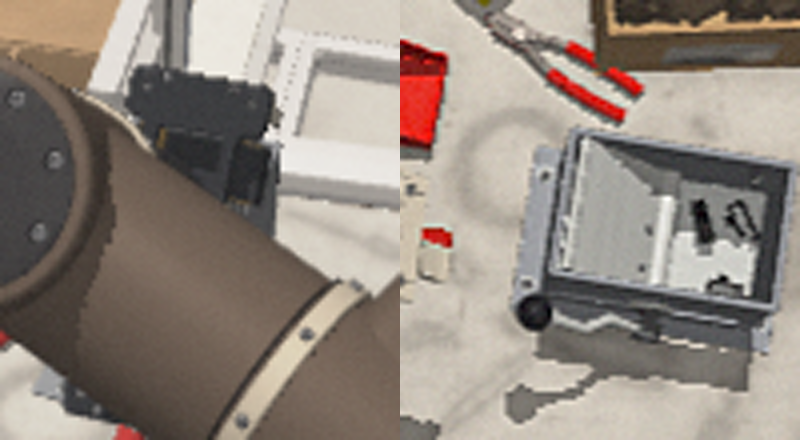

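Emit:
move_arm(
  deltas=[
    {"dp":[3,20,3],"rotation":[-1.5,2,-0.7]},
    {"dp":[1,20,1],"rotation":[0,0,0]},
    {"dp":[0,20,0],"rotation":[0,0,0]},
  ],
)

```text
t: 22.42
eef_pos: [0.5233, 0.1902, 0.1881]
ee_rot: [-0.772, -0.001, 2.99]
force: [-0.2, -1.1, -0.2]
width: 0.0636
```

Run:
```python
from lev import *
rows([pose(.8,-.02),pose(.8,.017)],mm=20,deg=6)
s=arm.get_state();M=R.from_euler('xyz',s["ee_rot"]).as_matrix();print("knob in tool",(M.T@(KN-s["eef_pos"]))*1000,s["force"])
```

```text
wp rows 3 q [ 0.91  0.54 -0.27  0.36 -1.5   0.35]
wp rows 5 q [ 0.88  0.55 -0.34  0.38 -1.42  0.33]
[{"dp": [-0.7, 14.5, 1.5], "rotation": [0, 0, 0]}, {"dp": [-0.7, 14.5, 1.5], "rotation": [0, 0, 0]}, {"dp": [-0.7, 14.5, 1.5], "rotation": [0, 0, 0]}, {"dp": [0, 18.5, 0], "rotation": [0, 0, 0]}, {"dp": [0, 18.5, 0], "rotation": [0, 0, 0]}]
knob in tool [-2.16113161 63.55446437  4.5091939 ] [-0.19469965 -1.05865804 -0.20510908]
```

Emit:
move_arm(
  deltas=[
    {"dp":[-1,20,2],"rotation":[0,0,0]},
    {"dp":[-1,20,2],"rotation":[0,0,0]},
    {"dp":[0,16,1],"rotation":[0,0,0]},
    {"dp":[0,10,0],"rotation":[0,0,0]},
  ],
)

```text
t: 22.75
eef_pos: [0.5157, 0.1364, 0.1435]
ee_rot: [-0.782, 0.0, 2.975]
force: [-1.0, 0.1, -0.0]
width: 0.0636
```

Run:
```python
from lev import *
rows([pose(.8,.017)],mm=20,deg=6)
s=arm.get_state();M=R.from_euler('xyz',s["ee_rot"]).as_matrix();print("knob in tool",(M.T@(KN-s["eef_pos"]))*1000,s["force"])
```

```text
wp rows 1 q [ 0.88  0.55 -0.34  0.38 -1.42  0.33]
[{"dp": [-1.5, 10.4, -1.3], "rotation": [0.7, -0.7, 0.6]}]
knob in tool [-1.32675348 -6.56217131 -1.53867819] [-0.9932511   0.14932537 -0.03623708]
```

Emit:
move_arm(
  deltas=[
    {"dp":[-1.5,10,-1.5],"rotation":[0.5,-0.5,0.5]},
    {"dp":[0,2,0],"rotation":[0,0,0]},
  ],
)

```text
t: 22.92
eef_pos: [0.5156, 0.1268, 0.1332]
ee_rot: [-0.775, 0.001, 2.983]
force: [-0.3, 0.0, -1.2]
width: 0.0635
```

Emit:
move_arm(
  deltas=[
    {"dp":[0,0,0],"rotation":[0,0,0]},
    {"dp":[0,0,0],"rotation":[0,0,0]},
    {"dp":[0,0,0],"rotation":[0,0,0]},
    {"dp":[0,0,0],"rotation":[0,0,0]},
    {"dp":[0,0,0],"rotation":[0,0,0]},
  ],
  jaw=255,
  squeeze=20,
)

```text
t: 23.33
eef_pos: [0.5171, 0.1291, 0.1342]
ee_rot: [-0.778, 0.003, 2.983]
force: [-0.2, -0.2, -1.0]
width: 0.0359
```

Emit:
move_arm(
  deltas=[
    {"dp":[0,0,0],"rotation":[0,0,0]},
    {"dp":[0,0,0],"rotation":[0,0,0]},
    {"dp":[0,0,0],"rotation":[0,0,0]},
    {"dp":[0,0,0],"rotation":[0,0,0]},
  ],
)

```text
t: 23.67
eef_pos: [0.5173, 0.1293, 0.1349]
ee_rot: [-0.777, 0.003, 2.983]
force: [0.1, -1.5, 0.7]
width: 0.0254
```

```bash
python3 rec.py
python3 - <<'E'
from lev import *
from h import *
s=arm.get_state();M=R.from_euler('xyz',s["ee_rot"]).as_matrix();print("knob in tool",(M.T@(KN-s["eef_pos"]))*1000,s["force"])
for n in("side","top"):
    f=arm.grab_frame(n);pickle.dump(f,open(f"pics/{n}16.pkl","wb"))
a=cv2.resize(load("side16")["pixels"][90:200,220:320,::-1],None,fx=4,fy=4,interpolation=2)
b=cv2.resize(load("top16")["pixels"][130:240,260:360,::-1],None,fx=4,fy=4,interpolation=2)
cv2.imwrite("pics/c16.png",np.hstack([a,b]))
E
```

```text
t 23.6667
q [ 0.8794  0.5452 -0.3374  0.3775 -1.4176  0.33  ]
eef_pos [0.5173 0.1293 0.1349]
ee_rot [-0.7774  0.0033  2.9833]
force [ 0.1346 -1.4737  0.7294]
width 0.0254
knob in tool [  1.19450948 -17.39065448  -0.08634821] [ 0.13460464 -1.47367865  0.7294355 ]
```

View pics/c16.png

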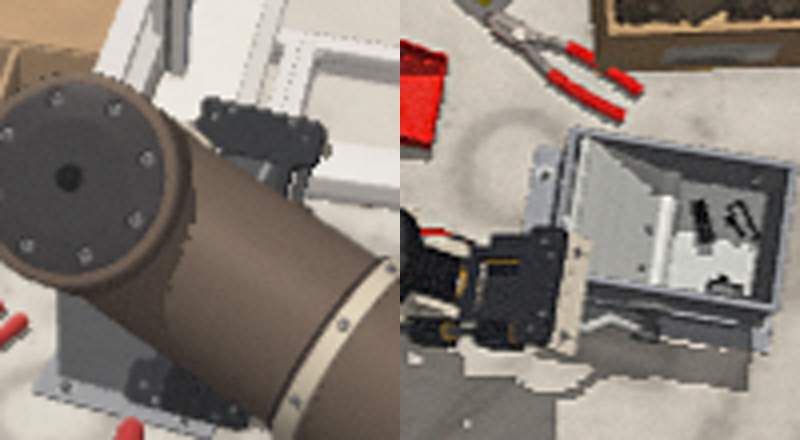

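```bash
cat > swing.py <<'E'
from lev import *
import sys
KT=np.array([1.2,-17.4,-.1])/1000
def pose2(a):
    x,M=pose(a,0);return x-M@KT,M
s=arm.get_state();x=np.array(s["eef_pos"]);M=R.from_euler('xyz',s["ee_rot"]).as_matrix()
k=x+M@KT;d=Hr.T@(k-shaft());a=np.arctan2(d[1],d[2]);t=Hr.T@M[:,1];ta=np.arctan2(-t[1],-t[2])
print("t",round(s["t"],2),"flap est",round(a,4),"r",round(np.hypot(d[1],d[2]),4),"dx",round(d[0],4),"tool tilt",round(ta,4),"F",np.round(s["force"],2),"w",round(s["width"],4))
tgt=float(sys.argv[1]);st=float(sys.argv[2])
n=max(1,int(np.ceil(abs(a-tgt)/st)));rows([pose2(a+(tgt-a)*i/n) for i in range(1,n+1)],mm=30,deg=7)
E
python3 swing.py 0 .055 | grep -v wp
```

```text
t 23.77 flap est 0.8004 r 0.126 dx -0.0 tool tilt 0.7934 F [ 1.11 -0.98 -0.34] w 0.0256
[{"dp": [-0.1, 0.1, 5.9], "rotation": [-2.7, -0.5, 0.2]}, {"dp": [0, 0.2, 5.8], "rotation": [-3.1, 0, 0]}, {"dp": [0, 0.2, 5.8], "rotation": [-3.1, 0, 0]}, {"dp": [0, 0.2, 5.8], "rotation": [-3.1, 0, 0]}, {"dp": [0, 0.2, 5.8], "rotation": [-3.1, 0, 0]}]
[{"dp": [0, 0.2, 5.8], "rotation": [-3.1, 0, 0]}, {"dp": [0, 0.2, 5.8], "rotation": [-3.1, 0, 0]}, {"dp": [0, 0.2, 5.8], "rotation": [-3.1, 0, 0]}, {"dp": [0, 0.2, 5.8], "rotation": [-3.1, 0, 0]}, {"dp": [0, 0.2, 5.8], "rotation": [-3.1, 0, 0]}]
[{"dp": [0, 0.2, 5.8], "rotation": [-3.1, 0, 0]}, {"dp": [0, 0.2, 5.8], "rotation": [-3.1, 0, 0]}, {"dp": [0, 0.2, 5.8], "rotation": [-3.1, 0, 0]}, {"dp": [0, 0.2, 5.8], "rotation": [-3.1, 0, 0]}, {"dp": [0, 0.2, 5.8], "rotation": [-3.1, 0, 0]}]
```

Run:
```python
from h import *
from kin import HC,HY,Rz
a=cv2.resize(load("top15")["pixels"][160:215,315:365,::-1],None,fx=8,fy=8,interpolation=2)
b=cv2.resize(load("side14")["pixels"][125:175,225:275,::-1],None,fx=8,fy=8,interpolation=2)
h=max(a.shape[0],b.shape[0]);a=cv2.copyMakeBorder(a,0,h-a.shape[0],0,0,0);b=cv2.copyMakeBorder(b,0,h-b.shape[0],0,0,0)
cv2.imwrite("pics/c17.png",np.hstack([a,b]))
for n in("top15","side14"):
    f=load(n);W=pts(f);C=f["pixels"].max(2);H=(W-HC)@Rz(HY)
    m=(C<65)&(abs(H[...,0])<.053)&(abs(H[...,1])<.081)&(H[...,2]<.08)&(H[...,2]>0)
    v,u=np.nonzero(m);k,lab=cv2.connectedComponents(m.astype(np.uint8),connectivity=8)
    for i in range(1,k):
        q=H[lab==i];print(n,len(q),np.round(q.min(0),3),np.round(q.max(0),3),np.round(np.argwhere(lab==i).mean(0)))
```

```text
top15 8 [ 0.052 -0.028  0.041] [ 0.053 -0.008  0.074] [173. 332.]
top15 1 [ 0.052 -0.037  0.063] [ 0.052 -0.037  0.063] [174. 339.]
top15 1 [ 0.053 -0.045  0.052] [ 0.053 -0.045  0.052] [175. 341.]
top15 1 [ 0.053 -0.072  0.059] [ 0.053 -0.072  0.059] [176. 350.]
top15 78 [-0.037 -0.081  0.018] [ 0.052 -0.051  0.078] [188. 349.]
top15 37 [ 0.007 -0.046  0.019] [ 0.037 -0.024  0.048] [185. 335.]
top15 7 [-0.026 -0.06   0.022] [-0.017 -0.047  0.028] [200. 339.]
top15 2 [-0.022 -0.069  0.021] [-0.021 -0.067  0.026] [201. 344.]
top15 1 [-0.053  0.057  0.071] [-0.053  0.057  0.071] [202. 304.]
top15 1 [-0.053  0.073  0.011] [-0.053  0.073  0.011] [204. 297.]
top15 1 [-0.053 -0.024  0.08 ] [-0.053 -0.024  0.08 ] [206. 331.]
top15 1 [-0.053 -0.053  0.071] [-0.053 -0.053  0.071] [208. 340.]
top15 2 [-0.053 -0.08   0.058] [-0.053 -0.079  0.079] [210. 348.]
top15 1 [-0.053 -0.068  0.019] [-0.053 -0.068  0.019] [211. 342.]
side14 61 [ 0.016 -0.076  0.023] [ 0.044 -0.034  0.044] [149. 261.]
side14 1 [ 0.01  -0.042  0.038] [ 0.01  -0.042  0.038] [153. 264.]
side14 1 [-0.052 -0.019  0.071] [-0.052 -0.019  0.071] [154. 282.]
side14 7 [-0.052  0.017  0.02 ] [-0.042  0.069  0.058] [176. 273.]
```

View pics/c17.png

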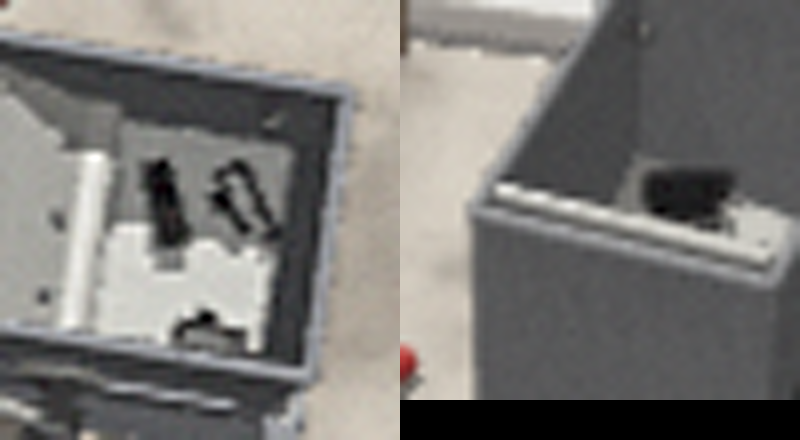

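Emit:
move_arm(
  deltas=[
    {"dp":[0,0,4],"rotation":[-2,-0.3,0.1]},
    {"dp":[0,0,6],"rotation":[-3,0,0]},
    {"dp":[0,0,6],"rotation":[-3,0,0]},
    {"dp":[0,0,6],"rotation":[-3,0,0]},
    {"dp":[0,0,6],"rotation":[-3,0,0]},
  ],
)

```text
t: 24.18
eef_pos: [0.5144, 0.1102, 0.1508]
ee_rot: [-1.024, -0.001, 2.993]
force: [2.1, -3.2, -2.2]
width: 0.0258
```

```bash
python3 swing.py 0 .055 | grep -v wp
```

```text
t 24.18 flap est 0.5669 r 0.1261 dx -0.0001 tool tilt 0.5469 F [ 2.11 -3.19 -2.15] w 0.0258
[{"dp": [0, 0.1, 5.9], "rotation": [-1.8, 0.1, 0]}, {"dp": [0, 0.1, 5.6], "rotation": [-3, 0, 0]}, {"dp": [0, 0.1, 5.6], "rotation": [-3, 0, 0]}, {"dp": [0, 0.1, 5.6], "rotation": [-3, 0, 0]}, {"dp": [0, 0.1, 5.6], "rotation": [-3, 0, 0]}]
[{"dp": [0, 0.1, 5.6], "rotation": [-3, 0, 0]}, {"dp": [0, 0.1, 5.6], "rotation": [-3, 0, 0]}, {"dp": [0, 0.1, 5.6], "rotation": [-3, 0, 0]}, {"dp": [0, 0.1, 5.6], "rotation": [-3, 0, 0]}, {"dp": [0, 0.1, 5.6], "rotation": [-3, 0, 0]}]
[{"dp": [0, 0.1, 5.6], "rotation": [-3, 0, 0]}]
```

Works as planned; continue.

Emit:
move_arm(
  deltas=[
    {"dp":[0,0,6],"rotation":[-2.5,0,0]},
    {"dp":[0,0,6],"rotation":[-3,0,0]},
    {"dp":[0,0,6],"rotation":[-3,0,0]},
    {"dp":[0,0,6],"rotation":[-3,0,0]},
    {"dp":[0,0,5],"rotation":[-3,0,0]},
  ],
)

```text
t: 24.6
eef_pos: [0.5104, 0.0835, 0.1635]
ee_rot: [-1.291, 0.001, 2.994]
force: [4.0, -3.4, -5.7]
width: 0.0254
```

```bash
python3 swing.py 0 .05 | grep -v wp
```

```text
t 24.6 flap est 0.293 r 0.1263 dx -0.0 tool tilt 0.2798 F [ 4.02 -3.37 -5.69] w 0.0254
[{"dp": [0, 0.4, 5.5], "rotation": [-2, 0.1, -0.1]}, {"dp": [0, 0.1, 5.3], "rotation": [-2.8, 0, 0]}, {"dp": [0, 0.1, 5.3], "rotation": [-2.8, 0, 0]}, {"dp": [0, 0.1, 5.3], "rotation": [-2.8, 0, 0]}, {"dp": [0, 0.1, 5.3], "rotation": [-2.8, 0, 0]}]
[{"dp": [0, 0.1, 5.3], "rotation": [-2.8, 0, 0]}]
```

Emit:
move_arm(
  deltas=[
    {"dp":[-0.3,0.6,5.5],"rotation":[-2.3,0,0]},
    {"dp":[-0.3,0.6,5],"rotation":[-2.8,0,0]},
    {"dp":[0,0.3,5],"rotation":[-2.8,0,0]},
    {"dp":[0,0.3,4],"rotation":[-2,0,0]},
  ],
)

```text
t: 24.93
eef_pos: [0.5074, 0.0634, 0.1677]
ee_rot: [-1.476, 0.004, 2.993]
force: [2.5, -1.3, -4.6]
width: 0.0257
```

```bash
python3 swing.py 0 .04 | grep -v wp
```

```text
t 24.93 flap est 0.1029 r 0.1264 dx -0.0001 tool tilt 0.095 F [ 2.54 -1.34 -4.62] w 0.0257
[{"dp": [0, 0.5, 3.9], "rotation": [-1.5, 0.1, -0.2]}, {"dp": [0, 0.1, 3.7], "rotation": [-2, 0, 0]}, {"dp": [0, 0.1, 3.7], "rotation": [-2, 0, 0]}]
```

Emit:
move_arm(
  deltas=[
    {"dp":[-0.2,0.5,4],"rotation":[-1.7,0,0]},
    {"dp":[-0.2,0.5,3.5],"rotation":[-2,0,0]},
    {"dp":[0,0.2,2.5],"rotation":[-1.5,0,0]},
    {"dp":[0,0,0],"rotation":[0,0,0]},
  ],
)

```text
t: 25.27
eef_pos: [0.5057, 0.0519, 0.1684]
ee_rot: [-1.576, 0.007, 2.99]
force: [2.5, 0.0, -6.8]
width: 0.0254
```

```bash
python3 swing.py 0 .04 | grep -v wp
```

```text
t 25.27 flap est -0.0026 r 0.1266 dx -0.0001 tool tilt -0.0055 F [ 2.54  0.01 -6.76] w 0.0254
[{"dp": [0.1, 0.6, -0.2], "rotation": [0.3, -0.1, -0.4]}]
```

Run:
```python
from lev import *
from h import *
for n in("side","top"):
    f=arm.grab_frame(n);pickle.dump(f,open(f"pics/{n}18.pkl","wb"))
    H=(pts(f)-HC)@Rz(HY)
    m=(abs(H[...,0])<.045)&(abs(H[...,1])<.06)&(H[...,2]>.1)&(H[...,2]<.17);q=H[m]
    print(n,m.sum())
    for lo in np.arange(.1,.17,.01):
        k=q[(q[:,2]>=lo)&(q[:,2]<lo+.01)]
        if len(k)>3:print(round(lo,2),len(k),"y med",np.round(np.percentile(k[:,1],[10,50,90]),4))
a=cv2.resize(load("side18")["pixels"][90:250,210:330,::-1],None,fx=3,fy=3,interpolation=2)
b=cv2.resize(load("top18")["pixels"][130:290,220:370,::-1],None,fx=3,fy=3,interpolation=2)
cv2.imwrite("pics/c18.png",np.hstack([a,b]))
```

```text
side 558
0.1 81 y med [-0.0023  0.0001  0.0031]
0.11 83 y med [-0.0019  0.0006  0.0027]
0.12 85 y med [-0.001   0.0011  0.0028]
0.13 91 y med [-0.0019  0.0004  0.0039]
0.14 89 y med [-0.002   0.0011  0.0037]
0.15 86 y med [-0.0017  0.001   0.0042]
0.16 43 y med [-0.0018  0.0016  0.0036]
top 22
0.15 9 y med [-0.0017  0.0021  0.0037]
0.16 5 y med [0.0002 0.0019 0.0027]
```

View pics/c18.png

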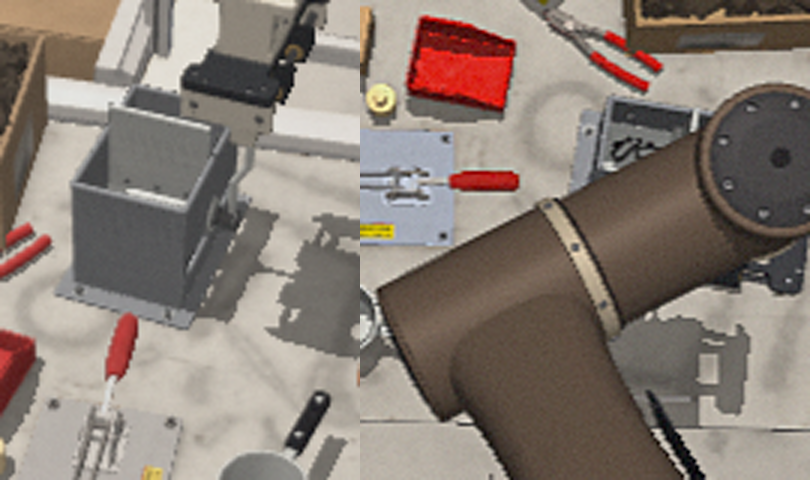

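Emit:
move_arm(
  deltas=[
    {"dp":[0,0,0],"rotation":[0,0,0]},
    {"dp":[0,0,0],"rotation":[0,0,0]},
    {"dp":[0,0,0],"rotation":[0,0,0]},
  ],
)

```text
t: 25.62
eef_pos: [0.5058, 0.0527, 0.1683]
ee_rot: [-1.572, 0.006, 2.991]
force: [-0.0, -0.6, -0.9]
width: 0.0257
```

```bash
python3 swing.py 0 .04 | grep -v wp
python3 - <<'E'
from lev import *
from cupfit import *
for n in("side","top"):
    f=arm.grab_frame(n);pickle.dump(f,open(f"pics/{n}19.pkl","wb"))
s=arm.get_state();print(np.round(s["qd"],4),s["width"],s["t"])
f=load("side19");print(fitrim(f,[.4425,.375],.06,.085));crop(f,200,100,360,260,4,"pics/side19.png")
E
python3 swing.py 0 .04 | head -1
```

```text
t 25.62 flap est 0.0044 r 0.1265 dx -0.0 tool tilt -0.001 F [-0.03 -0.64 -0.93] w 0.0257
[{"dp": [0.1, 0.5, 0.6], "rotation": [0.1, 0, -0.3]}]
[-0.0033 -0.0013 -0.0001 -0.0021  0.0022  0.0028] 0.025590034400192373 25.7167
(array([0.442331  , 0.37514683]), np.float64(0.0010981193134030481), np.int64(260), np.float64(0.0681901252942616))
t 25.72 flap est 0.0049 r 0.1265 dx -0.0001 tool tilt -0.0012 F [ 1.53 -1.63 -1.66] w 0.0256
```

View pics/side19.png

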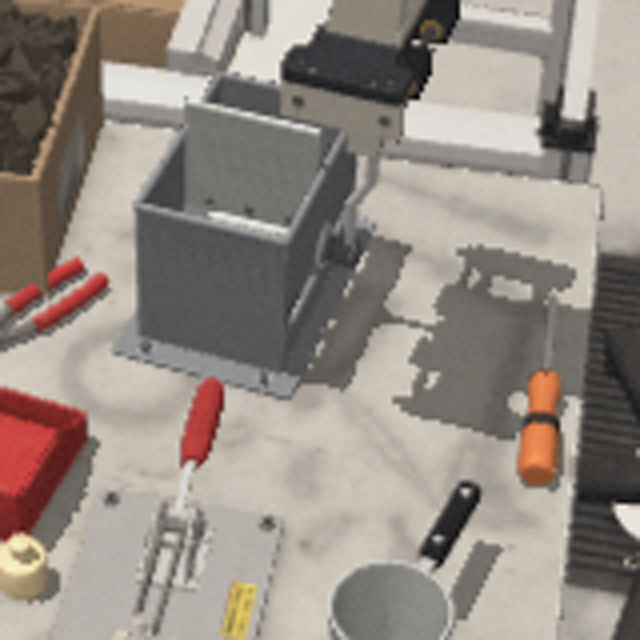

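```bash
python3 -c "
from station import arm
print(arm.job_done());s=arm.get_state();print(s['t'],s['eef_pos'],s['width'],s['force'])"
```

```text
the job is handed in; nothing more can be done
None
the job is handed in; nothing more can be done
```

The clips are out of the cup and in the hopper, the cup is back on the bench, and the flap is upright with the gripper still holding the knob. I handed the job in at about 25.7 s of the 70 s allowed; no verdict came back.

**How it went**
- I first set the full cup about 7 cm to the left, because the gripper body would otherwise have hit the lever knob in the grasp I needed.
- I regripped the handle, tipped the cup to about 140° over the hopper with the flap on its left stop, and put it down empty near where I had regripped it.
- I then took the knob and swung the flap up in small steps.

**Last checks**
- **Flap:** about +0.005 rad from the arm pose. The depth image shows the plate vertical to about 0.02 rad. Joint speeds were almost zero and the grip was 25.6 mm wide on the 27 mm knob.
- **Cup:** empty when I looked inside. Its rim was level and at bench height, it stood 0.2 m or more from the hopper, and its position did not change after release.
- **Tools:** screwdriver and side cutters look unmoved in the last picture. The pin gauge was not in that view, and I did not measure how far any tool had moved.

**Not fully confirmed**
- **Clip count:** I could make out only three clips or clusters in the right lane. The front wall hides the rest, so five is inferred from the empty cup and no stray clips on the bench near the hopper.
- **Force reading:** about 8 N showed for a moment during the deepest tip. The gripper body was close to the knob then and may have touched it, but the flap stayed on its stop.

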